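# Load the flanged parts vials into the slotted rack and lock the keeper

### The job

Put away the brass parts vials: first throw the rack's cam lever over to the front to release the keeper rod, then slide the rod fully open, and slide every vial on the desk, upright, fully home into a slot of its own so that its flanged foot sits under the slotted plate. Then slide the keeper rod fully home so that its posts bar the slots, and throw the cam lever back over center to its rear stop to clamp it. Leave the blower, dish and wrench where they lie.

Things in the scene. Friction and masses are not known exactly. Their poses are not given: they have to be found in the camera images.
- rack: Fixed rack: steel base 90 x 224 mm, 16 mm high; aluminium plate above it, x -5 to 45, z 26 to 31 mm (10 mm gap), with four 28 mm wide slots at y = -78, -26, 26, 78, open to the front (-x), closed at x = 29 mm. Base top in front of the plate is free but for the keeper's posts. Origin: middle of the underside, x to the back, y left along the row, z up. Turned by up to 0.25 rad.
- tray: Flat brushed aluminium pull-out tray, 240 x 240 mm, top 4 mm above the desk, fixed; the vials start on it. Origin at the middle of its underside. The white unit it comes out of, 50 mm high, begins 125 mm behind (+x of) the origin.
- slot1 (a point): Where the middle of a fully home vial in slot 1 lies (slot 1 is the right-hand one, at rack y = -78 mm): rack x = 17 mm, 51 mm above the desk. Same axes as the rack.
- slot2 (a point): Where the middle of a fully home vial in slot 2 lies (slot 1 is the right-hand one, at rack y = -26 mm): rack x = 17 mm, 51 mm above the desk. Same axes as the rack.
- slot3 (a point): Where the middle of a fully home vial in slot 3 lies (slot 1 is the right-hand one, at rack y = 26 mm): rack x = 17 mm, 51 mm above the desk. Same axes as the rack.
- slot4 (a point): Where the middle of a fully home vial in slot 4 lies (slot 1 is the right-hand one, at rack y = 78 mm): rack x = 17 mm, 51 mm above the desk. Same axes as the rack.
- vial1_mid (a point): Brass parts vial with a black cap, standing upright, 120 g or so: barrel 24 mm in diameter, 70 mm high in all, on a flanged foot 40 mm in diameter and 6 mm thick. This point is on its axis, 35 mm above its underside; z is its axis. Three or four vials are present; None for those that are absent (or held). All are alike and any slot will do for any vial.
- vial2_mid (a point): Brass parts vial with a black cap, standing upright, 120 g or so: barrel 24 mm in diameter, 70 mm high in all, on a flanged foot 40 mm in diameter and 6 mm thick. This point is on its axis, 35 mm above its underside; z is its axis. Three or four vials are present; None for those that are absent (or held). All are alike and any slot will do for any vial.
- vial3_mid (a point): Brass parts vial with a black cap, standing upright, 120 g or so: barrel 24 mm in diameter, 70 mm high in all, on a flanged foot 40 mm in diameter and 6 mm thick. This point is on its axis, 35 mm above its underside; z is its axis. Three or four vials are present; None for those that are absent (or held). All are alike and any slot will do for any vial.
- vial4_mid (a point): Brass parts vial with a black cap, standing upright, 120 g or so: barrel 24 mm in diameter, 70 mm high in all, on a flanged foot 40 mm in diameter and 6 mm thick. This point is on its axis, 35 mm above its underside; z is its axis. Three or four vials are present; None for those that are absent (or held). All are alike and any slot will do for any vial.
- keeper (a joint): Rod along y through the base at rack x = -11 mm; about 2 N friction, stays where left. 0 m = open, slid to the left (+y): its four posts (6 mm thick, to 48 mm above the desk) stand 26 mm to the left of each slot's middle, leaving 46 mm for a flange. 0.026 m = home, slid to the right (-y): a post stands in front of each slot.
- keeper_grip (a point): Grip on the left end of the keeper rod: an upright black tab, 14 mm along rack x, 20 mm along y, from 4 to 48 mm above the desk; this point is on its middle line 38 mm above the desk. Its axes are the rack's.
- cam_lever (a joint): Cam lever at the rack's right end, swings front to back about a level pivot parallel to the rod. 0 rad = released, leaning 35 deg from upright to the front (-x); 1.222 = clamped, at the rear stop, leaning 35 deg to the back; upright (center) at 0.611, beyond which its own weight carries it over. Takes under 2 N at the tip. The rod's sliding friction is the same either way: release before sliding all the same.
- lever_tip (a point): Middle of the cam lever's tip: a crosswise black round bar 24 mm long (along y), 14 mm in diameter, 75 mm from the pivot. The arm below it is 8 mm thick and 14 mm wide. The tip is 85 mm above the desk at either stop and 98 mm when upright.
- lever_pivot (a point): The cam lever's pivot, at rack x = -11, y = -142 mm, 23 mm above the desk, between two aluminium cheeks that reach 34 mm above the desk and 15 mm to front and back of it. Its axes are the rack's.
- blower: Orange dust blower, bulb 60 mm in diameter, 105 mm high, standing loose. Origin at the middle of its underside. Leave alone.
- dish: Grey ceramic dish, 84 mm in diameter, 28 mm high, loose. Origin at the middle of its underside. Leave alone.
- wrench: Flat stainless caseback wrench, about 165 mm long, 60 mm wide at its head, lying loose. Origin on its underside, in the handle. Leave alone.

How it is judged:
On the way, in this order (a step that is already met when the one before it is completed fails the run):
1. the cam lever is thrown over to the front (released) (value of joint cam_lever below 0.2 rad), for 0.2 s.
2. the keeper rod is slid open (value of joint keeper below 0.005 m), for 0.2 s.
3. every vial stands in a slot with its flange under the plate (x of vial1_mid in the frame of rack between 0.01 and 0.022 m and y of vial1_mid in the frame of rack between -0.105 and 0.105 m and z of vial1_mid in the frame of rack between 0.046 and 0.056 m and angle between each of vial1_mid, vial2_mid, vial3_mid, vial4_mid's own z axis and vertical below 0.12 rad and x of vial2_mid in the frame of rack between 0.01 and 0.022 m and y of vial2_mid in the frame of rack between -0.105 and 0.105 m and z of vial2_mid in the frame of rack between 0.046 and 0.056 m and x of vial3_mid in the frame of rack between 0.01 and 0.022 m and y of vial3_mid in the frame of rack between -0.105 and 0.105 m and z of vial3_mid in the frame of rack between 0.046 and 0.056 m and x of vial4_mid in the frame of rack between 0.01 and 0.022 m and y of vial4_mid in the frame of rack between -0.105 and 0.105 m and z of vial4_mid in the frame of rack between 0.046 and 0.056 m), for 0.2 s.
4. the keeper rod is slid home across the slots (value of joint keeper above 0.022 m), for 0.2 s.
5. the cam lever is thrown to the back (clamped) (value of joint cam_lever above 1.1 rad), for 0.2 s.
At the end, for the whole second after the job is handed in: every vial present is upright (within 0.12 rad) and at rest in a slot, within 7 mm of the slot's closed end, its foot on the base under the plate; the keeper rod is within 4 mm of home and the cam lever within 0.12 rad of its rear stop (all of step 3 and value of joint keeper above 0.022 m and value of joint cam_lever above 1.1 rad and linear speed of each of vial1, vial2, vial3, vial4 below 0.02 m/s); the robot touches nothing.
It fails at once if the blower is moved more than 30 mm (distance of blower from where it was at the start of the episode above 0.03 m).
It fails at once if the dish is moved more than 30 mm (distance of dish from where it was at the start of the episode above 0.03 m).
It fails at once if the wrench is moved more than 30 mm (distance of wrench from where it was at the start of the episode above 0.03 m).
Of vial1, vial2, vial3, vial4 only 3 to 4 are there at a start; the rules pass over those that are not, and their reading is None.
At some moment in a run one of vial1, vial2, vial3, vial4 may be knocked a few centimetres aside while the robot is not near it.
Once in a run the grip may slacken for a moment while it holds something.
It also fails if it takes over 210 s, if anything falls off the work surface, if the arm or the gripper's body presses on something with over 40 N, if the wrist force passes 120 N, or if a joint passes its speed limit or range.

### The arm

A 6-joint arm with a two-finger parallel gripper is mounted at the origin on the work surface. World frame = base frame: x ahead of the robot, y to its left, z up, the work surface at z = 0. Lengths are in m, angles in rad, forces in N, time in s.
With the tool pointing down it reaches from about 0.375 to 0.975 m from the base axis. Payload 3.8 kg.
Tool frame: the origin (TCP) lies midway between the tips of the shut fingers; the grasp point (between the pads) lies 19 mm behind it; z points along the fingers, y is the direction in which the jaws open and shut (so a half turn about z gives the same grasp; the last joint's range is limited). The gripper opens to 85 mm and grips with 20 to 120 N. Pads are 22 mm wide; open, the fingers measure 114 mm over their backs; the gripper's body (76 mm by 85 mm) begins 54 mm behind the grasp point. The pads swing forward as they close: fully open they stand 13 mm farther back than shut.
Start: joints at [1.105, 0.264, 1.604, -0, 1.274, -0.037], TCP at [0.281, 0.614, 0.197] pointing down, gripper open.
Joint ranges: [-2.63, 2.63], [-0.94, 2.18], [0.31, 2.57], [-1.31, 4.45], [0, 2.66], [-2.55, 2.55]. Speed limits (rad/s): [2.57, 2.57, 3.14, 3.14, 3.14, 3.14].

### API

Orientations are given as a rotation vector (axis times angle).
In Python, from workcell import readout, read_camera, camera_params, bot gives the robot as it stands.
- The arm moves only by the tool apply_moves, never from a script. Its argument "plan" is a list that holds one entry, the list of rows, each a list of 7 numbers: the shift along the tool's x, y, z each as a share of 1000 mm, from -1 to 1, then the turn, a rotation vector about the tool's x, y, z each as a share of pi rad, from -1 to 1, then the gripper command: -1 is fully open, 1 is shut, values between are in proportion. A call has exactly 8 rows; each row is the pose to reach, as a shift and turn from the pose commanded when the call began, along the tool's axes at that moment, turning the shorter way round; what a row does not reach only later rows make up. A row lasts 1/12 s, in which the tool goes at most 41.7 mm and 7.16 degrees, less where a joint would pass 70% of its speed; a pose out of reach is approached as far as the arm can. A call with a number of a shift or a turn outside -1 to 1 is refused whole. A call with a gripper value outside its range is refused whole. The fingers move at their own pace and stop on an object; "force" is the grip in N (left out, the last holds). Time passes only in rows, so rows that repeat a pose let the fingers close, or fill a call up. It gives the time, the measured TCP pose, the force and the opening at its end, in the units of the state.
- readout.read_state(): the state, without advancing time (a new reading comes with each control period).
- read_camera(name): name is "side" or "top" or "wrist"; returns the picture (480x640x3 uint8, red, green, blue); there is no depth.
- camera_params(name): a dict with "fovy" (degrees; the focal length in pixels is half the picture's height over the tangent of half this angle, whatever the lens; pixels are square), "cx", "cy" (the principal point, pixels), "rvec" (rotation vector, rad) and "tvec" (3), from world to camera coordinates, as OpenCV has them; the wrist camera has in their place "hand_eye" (4x4, takes a point from camera to tool coordinates, whose origin is the TCP and whose axes are the flange's). Camera axes: x right, y down, z forward; pixel columns grow to the right and rows downward; lengths in m; the calibration is good to about 2 mm. A picture is of the moment at which its call begins: read the wrist's pose just before it. camera_params takes no time and is no camera call.
- bot.finish_job(): hands the job in, once; it reports no verdict.
The state is a dict: "time": time; "q": joint angles; "joint_vel": joint speeds; "joint_torque": joint torques, N m; "tool_pos": TCP position; "tcp_rot": TCP orientation; "wrist_force": force on the tool from outside, world axes, zero at the start; "torque": the same for the moment, N m; "width": opening from 0.0 (shut) to 1.0 (fully open).
Only numpy, scipy, OpenCV 4.12 (cv2) and the standard library are available. Lean on these libraries where they do the work, as an engineer would, in place of code of your own. Each camera call takes 0.05 s, during which the arm holds its last target.

## Working session

There is one attempt and no reset: what is moved stays moved. The work goes in short steps, Python scripts to look and compute and a tool call to move; the robot and the scene stay as the last step left them, time stands still between calls to the robot, and variables do not carry over. Pictures are saved under pics/ and viewed, and the job is handed in when it is done.

Besides the shell and the picture viewer there is one more tool, called after "Request:" by a JSON object that holds its "fn" and its "kwargs", one argument or row to a line. apply_moves: Moves the arm, as the interface text tells. Shift numbers are shares of 1000 mm and turn numbers shares of pi rad, none past 1 either way. Its arguments: {"type":"object","properties":{"plan":{"type":"array","items":{"type":"array","items":{"type":"array","items":{"type":"number","minimum":-1,"maximum":1}}}},"force":{"type":"number"}},"required":["plan"]}

```bash
mkdir -p pics; ls
python3 - <<'E'
from workcell import readout, read_camera, camera_params, bot
import cv2
print(readout.read_state())
for n in ["side","top","wrist"]:
    cv2.imwrite(f"pics/{n}0.png", read_camera(n)[:,:,::-1]); print(n,camera_params(n))
E
```

```text
pics
{'time': 0.0, 'q': array([ 1.10510621e+00,  2.64739240e-01,  1.60539913e+00,  4.40488106e-06,
        1.27371445e+00, -3.68780265e-02]), 'joint_vel': array([ 2.67770208e-04, -1.00733176e-04, -5.06206708e-04, -1.52250256e-03,
        2.20120236e-04, -7.68000030e-05]), 'joint_torque': array([ 5.42497619e-04, -5.15125680e+01, -3.67309713e+01,  8.29733312e-05,
        1.29462205e-02, -2.03372372e-05]), 'tool_pos': array([0.28027411, 0.61315283, 0.19545793]), 'tcp_rot': array([-0.66830874, -3.06910405,  0.00343651]), 'wrist_force': array([-0.47807791, -0.50176153,  0.30117286]), 'torque': array([ 0.01719672,  0.01551044, -0.01291868]), 'width': 1.0013355538510404}
side {'fovy': 54.79490285121754, 'cx': 322.361883089514, 'cy': 230.09256156478176, 'rvec': array([ 0.02882306, -2.84117373,  1.29406995]), 'tvec': array([0.54253715, 0.07819275, 1.08467624])}
top {'fovy': 55.271930543169674, 'cx': 315.4598981282509, 'cy': 245.2092275399321, 'rvec': array([ 2.17888446, -2.16516098,  0.16473948]), 'tvec': array([-0.05822591,  0.58853518,  0.92067303])}
wrist {'fovy': 61.377541251741484, 'cx': 319.00813108267323, 'cy': 237.81994205997944, 'hand_eye': array([[ 6.43562661e-04, -9.63445260e-01, -2.67904490e-01,
         6.87466768e-02],
       [ 9.99999704e-01,  5.07090354e-04,  5.78596767e-04,
        -2.90155955e-04],
       [-4.21594530e-04, -2.67904783e-01,  9.63445302e-01,
        -1.77395555e-01],
       [ 0.00000000e+00,  0.00000000e+00,  0.00000000e+00,
         1.00000000e+00]])}
```

View pics/side0.png

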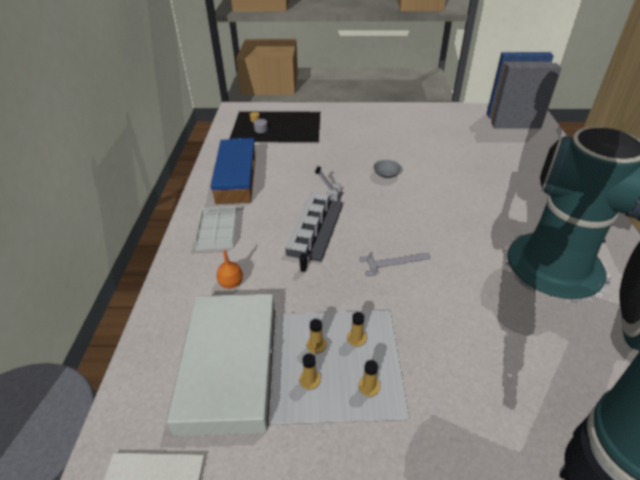

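View pics/top0.png

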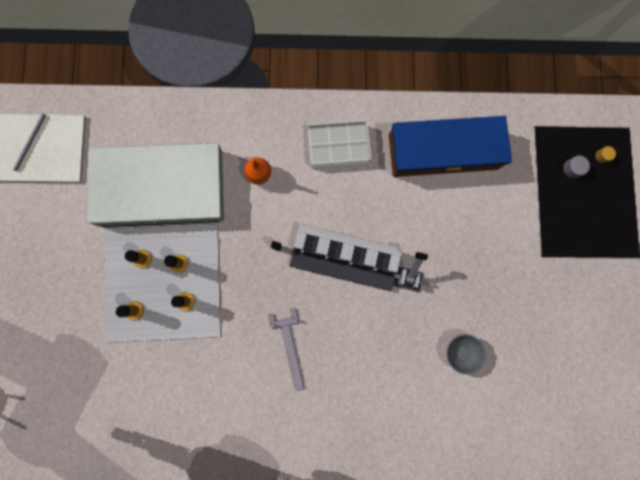

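View pics/wrist0.png

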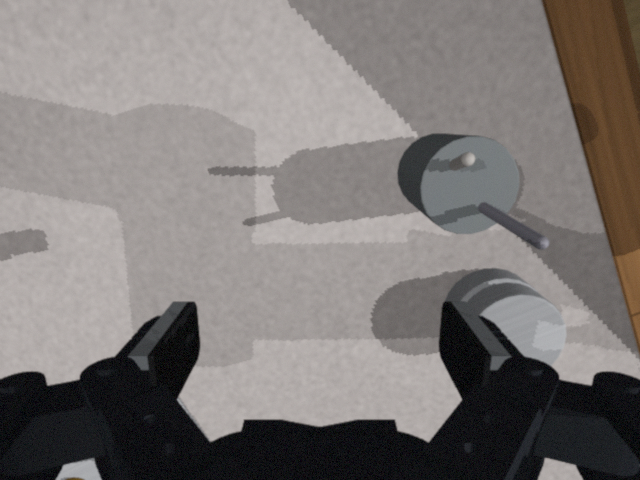

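Four vials stand on the tray, the rack lies to the right with its lever leaning back, and the wrench, dish and blower are all in view. Next I'll enlarge crops.

```bash
cat > h.py <<'E'
import numpy as np, cv2
from scipy.spatial.transform import Rotation as R
from workcell import readout, read_camera, camera_params, bot
def cam(n, st=None):
    p=camera_params(n); f=240/np.tan(np.radians(p['fovy']/2))
    K=np.array([[f,0,p['cx']],[0,f,p['cy']],[0,0,1]])
    if n=='wrist':
        st=st or readout.read_state()
        T=np.eye(4);T[:3,:3]=R.from_rotvec(st['tcp_rot']).as_matrix();T[:3,3]=st['tool_pos']
        W=np.linalg.inv(T@p['hand_eye'])
    else:
        W=np.eye(4);W[:3,:3]=R.from_rotvec(p['rvec']).as_matrix();W[:3,3]=p['tvec']
    return K,W
def ray(c,uv):
    K,W=c;d=np.linalg.inv(K)@np.array([uv[0],uv[1],1.]);Rt=W[:3,:3].T
    return -Rt@W[:3,3],Rt@d
def atz(c,uv,z):
    o,d=ray(c,uv);return o+d*(z-o[2])/d[2]
def tri(c1,u1,c2,u2):
    A=[];b=[]
    for c,u in((c1,u1),(c2,u2)):
        o,d=ray(c,u);d=d/np.linalg.norm(d);P=np.eye(3)-np.outer(d,d);A.append(P);b.append(P@o)
    x=np.linalg.lstsq(np.vstack(A),np.hstack(b),rcond=None)[0]
    res=[np.linalg.norm(A[i]@x-b[i]) for i in(0,1)]
    return x,res
def proj(c,X):
    K,W=c;p=K@(W[:3,:3]@np.asarray(X)+W[:3,3]);return p[:2]/p[2]
def crop(img,x0,y0,x1,y1,s,name):
    cv2.imwrite('pics/'+name+'.png',cv2.resize(img[y0:y1,x0:x1,::-1],None,fx=s,fy=s,interpolation=cv2.INTER_CUBIC))
E
python3 - <<'E'
from h import *
t=cv2.imread('pics/top0.png')[:,:,::-1];s=cv2.imread('pics/side0.png')[:,:,::-1]
crop(t,260,215,450,305,4,'t_rack');crop(t,95,220,235,350,4,'t_tray')
crop(s,275,155,355,275,5,'s_rack');crop(s,270,290,410,430,4,'s_tray')
E
```

```text
(no output)
```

View pics/t_rack.png

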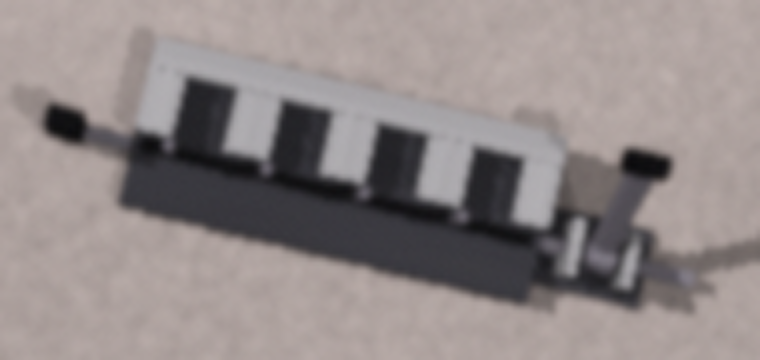

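View pics/t_tray.png

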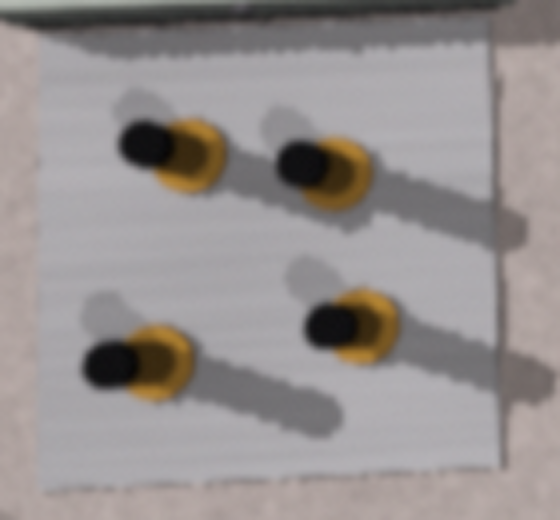

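View pics/s_rack.png

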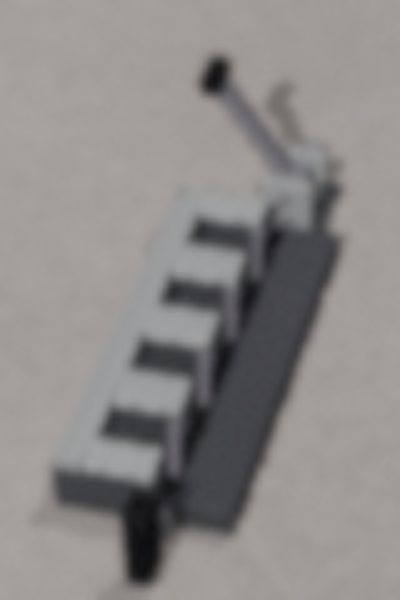

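View pics/s_tray.png

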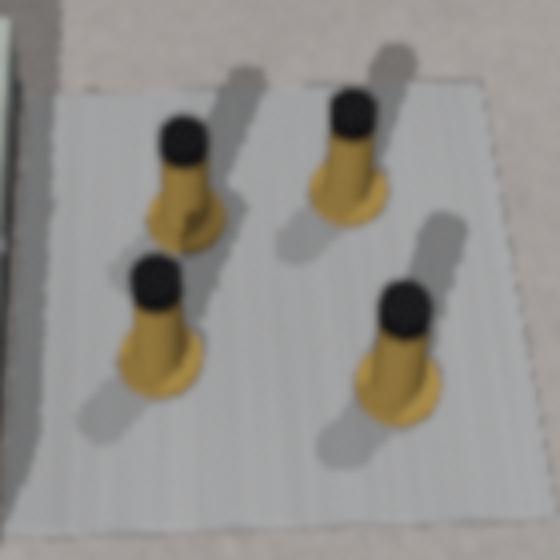

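Run:
```python
from h import *
T=cam('top');S=cam('side')
t=lambda x,y,o:(o[0]+(x+.5)/4-.5,o[1]+(y+.5)/4-.5)
s5=lambda x,y:(275+(x+.5)/5-.5,155+(y+.5)/5-.5)
for n,a,b in [('A',(147,144),(155,282)),('B',(301,164),(183,140)),('C',(109,365),(404,310)),('D',(331,326),(352,113))]:
    print(n,*tri(T,t(*a,(95,220)),S,t(*b,(270,290))))
for n,a,b in [('tip',(645,163),(215,75)),('griptop',(66,120),(141,497)),('baseFL',(122,207),(232,530)),('baseFR',(530,302),(340,237)),('plateBL',(158,40),(58,470)),('plateBR',(563,140),(185,195))]:
    print(n,*tri(T,t(*a,(260,215)),S,s5(*b)))
for n,u in [('wr',(272,320)),('wr2',(296,312)),('wrend',(299,388)),('dish',(466,354)),('blow',(257,170))]: print(n,atz(T,u,0.01))
```

```text
A [0.56022273 0.31388895 0.06541332] [np.float64(0.0012063136007908453), np.float64(0.0012063136007907085)]
B [0.5506309  0.23700605 0.06645743] [np.float64(0.0012401891285170258), np.float64(0.0012401891285174686)]
C [0.45102569 0.32643663 0.06607231] [np.float64(0.001169329747856553), np.float64(0.0011693297478561854)]
D [0.47032939 0.21914429 0.06573418] [np.float64(0.00136943215733993), np.float64(0.001369432157339405)]
tip [ 0.56283811 -0.26351449  0.08336723] [np.float64(0.0016120334410670053), np.float64(0.0016120334410662997)]
griptop [0.58690418 0.02684032 0.04867933] [np.float64(0.0010727178907723443), np.float64(0.0010727178907721199)]
baseFL [ 5.46498057e-01 -1.18572109e-03  3.54589797e-04] [np.float64(0.0005075421197278483), np.float64(0.0005075421197282718)]
baseFR [ 0.49509062 -0.21955055  0.00821055] [np.float64(0.001956870924932645), np.float64(0.0019568709249325736)]
plateBL [ 0.63188778 -0.01986866  0.0212048 ] [np.float64(0.0028224819878145515), np.float64(0.0028224819878136897)]
plateBR [ 0.58003611 -0.23536236  0.0242859 ] [np.float64(0.0023926291448675753), np.float64(0.002392629144867379)]
wr [0.43321777 0.03529443 0.01      ]
wr2 [ 0.45003719 -0.01489945  0.01      ]
wrend [ 0.29460259 -0.02259662  0.01      ]
dish [ 0.3638083  -0.37368198  0.01      ]
blow [0.75657956 0.07314798 0.01      ]
```

```bash
cat >> h.py <<'E'
YAW=-0.231; O=np.array([0.5644,-0.1206])
try:
    import json; d=json.load(open('rack.json')); YAW=d['yaw']; O=np.array(d['o'])
except Exception: pass
def rw(x,y,z):  # rack->world (m)
    c,s=np.cos(YAW),np.sin(YAW); return np.array([O[0]+c*x-s*y,O[1]+s*x+c*y,z])
def wr(p):
    c,s=np.cos(YAW),np.sin(YAW); d=np.asarray(p)[:2]-O; return np.array([c*d[0]+s*d[1],-s*d[0]+c*d[1],p[2]])
def Rd(phi): # tool y at yaw phi, z down
    y=np.array([np.cos(phi),np.sin(phi),0]);z=np.array([0,0,-1.]);return np.column_stack([np.cross(y,z),y,z])
def go(p,phi):
    st=readout.read_state();Rc=R.from_rotvec(st['tcp_rot']).as_matrix()
    s=Rc.T@(np.asarray(p)-st['tool_pos']);r=R.from_matrix(Rc.T@Rd(phi)).as_rotvec()
    print('row',np.round(s,4).tolist()+np.round(r/np.pi,4).tolist(),'dist',round(float(np.linalg.norm(s)),3),'deg',round(float(np.degrees(np.linalg.norm(r))),1))
def stat():
    st=readout.read_state();Rc=R.from_rotvec(st['tcp_rot']).as_matrix()
    print('t',round(st['time'],2),'tcp',np.round(st['tool_pos'],4),'phi',round(float(np.arctan2(Rc[1,1],Rc[0,1])),3),'z',np.round(Rc[:,2],3),'rack',np.round(wr(st['tool_pos']),4),'F',np.round(st['wrist_force'],1),'w',round(st['width'],3),'q',np.round(st['q'],2))
E
python3 - <<'E'
from h import *
stat();print(ray(cam('top'),(0,0))[0],ray(cam('side'),(0,0))[0])
T=cam('top')
for x,y in [(168,145),(265,165),(362,190),(460,213)]: print(wr(atz(T,(260+x/4,215+y/4),.048)))
print('lever',rw(.065,-.142,.25)); go([.50,.30,.25],YAW+.6); go([.55,-.0,.25],YAW)
E
```

```text
t 0.15 tcp [0.2804 0.6133 0.1957] phi 1.142 z [-0.001 -0.002 -1.   ] rack [-0.4445  0.6494  0.1957] F [0.3 0.8 0.3] w 1.005 q [ 1.11  0.26  1.61  0.    1.27 -0.04]
[ 0.47224512 -0.02676285  0.98674771] [0.51551838 0.78014659 0.77627013]
[-0.0114581  0.0939635  0.048    ]
[-0.00971537  0.04300288  0.048     ]
[-0.01048866 -0.00856219  0.048     ]
[-0.01013372 -0.06039632  0.048     ]
lever [ 0.59516241 -0.27371001  0.25      ]
row [-0.33, -0.1937, -0.0539, -0.0005, 0.0002, 0.2461] dist 0.386 deg 44.3
row [-0.5002, -0.4458, -0.0535, -0.0005, 0.0004, 0.437] dist 0.672 deg 78.7
```

Request:
{"fn": "apply_moves", "kwargs": {
  "plan": [
    [[-0.33,-0.19,-0.055,0,0,0.24,-1],[-0.33,-0.19,-0.055,0,0,0.24,-1],[-0.33,-0.19,-0.055,0,0,0.24,-1],[-0.33,-0.19,-0.055,0,0,0.24,-1],[-0.33,-0.19,-0.055,0,0,0.24,-1],[-0.33,-0.19,-0.055,0,0,0.24,-1],[-0.33,-0.19,-0.055,0,0,0.24,-1],[-0.33,-0.19,-0.055,0,0,0.24,-1]]
  ]
}}

```text
time: 0.82
tool_pos: [0.4728, 0.3434, 0.2445]
tcp_rot: [-1.752, -2.608, 0.001]
wrist_force: [0.4, 0.4, -0.2]
width: 0.995
```

Run:
```python
from h import *
stat(); go([.53,-.0,.25],YAW)
```

```text
t 0.82 tcp [0.4728 0.3434 0.2445] phi 0.388 z [-0. -0. -1.] rack [-0.1954  0.4307  0.2445] F [ 0.4  0.4 -0.2] w 0.995 q [ 0.59  0.07  1.74 -0.    1.33  0.2 ]
row [-0.3396, -0.0768, -0.0055, -0.0001, 0.0001, 0.1969] dist 0.348 deg 35.4
```

Request:
{"fn": "apply_moves", "kwargs": {
  "plan": [
    [[-0.31,-0.07,-0.005,0,0,0.197,-1],[-0.31,-0.07,-0.005,0,0,0.197,-1],[-0.31,-0.07,-0.005,0,0,0.197,-1],[-0.31,-0.07,-0.005,0,0,0.197,-1],[-0.31,-0.07,-0.005,0,0,0.197,-1],[-0.31,-0.07,-0.005,0,0,0.197,-1],[-0.31,-0.07,-0.005,0,0,0.197,1],[-0.31,-0.07,-0.005,0,0,0.197,1]]
  ]
}}

```text
time: 1.48
tool_pos: [0.5246, 0.0282, 0.2493]
tcp_rot: [2.463, 1.948, -0.001]
wrist_force: [0.8, 0.4, 0.8]
width: 0.744
```

Run:
```python
from h import *
stat(); st=readout.read_state(); im=read_camera('wrist'); np.savez('w1.npz',im=im,p=st['tool_pos'],r=st['tcp_rot']); cv2.imwrite('pics/w1.png',im[:,:,::-1])
stat(); go(rw(.01,-.09,.25),YAW)
```

```text
t 1.48 tcp [0.5246 0.0282 0.2493] phi -0.233 z [ 0.    -0.001 -1.   ] rack [-0.0728  0.1358  0.2493] F [0.8 0.4 0.8] w 0.744 q [ 0.01 -0.05  1.85 -0.    1.34  0.24]
t 1.53 tcp [0.5254 0.025  0.2494] phi -0.235 z [ 0.001 -0.005 -1.   ] rack [-0.0713  0.1328  0.2494] F [ 1.7 -2.9  0.1] w 0.661 q [ 0.   -0.05  1.85 -0.    1.34  0.24]
row [-0.2224, 0.0821, 0.0005, 0.0005, 0.0014, -0.0012] dist 0.237 deg 0.3
```

View pics/w1.png

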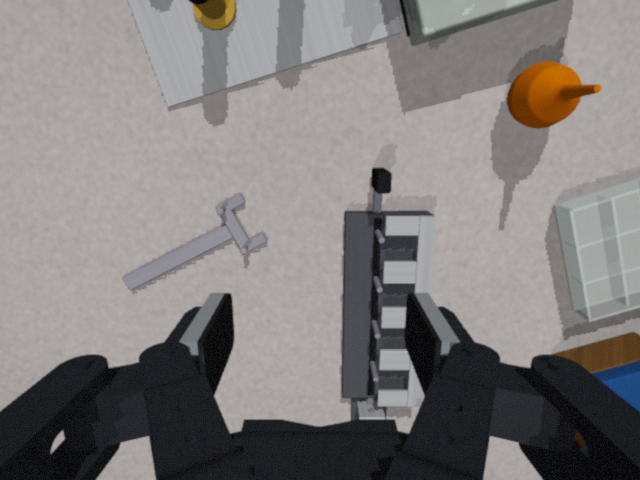

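Request:
{"fn": "apply_moves", "kwargs": {
  "plan": [
    [[-0.16,0.0,0,0,0,0,1],[-0.16,0.0,0,0,0,0,1],[-0.16,0.0,0,0,0,0,1],[-0.16,0.0,0,0,0,0,1],[-0.16,0.0,0,0,0,0,1],[-0.16,0.0,0,0,0,0,1],[-0.16,0.0,0,0,0,0,1],[-0.16,0.0,0,0,0,0,1]]
  ]
}}

```text
time: 2.2
tool_pos: [0.4883, -0.1227, 0.2493]
tcp_rot: [-2.461, -1.952, -0.0]
wrist_force: [0.2, 0.8, 0.3]
width: -0.0
```

Run:
```python
from h import *
stat(); st=readout.read_state(); im=read_camera('wrist'); np.savez('w2.npz',im=im,p=st['tool_pos'],r=st['tcp_rot']); cv2.imwrite('pics/w2.png',im[:,:,::-1])
stat(); go(rw(.075,-.142,.15),YAW)
```

```text
t 2.2 tcp [ 0.4883 -0.1227  0.2493] phi -0.23 z [-0.     0.001 -1.   ] rack [-0.0736 -0.0194  0.2493] F [0.2 0.8 0.3] w -0.0 q [-0.3  -0.09  1.89  0.    1.34 -0.07]
t 2.25 tcp [ 0.4884 -0.1225  0.2493] phi -0.229 z [-0.     0.001 -1.   ] rack [-0.0736 -0.0193  0.2493] F [0.3 0.5 0.8] w -0.001 q [-0.3  -0.09  1.89  0.    1.34 -0.07]
row [-0.1231, 0.1483, 0.0992, -0.0001, -0.0002, 0.0006] dist 0.217 deg 0.1
```

View pics/w2.png

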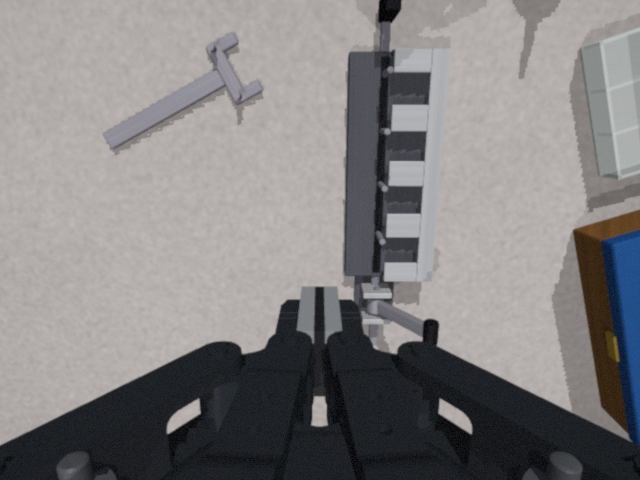

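Run:
```python
from h import *
d=np.load('w2.npz'); crop(d['im'],325,0,475,190,3.1,'w2a');crop(d['im'],325,170,475,350,3.3,'w2b')
```

```text
(no output)
```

View pics/w2a.png

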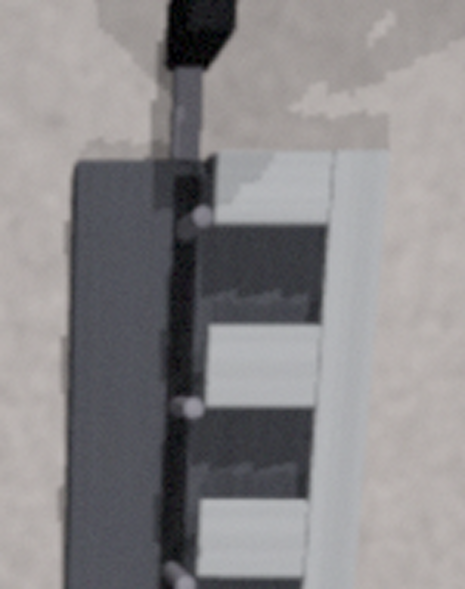

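View pics/w2b.png

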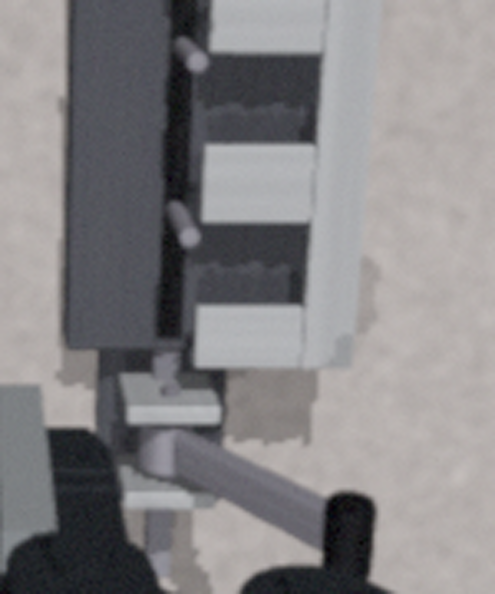

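```bash
python3 - <<'E'
from h import *
from scipy.optimize import least_squares
d=np.load('w2.npz'); C=cam('wrist',dict(tool_pos=d['p'],tcp_rot=d['r']))
a=[((217,152),-5,112),((213,222),-5,92),((208,325),-5,64),((205,405),-5,40),((200,500),-5,12),((197,577),-5,-12),((327,225),29,92),((322,322),29,64),((316,407),29,40),((308,498),29,12)]
b=[((203,145),-5,-40),((200,222),-5,-64),((196,305),-5,-92),((194,366),-5,-112),((321,53),29,-12),((314,145),29,-40),((308,223),29,-64),((302,304),29,-92)]
P=[((325+(u+.5)/3.1-.5,(v+.5)/3.1-.5),x,y,31) for (u,v),x,y in a]+[((325+(u+.5)/3.3-.5,170+(v+.5)/3.3-.5),x,y,31) for (u,v),x,y in b]
P+=[((325+76/3.1,162/3.1),-45,112,16),((325+66/3.3,170+347/3.3),-45,-112,16)]
def f(p,full=False):
    c,s=np.cos(p[2]),np.sin(p[2]); r=[]
    for uv,x,y,z in P:
        X=[p[0]+(c*x-s*y)/1e3,p[1]+(s*x+c*y)/1e3,z/1e3+p[3]]
        r+=list(proj(C,X)-np.array(uv))
    return np.array(r)
for fixz in (1,0):
    g=(lambda q:f([*q,0])) if fixz else f
    s=least_squares(g,[*O,YAW]+([] if fixz else [0]),loss='soft_l1');print(s.x,np.abs(s.fun).mean(),np.abs(s.fun).max())
    if fixz: json.dump(dict(yaw=s.x[2],o=s.x[:2].tolist()),open('rack.json','w'))
print(np.round(s.fun.reshape(-1,2),1).tolist())
# posts
for n,(u,v) in dict(p4=(325+203/3.1,216/3.1),p3=(325+192/3.1,408/3.1),p2=(325+198/3.3,170+62/3.3),p1=(325+190/3.3,170+236/3.3)).items(): print(n,wr(atz(C,(u,v),.048)))
E
python3 - <<'E'
from h import *
print(YAW,O)
C=cam('wrist',{k:v for k,v in zip(('tool_pos','tcp_rot'),(np.load('w2.npz')['p'],np.load('w2.npz')['r']))})
T=cam('top');print('tip',wr(tri(C,(325+352/3.3,170+500/3.3),T,(260+645/4,215+163/4))[0]))
for n,(u,v) in dict(p4=(325+203/3.1,216/3.1),p3=(325+192/3.1,408/3.1),p2=(325+198/3.3,170+62/3.3),p1=(325+190/3.3,170+236/3.3)).items(): print(n,wr(atz(C,(u,v),.048)))
go(rw(.07,-.142,.15),YAW);go(rw(.07,-.142,.075),YAW)
E
```

```text
[ 0.56295684 -0.11647184 -0.23279069] 0.4215589516049505 1.6895920595721066
[ 0.5633348  -0.11677636 -0.23272769 -0.00224207] 0.35958173895838 1.017427513209249
[[-0.1, -0.2], [0.0, 1.0], [0.1, -0.1], [-0.3, 0.6], [-0.1, -0.2], [-0.4, -0.3], [0.4, 0.1], [-0.3, 1.0], [-0.3, 0.1], [0.1, 0.6], [0.3, -0.3], [0.0, -0.6], [-0.0, 0.3], [-0.3, -0.2], [0.4, -0.1], [0.5, -0.2], [0.7, -0.8], [0.6, 0.7], [-0.4, -1.0], [-0.7, -0.1]]
p4 [-0.01267314  0.095282    0.048     ]
p3 [-0.01331152  0.04309518  0.048     ]
p2 [-0.01268797 -0.00889714  0.048     ]
p1 [-0.01269207 -0.06048102  0.048     ]
-0.23279069246417528 [ 0.56295684 -0.11647184]
tip [ 0.04251933 -0.15106024  0.04743311]
p4 [-0.01048717  0.09157527  0.048     ]
p3 [-0.01103209  0.0393874   0.048     ]
p2 [-0.01031545 -0.01260373  0.048     ]
p1 [-0.01022718 -0.06418753  0.048     ]
row [-0.1195, 0.1407, 0.0992, -0.0001, -0.0002, 0.0012] dist 0.21 deg 0.2
row [-0.1195, 0.1408, 0.1742, -0.0001, -0.0002, 0.0012] dist 0.254 deg 0.2
```

Request:
{"fn": "apply_moves", "kwargs": {
  "plan": [
    [[-0.12,0.14,0.06,0,0,0,1],[-0.12,0.14,0.06,0,0,0,1],[-0.12,0.14,0.06,0,0,0,1],[-0.12,0.14,0.06,0,0,0,1],[-0.12,0.14,0.06,0,0,0,1],[-0.12,0.14,0.06,0,0,0,1],[-0.12,0.14,0.06,0,0,0,1],[-0.12,0.14,0.06,0,0,0,1]]
  ]
}}

```text
time: 2.92
tool_pos: [0.5971, -0.271, 0.1892]
tcp_rot: [-2.46, -1.952, 0.0]
wrist_force: [0.2, -0.6, -0.7]
width: 0.005
```

Run:
```python
from h import *
stat(); C=cam('wrist'); st=readout.read_state(); print('tcp px',proj(C,st['tool_pos']))
im=read_camera('wrist'); crop(im,220,200,520,480,2.5,'w3')
top=read_camera('top'); crop(top,360,200,480,320,5,'t3')
go(rw(.07,-.142,.075),YAW)
```

```text
t 2.92 tcp [ 0.5971 -0.271   0.1892] phi -0.229 z [-0.001  0.001 -1.   ] rack [ 0.0689 -0.1425  0.1892] F [ 0.2 -0.6 -0.7] w 0.005 q [-0.46  0.23  1.66  0.    1.25 -0.24]
tcp px [320.68314955 276.03418074]
row [0.0006, 0.001, 0.1153, 0.0002, -0.0, 0.0012] dist 0.115 deg 0.2
```

View pics/w3.png

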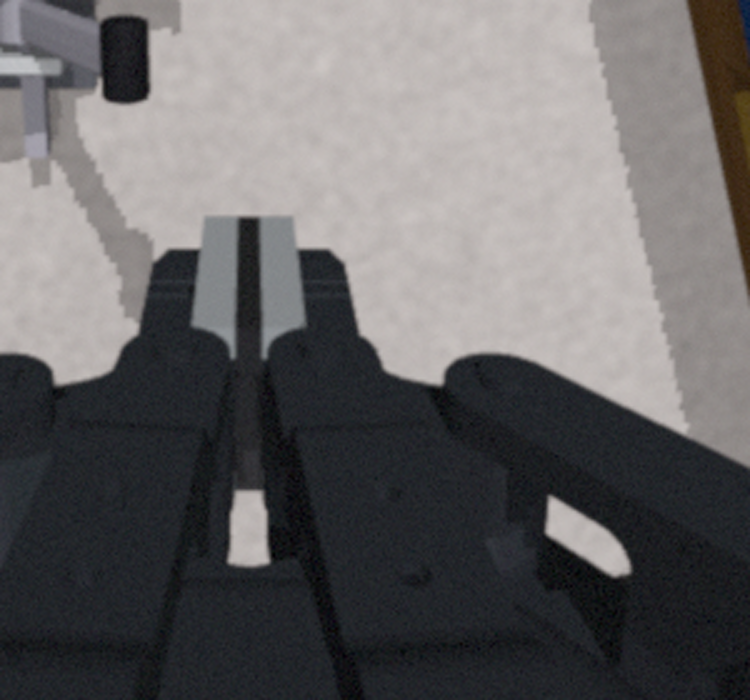

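View pics/t3.png

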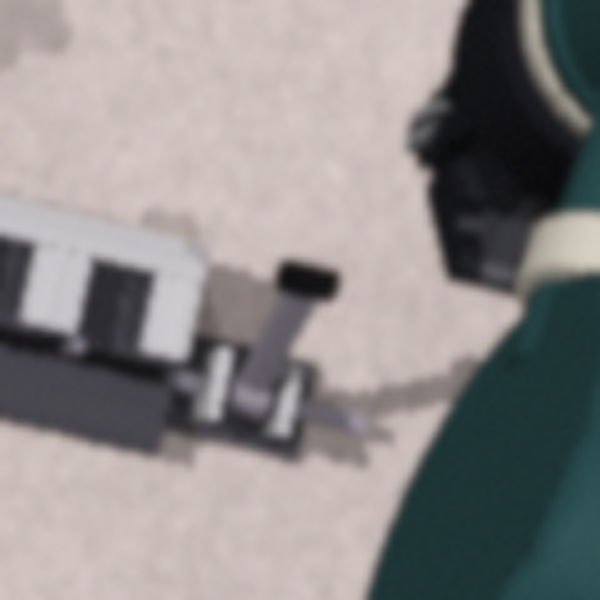

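Run:
```python
from h import *
C=cam('wrist'); st=readout.read_state(); Rc=R.from_rotvec(st['tcp_rot']).as_matrix()
for v in [(0,0,0),(.011,0,0),(-.011,0,0),(0,0,-.019),(.011,0,-.019),(.011,.02,-.019),(.011,0.02,0)]: print(v,proj(C,st['tool_pos']+Rc@np.array(v)))
print('tip pred',proj(C,rw(.032,-.142,.085)))
u=(220+125/2.5,200+60/2.5); print('tip at z.085',wr(atz(C,u,.085)), atz(C,u,.085))
T=cam('top'); print(tri(C,u,T,(360+309/5,200+280/5)), wr(tri(C,u,T,(360+309/5,200+280/5))[0]), wr(tri(C,u,T,(260+645/4,215+163/4))[0]))
```

```text
(0, 0, 0) [320.68186632 276.03397516]
(0.011, 0, 0) [320.72374351 253.62846023]
(-0.011, 0, 0) [320.64127749 297.75018394]
(0, 0, -0.019) [320.80003595 292.20872473]
(0.011, 0, -0.019) [320.8485579  267.64555113]
(0.011, 0.02, -0.019) [369.0269166  267.69692936]
(0.011, 0.02, 0) [364.1659593  253.67307569]
tip pred [268.82825554 222.27343712]
tip at z.085 [ 0.03280554 -0.14327151  0.085     ] [ 0.56182564 -0.26344684  0.085     ]
(array([ 0.56262329, -0.26296214,  0.09033856]), [np.float64(0.0006229734327307981), np.float64(0.0006229734327310427)]) [ 0.03346986 -0.14261588  0.09033856] [ 0.03358487 -0.14180935  0.0912717 ]
```

Request:
{"fn": "apply_moves", "kwargs": {
  "plan": [
    [[0,0,0.13,0,0,0,1],[0,0,0.13,0,0,0,1],[0,0,0.13,0,0,0,1],[0,0,0.13,0,0,0,1],[0,0,0.13,0,0,0,1],[0,0,0.13,0,0,0,1],[0,0,0.13,0,0,0,1],[0,0,0.13,0,0,0,1]]
  ]
}}

```text
time: 3.68
tool_pos: [0.5997, -0.2739, 0.0637]
tcp_rot: [2.458, 1.947, 0.004]
wrist_force: [0.2, 0.4, -0.5]
width: 0.001
```

Run:
```python
from h import *
stat(); st=readout.read_state(); print('tcp px top',proj(cam('top'),st['tool_pos']),'side',proj(cam('side'),st['tool_pos']))
im=read_camera('side'); crop(im,260,100,400,220,5,'s4')
top=read_camera('top'); crop(top,360,200,480,320,5,'t4')
```

```text
t 3.68 tcp [ 0.5997 -0.2739  0.0637] phi -0.231 z [ 0.006 -0.003 -1.   ] rack [ 0.0721 -0.1447  0.0637] F [ 0.2  0.4 -0.5] w 0.001 q [-0.47  0.34  1.77  0.    1.03 -0.24]
tcp px top [423.00641014 239.22438771] side [303.75973174 173.38121408]
```

View pics/s4.png

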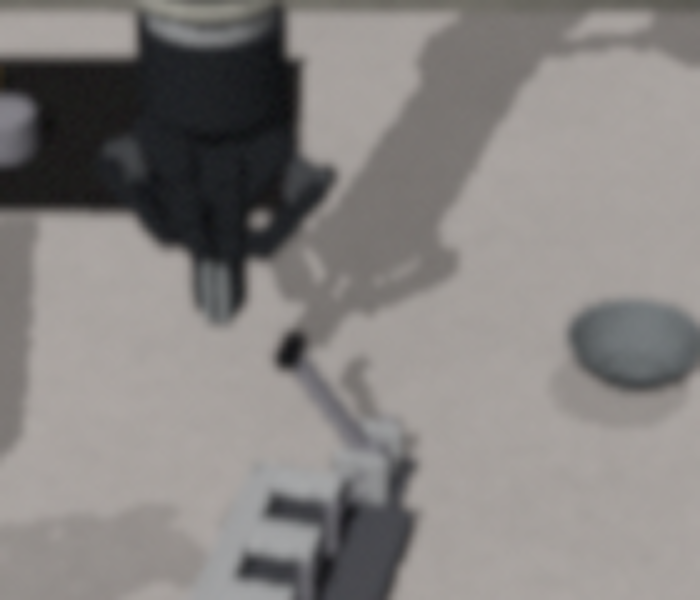

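View pics/t4.png

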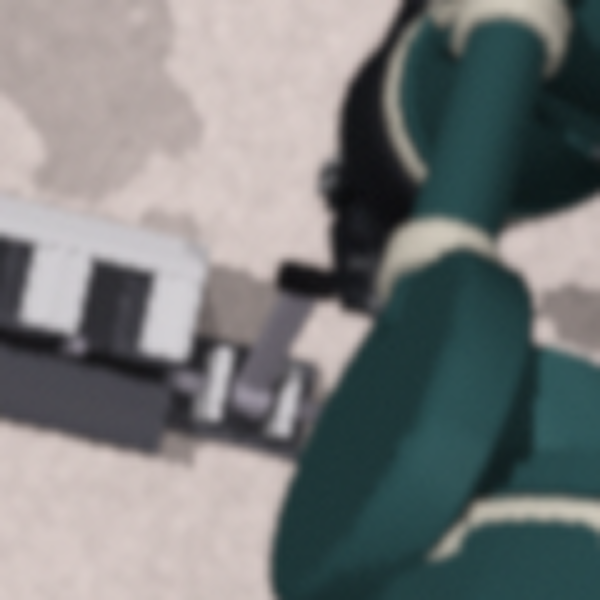

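Run:
```python
from h import *
stat();S=cam('side');st=readout.read_state()
print('lev',proj(S,rw(.032,-.142,.085)))
print(proj(S,st['tool_pos']+[0,0,.02]),proj(S,st['tool_pos']+[0,0,.03]))
im=read_camera('wrist'); cv2.imwrite('pics/w4.png',im[:,:,::-1]); C=cam('wrist')
print('lev',proj(C,rw(.032,-.142,.085)))
```

```text
t 3.78 tcp [ 0.5989 -0.2737  0.0626] phi -0.231 z [ 0.004 -0.002 -1.   ] rack [ 0.0712 -0.1447  0.0626] F [ 0.4 -0.3  1.4] w 0.002 q [-0.47  0.34  1.77 -0.    1.03 -0.24]
lev [317.53422209 169.33333231]
[303.80967087 167.61109887] [303.67453876 164.47691185]
lev [226.73701108 290.18044743]
```

View pics/w4.png

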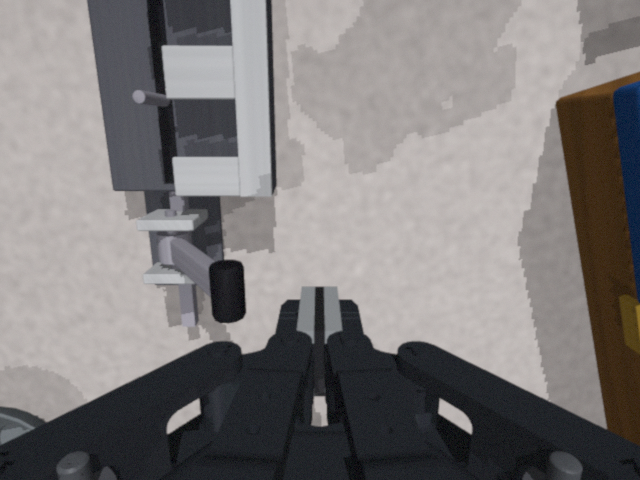

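Request:
{"fn": "apply_moves", "kwargs": {
  "plan": [
    [[0,0,0.018,0,0,0,1],[0,0,0.018,0,0,0,1],[0,-0.02,0.018,0,0,0,1],[0,-0.04,0.018,0,0,0,1],[0,-0.05,0.018,0,0,0,1],[0,-0.06,0.018,0,0,0,1],[0,-0.07,0.018,0,0,0,1],[0,-0.08,0.018,0,0,0,1]]
  ]
}}

```text
time: 4.5
tool_pos: [0.5181, -0.2542, 0.0413]
tcp_rot: [-2.462, -1.95, 0.0]
wrist_force: [0.3, 0.5, 1.0]
width: 0.0
```

Run:
```python
from h import *
stat();S=cam('side');st=readout.read_state()
im=read_camera('wrist'); cv2.imwrite('pics/w5.png',im[:,:,::-1]); C=cam('wrist')
im=read_camera('side'); crop(im,260,100,400,220,5,'s5')
stat()
```

```text
t 4.5 tcp [ 0.5181 -0.2542  0.0413] phi -0.231 z [-0.  0. -1.] rack [-0.0119 -0.1443  0.0413] F [0.3 0.5 1. ] w 0.0 q [-0.5   0.23  1.96  0.    0.96 -0.27]
t 4.6 tcp [ 0.517  -0.2537  0.0408] phi -0.231 z [-0.002  0.001 -1.   ] rack [-0.0131 -0.1441  0.0408] F [ 0.2 -0.6 -0.8] w 0.002 q [-0.5   0.23  1.96 -0.    0.96 -0.27]
```

View pics/w5.png

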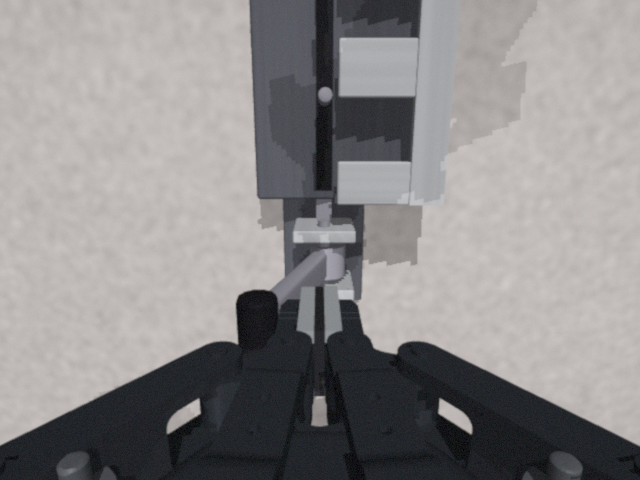

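View pics/s5.png

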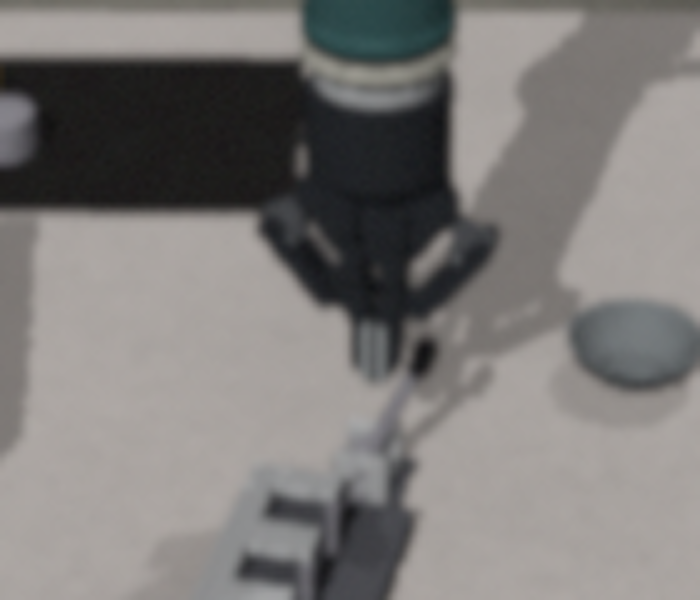

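Run:
```python
from h import *
stat();st=readout.read_state();print(proj(cam('side'),st['tool_pos']))
g=np.array([0.58690418,0.02684032,0.04867933]);print(wr(g))
go(rw(-.011,.147,.15),YAW)
```

```text
t 4.6 tcp [ 0.517  -0.2537  0.0408] phi -0.231 z [-0.002  0.001 -1.   ] rack [-0.0131 -0.1441  0.0408] F [ 0.2 -0.6 -0.8] w 0.002 q [-0.5   0.23  1.96 -0.    0.96 -0.27]
[333.96339905 184.73620892]
[-0.00975984  0.14497102  0.04867933]
row [0.2912, 0.0022, -0.109, -0.0007, -0.0002, 0.0005] dist 0.311 deg 0.2
```

Request:
{"fn": "apply_moves", "kwargs": {
  "plan": [
    [[0,0,-0.11,0,0,0,1],[0,0,-0.11,0,0,0,1],[0,0,-0.11,0,0,0,1],[0.04,0,-0.11,0,0,0,-1],[0.08,0,-0.11,0,0,0,-1],[0.12,0,-0.11,0,0,0,-1],[0.16,0,-0.11,0,0,0,-1],[0.2,0,-0.11,0,0,0,-1]]
  ]
}}

```text
time: 5.27
tool_pos: [0.5655, -0.0581, 0.1518]
tcp_rot: [2.463, 1.95, 0.001]
wrist_force: [0.7, -0.1, -0.0]
width: 0.714
```

Run:
```python
from h import *
stat();go(rw(-.011,.145,.13),YAW)
```

```text
t 5.27 tcp [ 0.5655 -0.0581  0.1518] phi -0.232 z [ 0.001 -0.    -1.   ] rack [-0.011   0.0573  0.1518] F [ 0.7 -0.1 -0. ] w 0.714 q [-0.15  0.1   1.89  0.    1.16  0.09]
row [0.0877, 0.0001, 0.0218, 0.0003, -0.0001, 0.0004] dist 0.09 deg 0.1
```

Request:
{"fn": "apply_moves", "kwargs": {
  "plan": [
    [[0.04,0,0.02,0,0,0,-1],[0.08,0,0.02,0,0,0,-1],[0.088,0,0.025,0,0,0,-1],[0.088,0,0.025,0,0,0,-1],[0.088,0,0.025,0,0,0,-1],[0.088,0,0.025,0,0,0,-1],[0.088,0,0.025,0,0,0,-1],[0.088,0,0.025,0,0,0,-1]]
  ]
}}

```text
time: 5.93
tool_pos: [0.5851, 0.0244, 0.1269]
tcp_rot: [2.464, 1.948, 0.001]
wrist_force: [-0.7, 0.5, -0.2]
width: 1.0
```

Run:
```python
from h import *
stat();im=read_camera('wrist'); cv2.imwrite('pics/w6.png',im[:,:,::-1])
im=read_camera('side'); crop(im,230,150,370,290,5,'s6')
S=cam('side');st=readout.read_state();print(proj(S,st['tool_pos']), proj(cam('wrist'),rw(-.011,.145,.048)),proj(cam('wrist'),st['tool_pos']))
```

```text
t 5.93 tcp [0.5851 0.0244 0.1269] phi -0.233 z [ 0.001 -0.    -1.   ] rack [-0.0109  0.1421  0.1269] F [-0.7  0.5 -0.2] w 1.0 q [-0.    0.15  1.87 -0.    1.12  0.23]
[301.82940498 227.10838609] [320.32100018 228.98501485] [320.68149667 276.02767507]
```

View pics/w6.png

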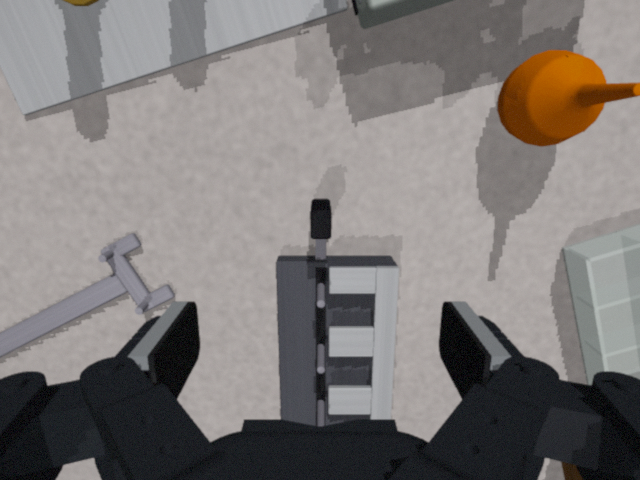

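View pics/s6.png

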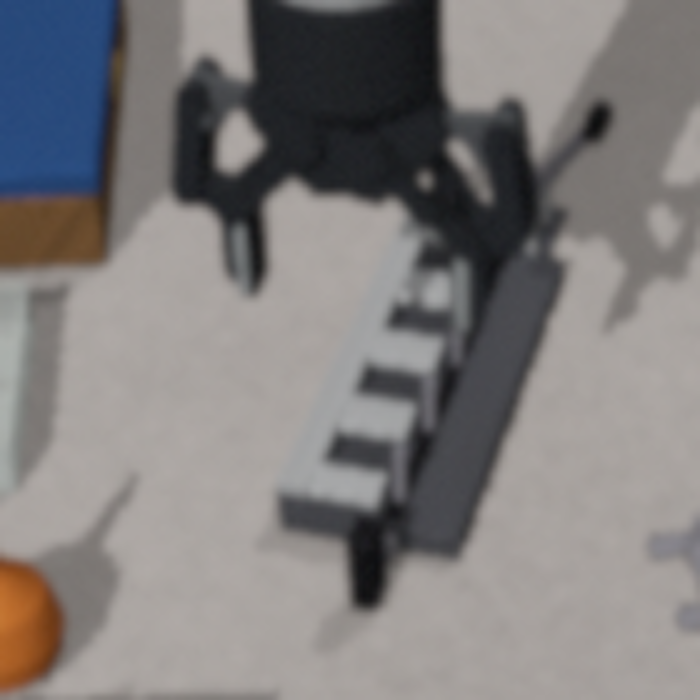

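Run:
```python
from h import *
im=cv2.imread('pics/w6.png')[:,:,::-1]; crop(im,270,180,380,290,6,'w6c')
C=cam('wrist')
for y in (.135,.155):
  for z in (.004,.048): print(y,z,proj(C,rw(-.018,y,z)),proj(C,rw(-.004,y,z)))
```

```text
0.135 0.004 [311.01604312 227.40604601] [329.30987713 227.42191795]
0.135 0.048 [309.69880884 243.6485093 ] [330.89559258 243.66734129]
0.155 0.004 [310.89371438 201.60416818] [329.51074335 201.61970469]
0.155 0.048 [309.52963065 214.00170351] [331.16153964 214.02009989]
```

View pics/w6c.png

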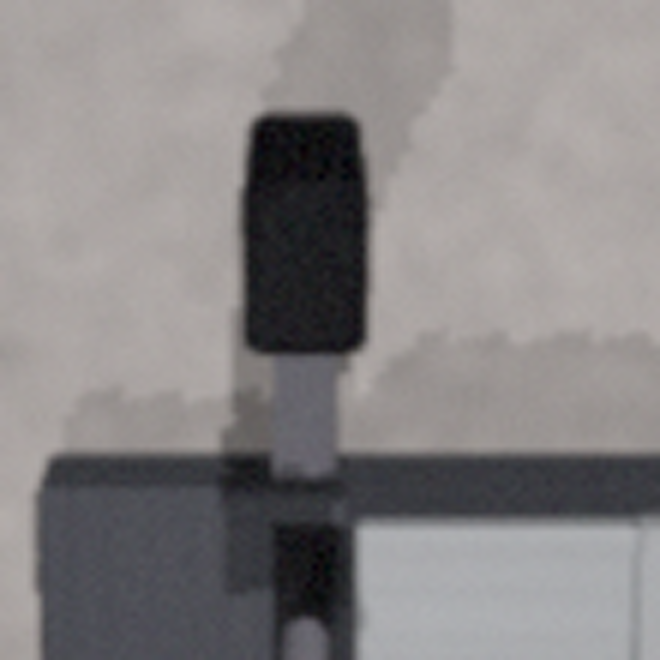

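Request:
{"fn": "apply_moves", "kwargs": {
  "plan": [
    [[0.006,0,0.04,0,0,0,-1],[0.006,0,0.077,0,0,0,-1],[0.006,0,0.077,0,0,0,-1],[0.006,0,0.077,0,0,0,-1],[0.006,0,0.077,0,0,0,-1],[0.006,0,0.077,0,0,0,-1],[0.006,0,0.077,0,0,0,-1],[0.006,0,0.077,0,0,0,-1]]
  ]
}}

```text
time: 6.7
tool_pos: [0.5881, 0.0317, 0.0517]
tcp_rot: [2.461, 1.949, 0.005]
wrist_force: [-0.3, -0.3, -1.5]
width: 1.003
```

Run:
```python
from h import *
stat();im=read_camera('wrist'); cv2.imwrite('pics/w7.png',im[:,:,::-1])
im=read_camera('side'); crop(im,230,150,370,290,5,'s7')
S=cam('side');st=readout.read_state();print(proj(S,st['tool_pos']), proj(cam('wrist'),rw(-.011,.145,.048)),proj(cam('wrist'),st['tool_pos']))
```

```text
t 6.7 tcp [0.5881 0.0317 0.0517] phi -0.231 z [ 0.004  0.    -1.   ] rack [-0.0097  0.15    0.0517] F [-0.3 -0.3 -1.5] w 1.003 q [ 0.01  0.23  1.93 -0.    0.98  0.24]
[301.97575254 254.75635517] [319.50995876 283.36830481] [320.68104236 276.03078793]
```

View pics/w7.png

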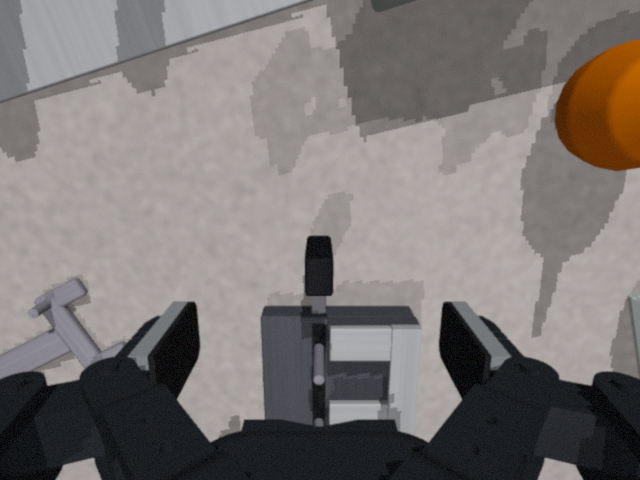

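View pics/s7.png

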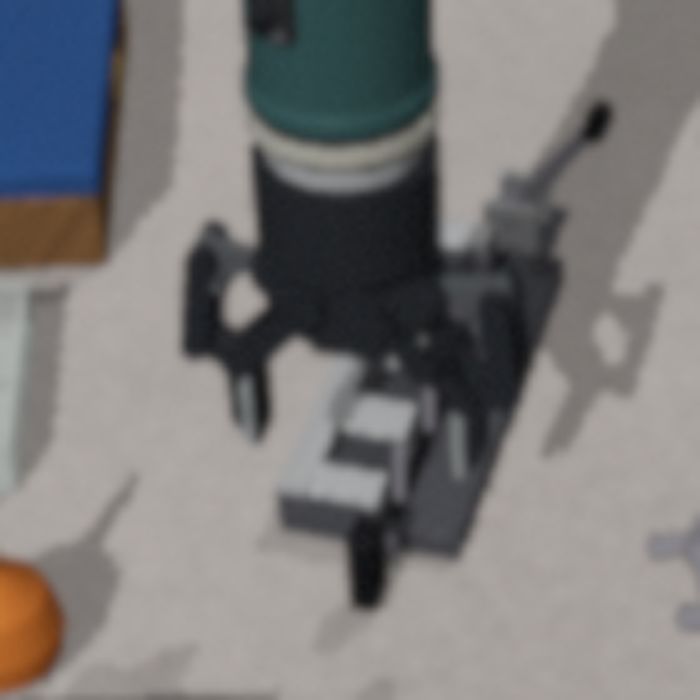

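Run:
```python
from h import *
for tp,rv,sd,ww in [((.5993,-.2738,.0630),(2.458,1.947,.004),(260+220/5,100+320/5),(320,286.5)),((.5177,-.254,.0410),(-2.462,-1.95,0),(260+375/5,100+380/5),(320,286.5)),
   ((.5881,.0317,.0517),(2.461,1.949,.005),(230+252/5,150+437/5),(470,302)),((.5881,.0317,.0517),(2.461,1.949,.005),(230+460/5,150+478/5),(170,302))]:
    C=cam('wrist',dict(tool_pos=np.array(tp),tcp_rot=np.array(rv)))
    X,r=tri(C,ww,cam('side'),sd); print((R.from_rotvec(rv).as_matrix().T@(X-tp))*1e3,r)
```

```text
[  8.95952394  -2.08589884 -36.54832197] [np.float64(0.0019009298303902548), np.float64(0.0019009298303905302)]
[  7.6137972  -2.6898389 -33.3262072] [np.float64(0.002469619034753106), np.float64(0.0024696190347537374)]
[ 11.94583131  45.78877117 -53.72234971] [np.float64(0.003364686242258369), np.float64(0.00336468624225788)]
[ 10.26880407 -51.20103356 -49.3156262 ] [np.float64(0.0010677643115365304), np.float64(0.0010677643115367492)]
```

Request:
{"fn": "apply_moves", "kwargs": {
  "plan": [
    [[-0.002,-0.001,0.033,0,0,0,-1],[-0.002,-0.001,0.033,0,0,0,-1],[-0.002,-0.001,0.033,0,0,0,-1],[-0.002,-0.001,0.033,0,0,0,-1],[-0.002,-0.001,0.033,0,0,0,1],[-0.002,-0.001,0.033,0,0,0,1],[-0.002,-0.001,0.033,0,0,0,1],[-0.002,-0.001,0.033,0,0,0,1]]
  ],
  "force": 30
}}

```text
time: 7.47
tool_pos: [0.5856, 0.0301, 0.0173]
tcp_rot: [2.462, 1.95, 0.002]
wrist_force: [-0.4, 0.2, 0.5]
width: 0.459
```

Run:
```python
from h import *
stat();im=read_camera('wrist'); cv2.imwrite('pics/w8.png',im[:,:,::-1])
im=read_camera('side'); crop(im,230,150,370,290,5,'s8')
stat()
```

```text
t 7.47 tcp [0.5856 0.0301 0.0173] phi -0.231 z [ 0.001  0.    -1.   ] rack [-0.0118  0.1478  0.0173] F [-0.4  0.2  0.5] w 0.459 q [ 0.01  0.27  1.95 -0.    0.92  0.24]
t 7.57 tcp [0.5852 0.0301 0.0169] phi -0.231 z [ 0.001  0.    -1.   ] rack [-0.0122  0.1477  0.0169] F [0.3 0.2 0.1] w 0.268 q [ 0.01  0.27  1.95 -0.    0.92  0.24]
```

View pics/w8.png

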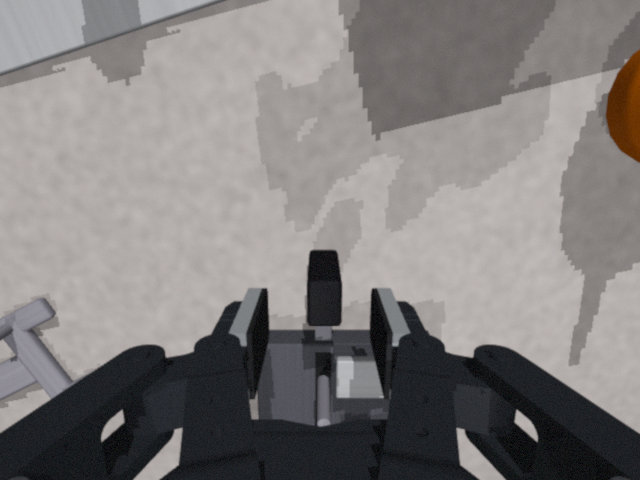

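View pics/s8.png

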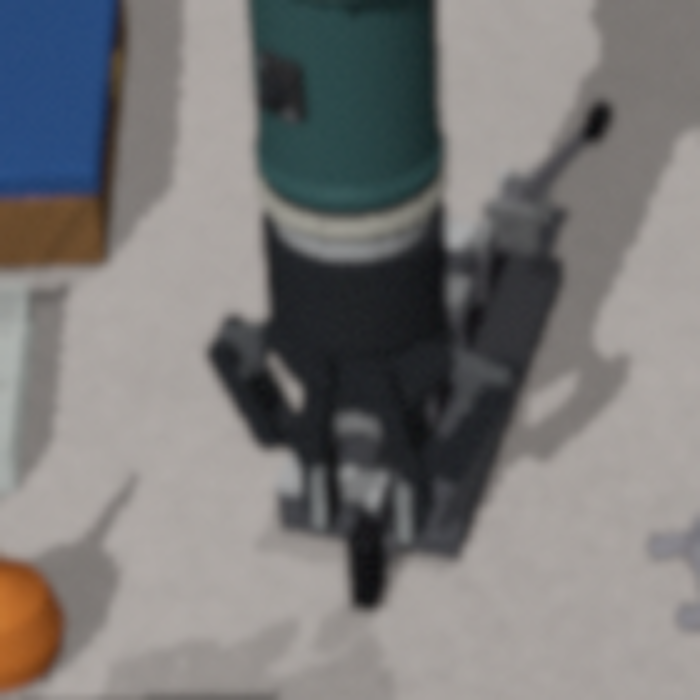

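Request:
{"fn": "apply_moves", "kwargs": {
  "plan": [
    [[0,0,0,0,0,0,1],[0,0,0,0,0,0,1],[0,0,0,0,0,0,1],[0,0,0,0,0,0,1],[0,0,0,0,0,0,1],[0,0,0,0,0,0,1],[0,0,0,0,0,0,1],[0,0,0,0,0,0,1]]
  ]
}}

```text
time: 8.23
tool_pos: [0.5849, 0.03, 0.0164]
tcp_rot: [-2.463, -1.951, 0.0]
wrist_force: [-0.3, -0.5, -0.3]
width: -0.001
```

Run:
```python
from h import *
stat();im=read_camera('wrist'); crop(im,200,200,440,420,3,'w9')
stat()
```

```text
t 8.23 tcp [0.5849 0.03   0.0164] phi -0.231 z [-0. -0. -1.] rack [-0.0125  0.1476  0.0164] F [-0.3 -0.5 -0.3] w -0.001 q [ 0.01  0.27  1.96 -0.    0.91  0.24]
t 8.28 tcp [0.5849 0.03   0.0164] phi -0.231 z [-0. -0. -1.] rack [-0.0124  0.1476  0.0164] F [-0.   0.3  0.5] w 0.004 q [ 0.01  0.27  1.96 -0.    0.91  0.24]
```

View pics/w9.png

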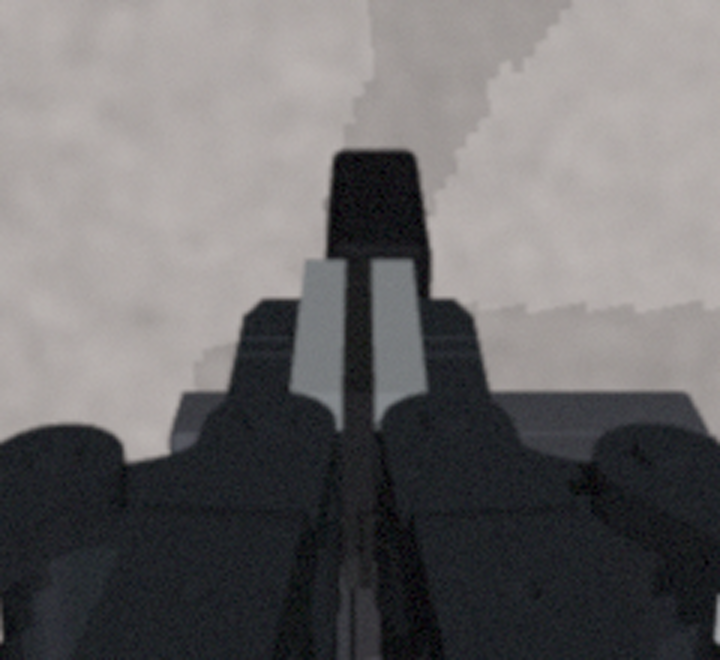

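Request:
{"fn": "apply_moves", "kwargs": {
  "plan": [
    [[0,0.001,0,0,0,0,0],[0,0.001,0,0,0,0,0],[0,0.001,0,0,0,0,0],[0,0.001,0,0,0,0,0],[0,0.001,0.02,0,0,0,0],[0,0.001,0.03,0,0,0,0],[0,0.001,0.03,0,0,0,0],[0,0.001,0.03,0,0,0,0]]
  ]
}}

```text
time: 8.95
tool_pos: [0.5844, 0.0298, -0.0147]
tcp_rot: [-2.461, -1.95, 0.004]
wrist_force: [-0.7, -0.0, -0.3]
width: 0.501
```

Run:
```python
from h import *
stat();im=read_camera('wrist'); crop(im,200,200,440,420,3,'w10')
im=read_camera('side'); crop(im,230,150,370,290,5,'s10')
stat()
```

```text
t 8.95 tcp [ 0.5844  0.0298 -0.0147] phi -0.231 z [-0.003 -0.    -1.   ] rack [-0.0128  0.1473 -0.0147] F [-0.7 -0.  -0.3] w 0.501 q [ 0.01  0.31  1.97 -0.    0.86  0.24]
t 9.05 tcp [ 0.5861  0.0298 -0.0133] phi -0.231 z [ 0. -0. -1.] rack [-0.0112  0.1477 -0.0133] F [-0.4  1.1  0.1] w 0.503 q [ 0.01  0.31  1.97 -0.    0.86  0.24]
```

View pics/w10.png

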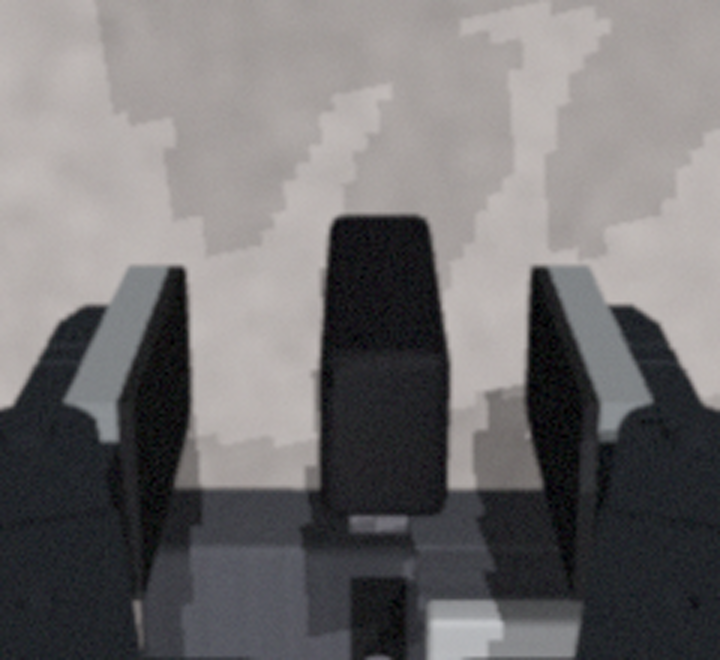

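View pics/s10.png

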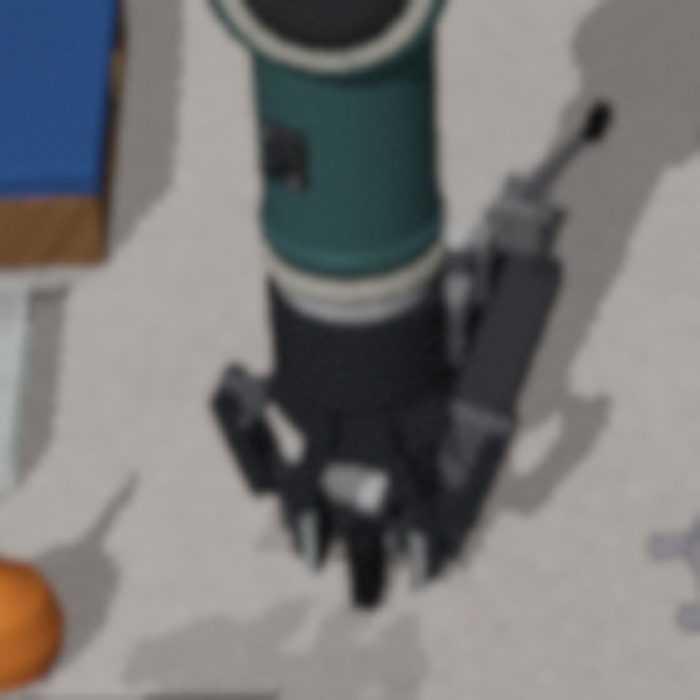

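Request:
{"fn": "apply_moves", "kwargs": {
  "plan": [
    [[0,0,0,0,0,0,1],[0,0,0,0,0,0,1],[0,0,0,0,0,0,1],[0,0,0,0,0,0,1],[0,0,0,0,0,0,1],[0.003,0,0,0,0,0,1],[0.006,0,0,0,0,0,1],[0.009,0,0,0,0,0,1]]
  ],
  "force": 40
}}

```text
time: 9.72
tool_pos: [0.5896, 0.0382, -0.0126]
tcp_rot: [2.461, 1.949, 0.003]
wrist_force: [4.0, -3.8, 2.5]
width: 0.155
```

Request:
{"fn": "apply_moves", "kwargs": {
  "plan": [
    [[0.001,0,0,0,0,0,1],[0.002,0,0,0,0,0,1],[0.003,0,0,0,0,0,1],[0.004,0,0,0,0,0,1],[0.005,0,0,0,0,0,1],[0.005,0,0,0,0,0,1],[0.005,0,0,0,0,0,1],[0.005,0,0,0,0,0,1]]
  ]
}}

```text
time: 10.38
tool_pos: [0.5903, 0.0413, -0.0126]
tcp_rot: [2.459, 1.949, -0.0]
wrist_force: [3.5, -9.3, 2.3]
width: 0.152
```

Run:
```python
from h import *
stat();im=read_camera('wrist'); crop(im,200,200,440,420,3,'w11')
stat()
```

```text
t 10.38 tcp [ 0.5903  0.0413 -0.0126] phi -0.23 z [ 0.002 -0.003 -1.   ] rack [-0.0098  0.1599 -0.0126] F [ 3.5 -9.3  2.3] w 0.152 q [ 0.03  0.32  1.96 -0.    0.86  0.26]
t 10.43 tcp [ 0.5903  0.0414 -0.0127] phi -0.23 z [ 0.002 -0.003 -1.   ] rack [-0.0098  0.1599 -0.0127] F [  2.5 -10.1   2.7] w 0.151 q [ 0.03  0.32  1.96 -0.    0.86  0.26]
```

View pics/w11.png

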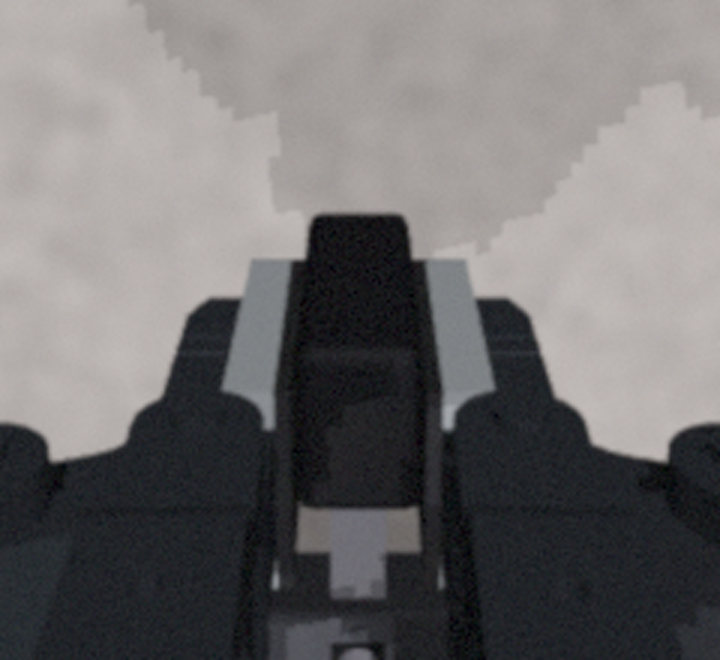

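Request:
{"fn": "apply_moves", "kwargs": {
  "plan": [
    [[-0.002,0,0,0,0,0,0],[-0.002,0,0,0,0,0,0],[-0.002,0,0,0,0,0,0],[-0.002,0,0,0,0,0,0],[-0.002,0,-0.04,0,0,0,0],[-0.002,0,-0.08,0,0,0,0],[-0.002,0,-0.12,0,0,0,0],[-0.002,0,-0.16,0,0,0,0]]
  ]
}}

```text
time: 11.1
tool_pos: [0.5875, 0.042, 0.1473]
tcp_rot: [-2.461, -1.95, 0.002]
wrist_force: [0.7, -0.1, 0.1]
width: 0.503
```

Run:
```python
from h import *
stat();go(rw(-.05,.02,.2),YAW)
```

```text
t 11.1 tcp [0.5875 0.042  0.1473] phi -0.23 z [-0.002  0.    -1.   ] rack [-0.0127  0.1598  0.1473] F [ 0.7 -0.1  0.1] w 0.503 q [0.03 0.14 1.84 0.   1.16 0.26]
row [-0.1398, -0.0377, -0.0525, -0.0007, 0.0001, 0.0008] dist 0.154 deg 0.2
```

Request:
{"fn": "apply_moves", "kwargs": {
  "plan": [
    [[-0.04,0,-0.03,0,0,0,-1],[-0.08,0,-0.05,0,0,0,-1],[-0.12,0,-0.05,0,0,0,-1],[-0.12,0,-0.05,0,0,0,-1],[-0.12,0,-0.05,0,0,0,-1],[-0.12,0,-0.05,0,0,0,-1],[-0.12,0,-0.05,0,0,0,-1],[-0.12,0,-0.05,0,0,0,-1]]
  ]
}}

```text
time: 11.77
tool_pos: [0.5608, -0.0737, 0.1952]
tcp_rot: [-2.459, -1.952, 0.001]
wrist_force: [0.3, 0.1, -0.5]
width: 1.002
```

Run:
```python
from h import *
stat();st=readout.read_state();im=read_camera('wrist'); cv2.imwrite('pics/w12.png',im[:,:,::-1]);np.savez('w12.npz',im=im,p=st['tool_pos'],r=st['tcp_rot'])
stat()
crop(im,230,40,430,240,4,'w12a')
crop(im,230,200,430,400,4,'w12b')
```

```text
t 11.77 tcp [ 0.5608 -0.0737  0.1952] phi -0.229 z [-0.002  0.001 -1.   ] rack [-0.012   0.0411  0.1952] F [ 0.3  0.1 -0.5] w 1.002 q [-0.18  0.06  1.84  0.    1.24  0.05]
t 11.82 tcp [ 0.5609 -0.0738  0.1954] phi -0.229 z [-0.002  0.001 -1.   ] rack [-0.0119  0.0411  0.1954] F [-0.4 -0.3  0.5] w 1.004 q [-0.18  0.06  1.84  0.    1.24  0.05]
```

View pics/w12.png

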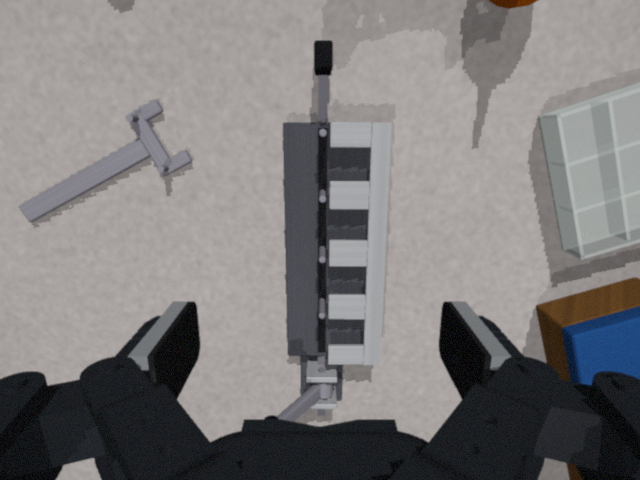

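View pics/w12a.png

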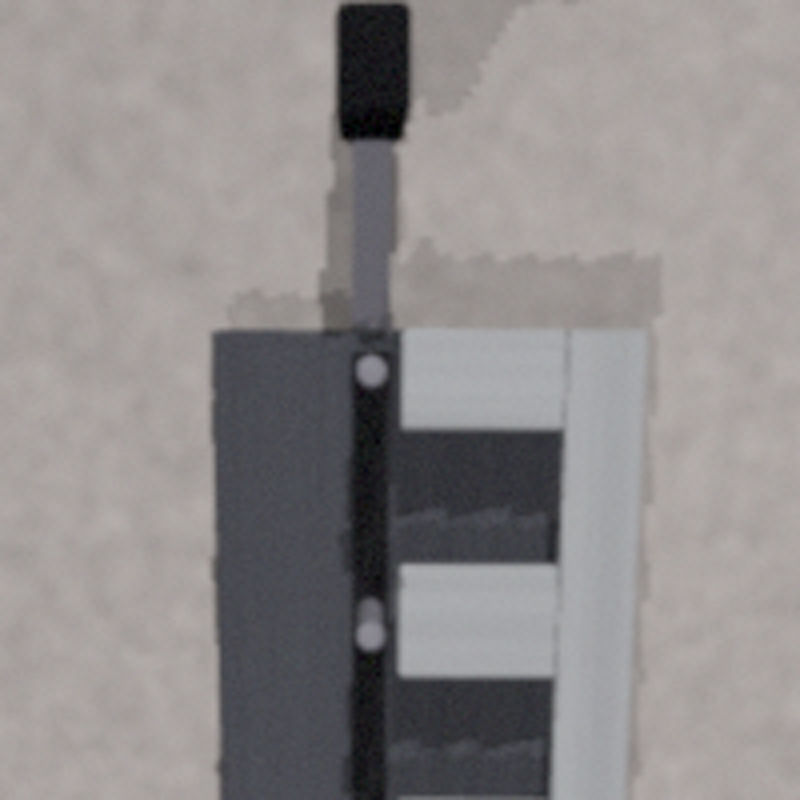

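View pics/w12b.png

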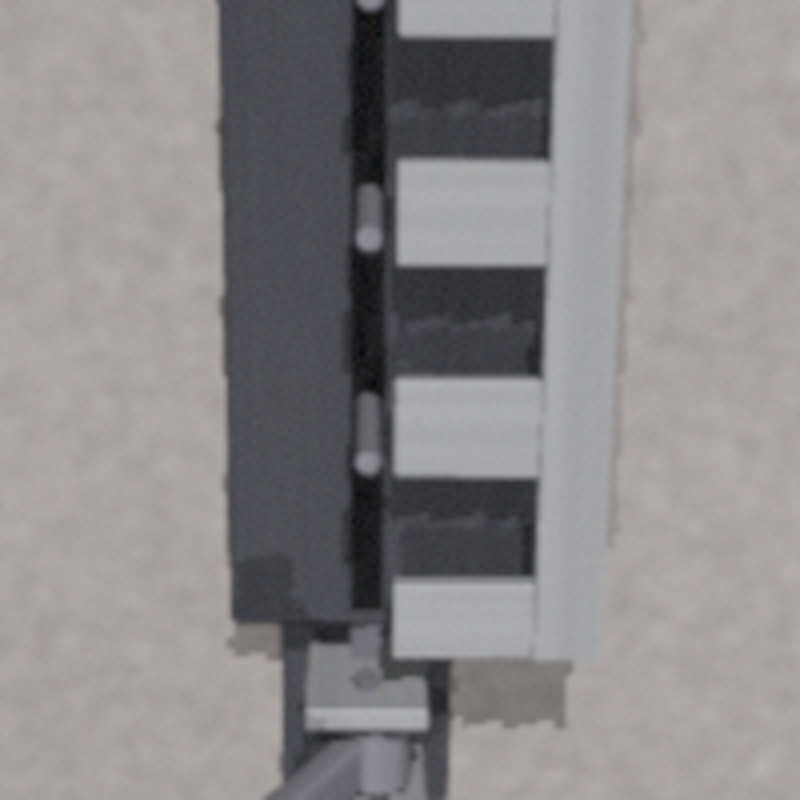

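```bash
python3 - <<'E'
from h import *
from scipy.optimize import least_squares
def pc(u,v,s,ox,oy): return (ox+(u+.5)/s-.5,oy+(v+.5)/s-.5)
a=[((217,152),-5,112),((213,222),-5,92),((208,325),-5,64),((205,405),-5,40),((200,500),-5,12),((197,577),-5,-12),((327,225),29,92),((322,322),29,64),((316,407),29,40),((308,498),29,12)]
b=[((203,145),-5,-40),((200,222),-5,-64),((196,305),-5,-92),((194,366),-5,-112),((321,53),29,-12),((314,145),29,-40),((308,223),29,-64),((302,304),29,-92)]
P1=[(pc(*u,3.1,325,0),x,y,31) for u,x,y in a]+[(pc(*u,3.3,325,170),x,y,31) for u,x,y in b]
a=[((400,330),-5,112),((400,430),-5,92),((398,563),-5,64),((397,677),-5,40),((563,430),29,92),((557,563),29,64),((553,677),29,40)]
b=[((397,158),-5,12),((396,266),-5,-12),((394,377),-5,-40),((393,478),-5,-64),((392,580),-5,-92),((392,657),-5,-112),((549,157),29,12),((546,266),29,-12),((540,377),29,-40),((537,478),29,-64),((533,580),29,-92)]
P2=[(pc(*u,4,230,40),x,y,31) for u,x,y in a]+[(pc(*u,4,230,200),x,y,31) for u,x,y in b]
Cs=[]
for n in ('w2','w12'):
    d=np.load(n+'.npz'); Cs.append(cam('wrist',dict(tool_pos=d['p'],tcp_rot=d['r'])))
def f(p,sel):
    c,s=np.cos(p[2]),np.sin(p[2]); r=[]
    for i in sel:
      for uv,x,y,z in (P1,P2)[i]:
        X=[p[0]+(c*x-s*y)/1e3,p[1]+(s*x+c*y)/1e3,z/1e3]
        r+=list(proj(Cs[i],X)-np.array(uv))
    return np.array(r)
for sel in ([0],[1],[0,1]):
    s=least_squares(f,[*O,YAW],args=(sel,),loss='soft_l1');print(sel,s.x,np.abs(s.fun).mean(),np.abs(s.fun).max())
json.dump(dict(yaw=s.x[2],o=s.x[:2].tolist()),open('rack.json','w'))
E
python3 - <<'E'
from h import *
d=np.load('w12.npz'); C=cam('wrist',dict(tool_pos=d['p'],tcp_rot=d['r']))
for u,v,oy in [(371,371,40),(371,637,40),(369,238,200),(368,461,200)]: print(wr(atz(C,(230+u/4,oy+v/4),.048)))
E
```

```text
[0] [ 0.56288366 -0.11640325 -0.23347903] 0.36640361644239505 1.181687496127097
[1] [ 0.56305149 -0.11625761 -0.23124835] 0.43290989556418524 1.0628080240320514
[0, 1] [ 0.56297263 -0.11633597 -0.2322343 ] 0.40524225322369123 1.1973401574807383
[-0.01057594  0.10335986  0.048     ]
[-0.01025685  0.05110439  0.048     ]
[-0.01036511 -0.00043464  0.048     ]
[-0.01028654 -0.05214556  0.048     ]
```

Run:
```python
from h import *
stat();go([.53,.30,.22],YAW)
C=cam('wrist');
```

```text
t 11.82 tcp [ 0.5609 -0.0738  0.1954] phi -0.229 z [-0.002  0.001 -1.   ] rack [-0.0118  0.041   0.1954] F [-0.4 -0.3  0.5] w 1.004 q [-0.18  0.06  1.84  0.    1.24  0.05]
row [0.357, -0.115, -0.0243, -0.0006, -0.0001, 0.001] dist 0.376 deg 0.2
```

Request:
{"fn": "apply_moves", "kwargs": {
  "plan": [
    [[0.31,-0.1,-0.025,0,0,0,-1],[0.31,-0.1,-0.025,0,0,0,-1],[0.31,-0.1,-0.025,0,0,0,-1],[0.31,-0.1,-0.025,0,0,0,-1],[0.31,-0.1,-0.025,0,0,0,-1],[0.31,-0.1,-0.025,0,0,0,-1],[0.31,-0.1,-0.025,0,0,0,-1],[0.31,-0.1,-0.025,0,0,0,-1]]
  ]
}}

```text
time: 12.48
tool_pos: [0.5334, 0.2533, 0.2212]
tcp_rot: [-2.459, -1.953, 0.0]
wrist_force: [0.9, 0.2, 0.4]
width: 0.998
```

Request:
{"fn": "apply_moves", "kwargs": {
  "plan": [
    [[0.05,-0.01,0,0,0,0.001,-1],[0.05,-0.01,0,0,0,0.001,-1],[0.05,-0.01,0,0,0,0.001,-1],[0.05,-0.01,0,0,0,0.001,-1],[0.05,-0.01,0,0,0,0.001,-1],[0.05,-0.01,0,0,0,0.001,-1],[0.05,-0.01,0,0,0,0.001,-1],[0.05,-0.01,0,0,0,0.001,-1]]
  ]
}}

```text
time: 13.15
tool_pos: [0.5367, 0.2991, 0.2215]
tcp_rot: [2.467, 1.945, -0.0]
wrist_force: [0.7, 0.5, -0.1]
width: 1.001
```

Run:
```python
from h import *
stat();st=readout.read_state();im=read_camera('wrist'); cv2.imwrite('pics/w13.png',im[:,:,::-1]);np.savez('w13.npz',im=im,p=st['tool_pos'],r=st['tcp_rot'])
stat()
```

```text
t 13.15 tcp [0.5367 0.2991 0.2215] phi -0.236 z [ 0. -0. -1.] rack [-0.1212  0.3982  0.2215] F [ 0.7  0.5 -0.1] w 1.001 q [ 0.47  0.14  1.71 -0.    1.3   0.7 ]
t 13.2 tcp [0.5367 0.2992 0.2216] phi -0.236 z [ 0. -0. -1.] rack [-0.1212  0.3983  0.2216] F [ 0.1  0.4 -0.3] w 0.997 q [ 0.47  0.14  1.71 -0.    1.3   0.7 ]
```

View pics/w13.png

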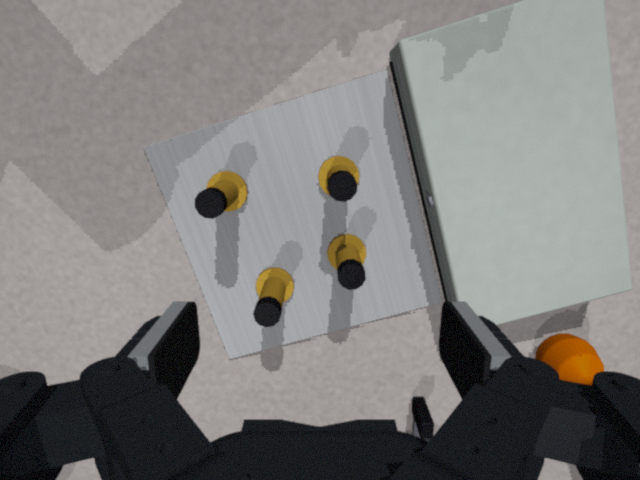

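Run:
```python
from h import *
d=np.load('w13.npz'); crop(d['im'],180,140,380,340,4,'w13c')
C=cam('wrist',dict(tool_pos=d['p'],tcp_rot=d['r']))
for n,u in dict(A=(343,186),B=(351,275),C=(211,203),D=(267,312)).items(): print(n,atz(C,u,.07))
```

```text
A [0.5594666  0.31433024 0.07      ]
B [0.54939775 0.23725055 0.07      ]
C [0.45051987 0.32595278 0.07      ]
D [0.46923258 0.22033056 0.07      ]
```

View pics/w13c.png

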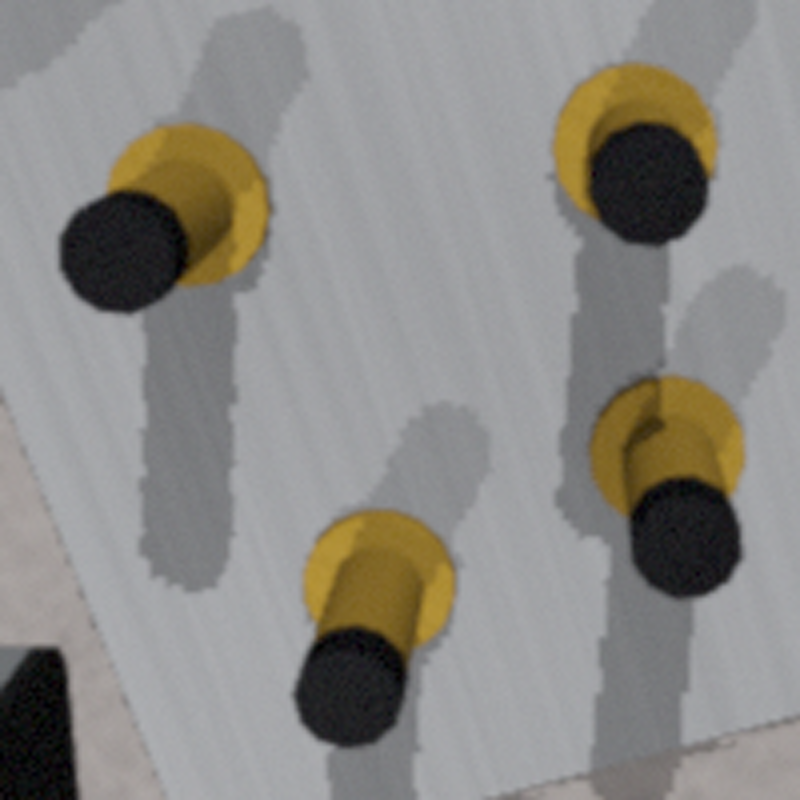

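Run:
```python
from h import *
d=np.load('w13.npz')
C=cam('wrist',dict(tool_pos=d['p'],tcp_rot=d['r']))
px=lambda u:(180+(u[0]+.5)/4-.5,140+(u[1]+.5)/4-.5)
V={}
for n,f,c in [('A',(637,145),(648,184)),('B',(668,450),(685,538)),('C',(188,205),(124,252)),('D',(380,583),(350,687))]:
    a,b=atz(C,px(f),.009),atz(C,px(c),.071); V[n]=(a+b)/2; print(n,a,b,wr(a)[:2],wr(b)[:2])
```

```text
A [0.55911586 0.31529813 0.009     ] [0.55842388 0.31504359 0.071     ] [-0.10309486  0.41915907] [-0.10370968  0.41875211]
B [0.5498414  0.23860322 0.009     ] [0.54947164 0.23845194 0.071     ] [-0.09446883  0.34238853] [-0.09479384  0.3421562 ]
C [0.45005088 0.3265116  0.009     ] [0.45062313 0.32644314 0.071     ] [-0.21181276  0.40496994] [-0.21124011  0.40503502]
D [0.46959715 0.22068398 0.009     ] [0.46975384 0.22133078 0.071     ] [-0.16843473  0.30648192] [-0.16843111  0.30714742]
```

Run:
```python
from h import *
stat();go([.4697,.2210,.11],YAW)
```

```text
t 13.2 tcp [0.5367 0.2992 0.2216] phi -0.236 z [ 0. -0. -1.] rack [-0.1212  0.3983  0.2216] F [ 0.1  0.4 -0.3] w 0.997 q [ 0.47  0.14  1.71 -0.    1.3   0.7 ]
row [-0.0917, -0.047, 0.1116, 0.0001, -0.0, -0.0011] dist 0.152 deg 0.2
```

Request:
{"fn": "apply_moves", "kwargs": {
  "plan": [
    [[-0.092,-0.047,0.08,0,0,-0.001,0],[-0.092,-0.047,0.11,0,0,-0.001,0],[-0.092,-0.047,0.11,0,0,-0.001,0],[-0.092,-0.047,0.11,0,0,-0.001,0],[-0.092,-0.047,0.11,0,0,-0.001,0],[-0.092,-0.047,0.11,0,0,-0.001,0],[-0.092,-0.047,0.11,0,0,-0.001,0],[-0.092,-0.047,0.11,0,0,-0.001,0]]
  ]
}}

```text
time: 13.87
tool_pos: [0.4722, 0.223, 0.114]
tcp_rot: [2.462, 1.95, 0.008]
wrist_force: [-0.0, 0.9, -0.5]
width: 0.499
```

Run:
```python
from h import *
stat();go([.4697,.2210,-.010],YAW)
im=read_camera('wrist'); cv2.imwrite('pics/w14.png',im[:,:,::-1])
print(proj(cam('wrist'),[.4697,.2210,.074]))
```

```text
t 13.87 tcp [0.4722 0.223  0.114 ] phi -0.231 z [ 0.005  0.002 -1.   ] rack [-0.1664  0.3093  0.114 ] F [-0.   0.9 -0.5] w 0.499 q [0.39 0.04 2.02 0.   1.08 0.62]
row [-0.0029, -0.0025, 0.1239, 0.0013, -0.001, 0.0004] dist 0.124 deg 0.3
[316.9489946  255.03876833]
```

View pics/w14.png

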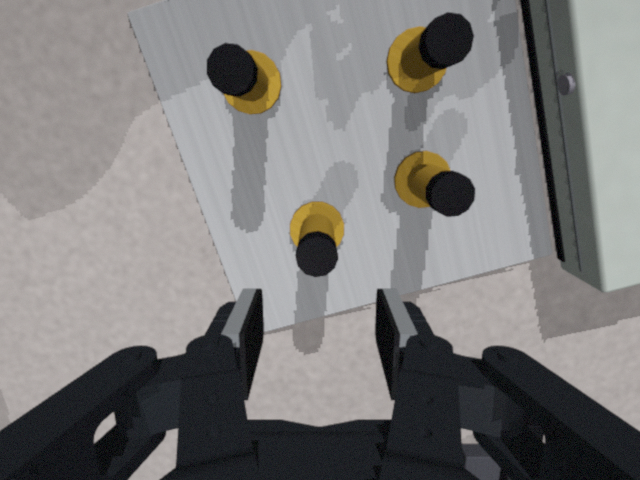

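Request:
{"fn": "apply_moves", "kwargs": {
  "plan": [
    [[-0.001,-0.001,0.04,0,0,0,0],[-0.001,-0.001,0.08,0,0,0,0],[-0.001,-0.001,0.11,0,0,0,0],[-0.001,-0.001,0.122,0,0,0,0],[-0.001,-0.001,0.122,0,0,0,0],[-0.001,-0.001,0.122,0,0,0,0],[-0.001,-0.001,0.122,0,0,0,0],[-0.001,-0.001,0.122,0,0,0,0]]
  ]
}}

```text
time: 14.58
tool_pos: [0.4709, 0.2222, -0.0079]
tcp_rot: [2.461, 1.95, 0.008]
wrist_force: [0.8, -0.8, 0.1]
width: 0.499
```

Run:
```python
from h import *
stat();go([.4697,.2210,-.010],YAW)
im=read_camera('wrist'); crop(im,160,180,480,420,2.4,'w15')
im=read_camera('side'); crop(im,290,270,430,410,5,'s15')
```

```text
t 14.58 tcp [ 0.4709  0.2222 -0.0079] phi -0.231 z [ 0.005  0.002 -1.   ] rack [-0.1675  0.3082 -0.0079] F [ 0.8 -0.8  0.1] w 0.499 q [0.39 0.19 2.11 0.   0.83 0.62]
row [-0.0014, -0.0009, 0.0021, 0.0013, -0.001, 0.0005] dist 0.003 deg 0.3
```

View pics/w15.png

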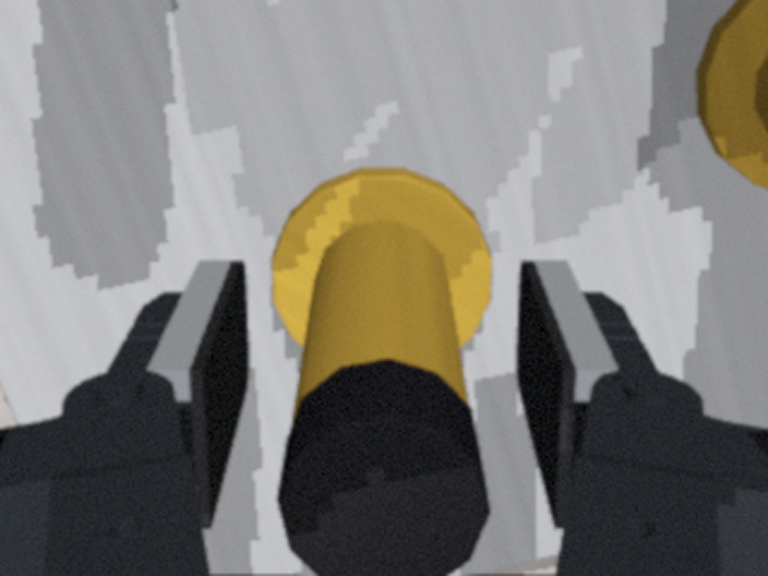

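View pics/s15.png

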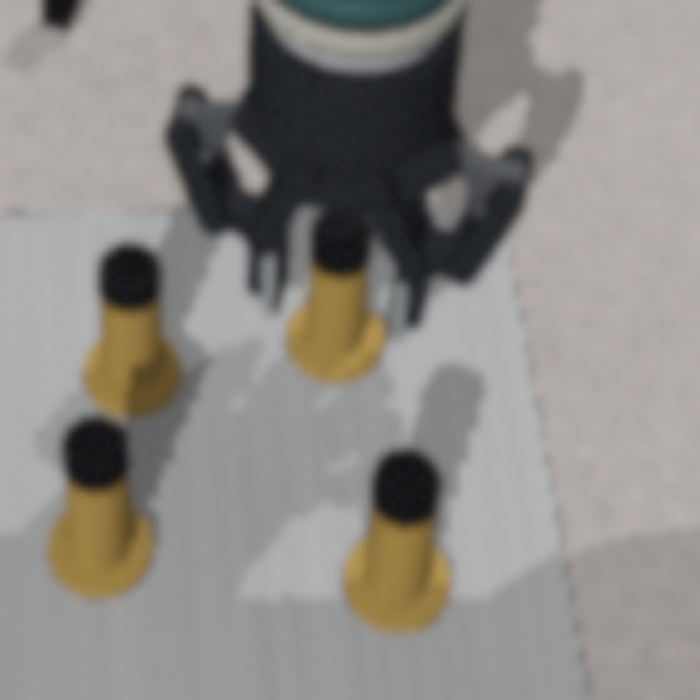

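Request:
{"fn": "apply_moves", "kwargs": {
  "plan": [
    [[-0.001,-0.001,0.002,0,0,0,0.2],[-0.001,-0.001,0.002,0,0,0,1],[-0.001,-0.001,0.002,0,0,0,1],[-0.001,-0.001,0.002,0,0,0,1],[-0.001,-0.001,0.002,0,0,0,1],[-0.001,-0.001,0.002,0,0,0,1],[-0.001,-0.001,0.002,0,0,0,1],[-0.001,-0.001,0.002,0,0,0,1]]
  ],
  "force": 60
}}

```text
time: 15.35
tool_pos: [0.4676, 0.2204, -0.0118]
tcp_rot: [2.462, 1.951, 0.001]
wrist_force: [-0.7, -0.7, 6.6]
width: 0.261
```

Run:
```python
from h import *
stat();go(rw(-.06,-.078,.15),YAW)
im=read_camera('wrist'); crop(im,160,180,480,420,2.4,'w16')
```

```text
t 15.35 tcp [ 0.4676  0.2204 -0.0118] phi -0.231 z [ 0.001  0.    -1.   ] rack [-0.1703  0.3057 -0.0118] F [-0.7 -0.7  6.6] w 0.261 q [ 0.39  0.2   2.12 -0.    0.83  0.62]
row [-0.3838, 0.1099, -0.1619, 0.0002, -0.0002, 0.0004] dist 0.431 deg 0.1
```

View pics/w16.png

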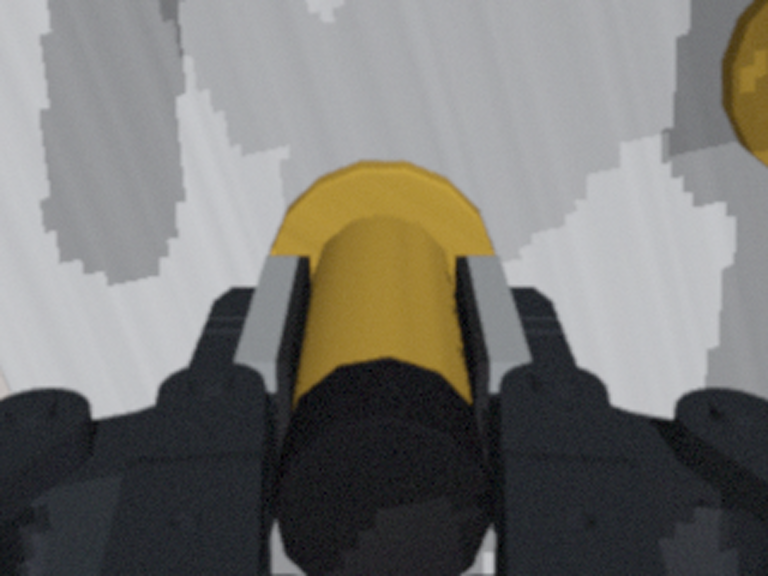

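Request:
{"fn": "apply_moves", "kwargs": {
  "plan": [
    [[0,0,-0.04,0,0,0,1],[0,0,-0.08,0,0,0,1],[0,0,-0.12,0,0,0,1],[-0.03,0.01,-0.15,0,0,0,1],[-0.06,0.02,-0.16,0,0,0,1],[-0.09,0.03,-0.16,0,0,0,1],[-0.12,0.04,-0.16,0,0,0,1],[-0.15,0.05,-0.16,0,0,0,1]]
  ]
}}

```text
time: 16.07
tool_pos: [0.481, 0.0615, 0.1476]
tcp_rot: [2.462, 1.951, 0.0]
wrist_force: [0.2, 0.3, -0.7]
width: 0.27
```

Run:
```python
from h import *
stat();go(rw(-.06,-.078,.15),YAW)
```

```text
t 16.07 tcp [0.481  0.0615 0.1476] phi -0.23 z [ 0.  0. -1.] rack [-0.1207  0.1542  0.1476] F [ 0.2  0.3 -0.7] w 0.27 q [ 0.08 -0.06  2.05  0.    1.15  0.31]
row [-0.2323, 0.0603, -0.0025, 0.0001, -0.0001, 0.0006] dist 0.24 deg 0.1
```

Request:
{"fn": "apply_moves", "kwargs": {
  "plan": [
    [[-0.04,0.01,0,0,0,0,1],[-0.08,0.02,0,0,0,0,1],[-0.12,0.03,0,0,0,0,1],[-0.16,0.04,0,0,0,0,1],[-0.2,0.05,0,0,0,0,1],[-0.233,0.06,0,0,0,0,1],[-0.233,0.06,0,0,0,0,1],[-0.233,0.06,0,0,0,0,1]]
  ]
}}

```text
time: 16.73
tool_pos: [0.4857, -0.1794, 0.1467]
tcp_rot: [-2.465, -1.945, 0.001]
wrist_force: [-0.3, 0.6, -1.5]
width: 0.263
```

Run:
```python
from h import *
stat();go(rw(-.06,-.0785,.05),YAW)
im=read_camera('wrist'); crop(im,160,180,480,420,2.4,'w17')
im=read_camera('side'); crop(im,250,120,390,260,5,'s17')
```

```text
t 16.73 tcp [ 0.4857 -0.1794  0.1467] phi -0.235 z [-0.001  0.001 -1.   ] rack [-0.0607 -0.0791  0.1467] F [-0.3  0.6 -1.5] w 0.263 q [-0.4   0.    1.99  0.    1.15 -0.17]
row [0.0006, 0.0008, 0.0967, -0.0004, -0.0001, -0.0008] dist 0.097 deg 0.2
```

View pics/w17.png

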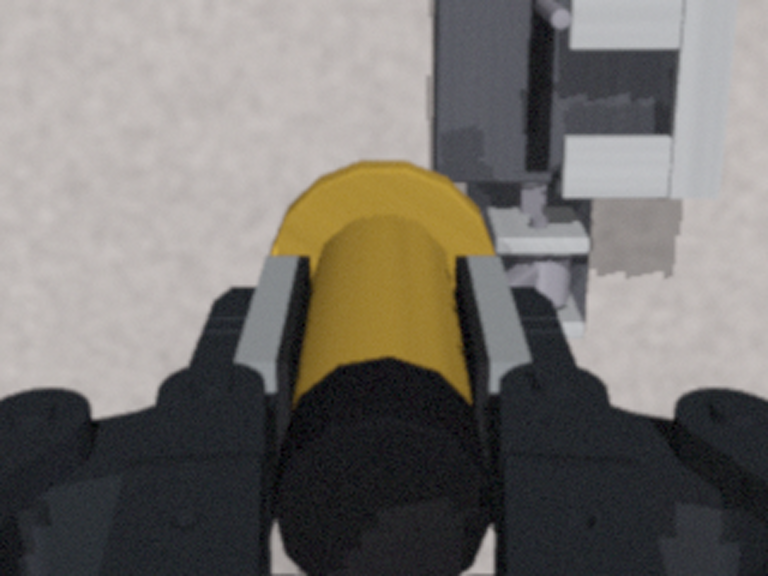

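View pics/s17.png

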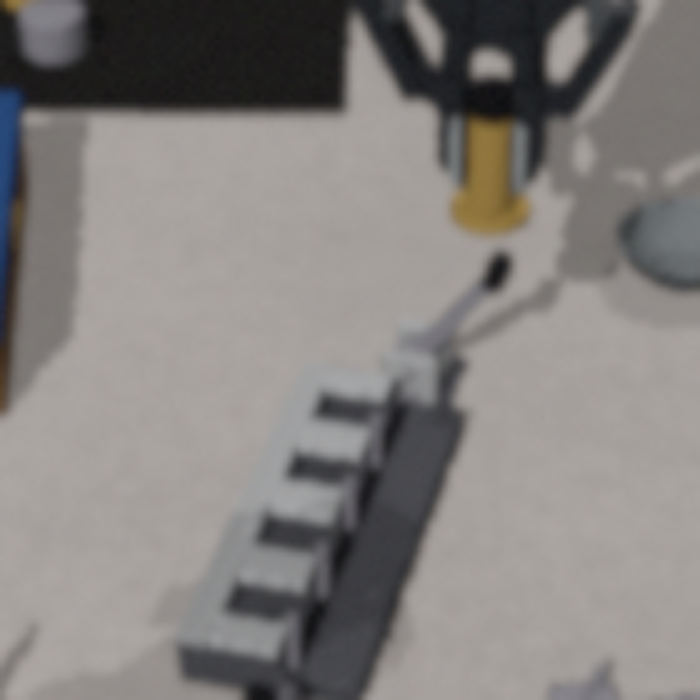

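Run:
```python
from h import *
stat();C=cam('wrist'); st=readout.read_state(); Rc=R.from_rotvec(st['tcp_rot']).as_matrix()
for ox in (0,.001,.002):
    print(ox,[proj(C,st['tool_pos']+Rc@np.array([ox+.02,0,-z])).round(1).tolist() for z in (.0158,.0218)], [proj(C,st['tool_pos']+Rc@np.array([ox,s*.012,-.0218-.03])).round(1).tolist() for s in(-1,1)])
go(rw(-.06,-.0785,.05),YAW)
```

```text
t 16.83 tcp [ 0.4857 -0.1771  0.1467] phi -0.231 z [-0.002  0.001 -1.   ] rack [-0.0612 -0.077   0.1467] F [-0.3 -0.2 -0.6] w 0.266 q [-0.4   0.    1.99  0.    1.15 -0.17]
0 [[320.9, 244.7], [320.9, 248.9]] [[286.2, 330.1], [355.9, 330.2]]
0.001 [[320.9, 242.4], [320.9, 246.5]] [[286.2, 327.5], [356.0, 327.6]]
0.002 [[320.9, 240.0], [320.9, 244.1]] [[286.1, 324.8], [356.1, 324.9]]
row [-0.0016, 0.0014, 0.0967, -0.0006, -0.0003, 0.0002] dist 0.097 deg 0.1
```

Request:
{"fn": "apply_moves", "kwargs": {
  "plan": [
    [[-0.001,0.001,0.04,0,0,0,1],[-0.001,0.001,0.08,0,0,0,1],[-0.001,0.001,0.12,0,0,0,1],[-0.001,0.001,0.14,0,0,0,1],[-0.001,0.001,0.14,0,0,0,1],[-0.001,0.001,0.14,0,0,0,1],[-0.001,0.001,0.14,0,0,0,1],[-0.001,0.001,0.14,0,0,0,1]]
  ]
}}

```text
time: 17.5
tool_pos: [0.4897, -0.1794, 0.01]
tcp_rot: [2.458, 1.949, 0.004]
wrist_force: [0.1, 0.4, -0.7]
width: 0.265
```

Run:
```python
from h import *
stat();go(rw(-.026,-.078,.0017),YAW)
im=read_camera('wrist'); crop(im,160,180,480,420,2.4,'w18')
im=read_camera('side'); crop(im,250,120,390,260,5,'s18')
stat();go(rw(-.026,-.078,.0017),YAW)
```

```text
t 17.5 tcp [ 0.4897 -0.1794  0.01  ] phi -0.23 z [ 0.004 -0.002 -1.   ] rack [-0.0568 -0.0782  0.01  ] F [ 0.1  0.4 -0.7] w 0.265 q [-0.4   0.17  2.1   0.    0.87 -0.17]
row [0.0001, 0.0308, 0.0085, 0.0015, 0.0002, 0.0007] dist 0.032 deg 0.3
t 17.6 tcp [ 0.4893 -0.1796  0.0098] phi -0.23 z [ 0.004 -0.002 -1.   ] rack [-0.0571 -0.0785  0.0098] F [ 0.4 -0.1 -1.2] w 0.265 q [-0.4   0.17  2.1  -0.    0.87 -0.17]
row [0.0005, 0.0311, 0.0083, 0.0014, 0.0002, 0.0006] dist 0.032 deg 0.3
```

View pics/w18.png

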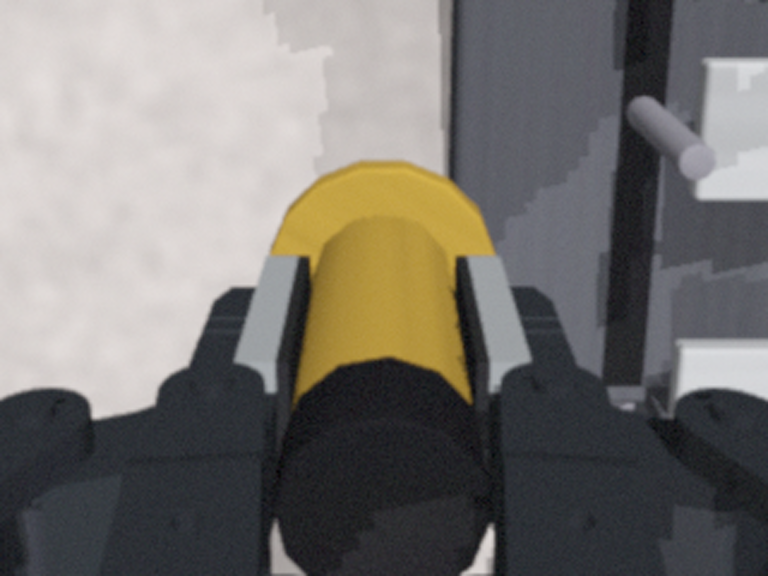

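View pics/s18.png

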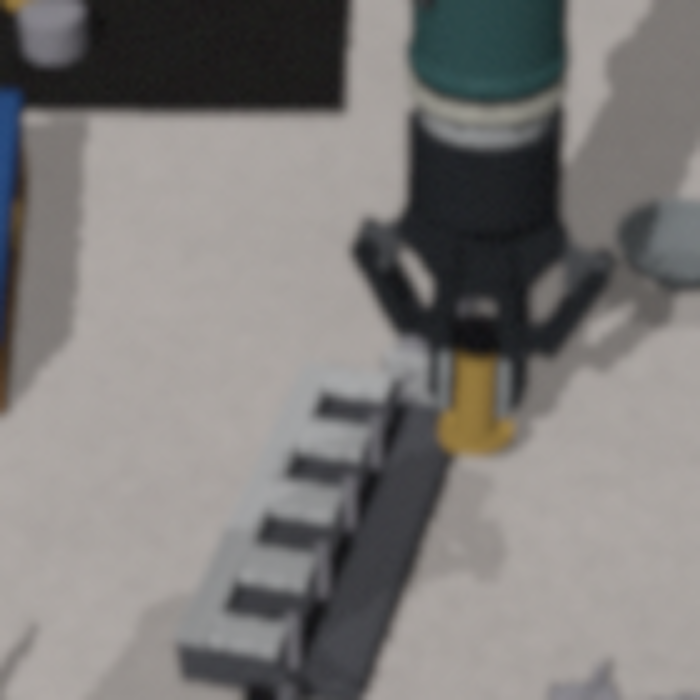

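Request:
{"fn": "apply_moves", "kwargs": {
  "plan": [
    [[0.0,0.01,0.003,0.001,0,0.0005,1],[0.0,0.02,0.004,0.001,0,0.0005,1],[0.0,0.026,0.005,0.001,0,0.0005,1],[0,0.026,0.005,0.001,0,0.0005,1],[0,0.026,0.005,0.001,0,0.0005,1],[0,0.026,0.005,0.001,0,0.0005,1],[0,0.026,0.005,0.001,0,0.0005,1],[0,0.026,0.005,0.001,0,0.0005,1]]
  ]
}}

```text
time: 18.27
tool_pos: [0.512, -0.1848, 0.0022]
tcp_rot: [-2.462, -1.947, 0.004]
wrist_force: [1.0, 0.2, -1.4]
width: 0.261
```

Run:
```python
from h import *
stat();go(rw(-.026,-.078,.0017),YAW)
```

```text
t 18.27 tcp [ 0.512  -0.1848  0.0022] phi -0.233 z [-0.004  0.001 -1.   ] rack [-0.0339 -0.0784  0.0022] F [ 1.   0.2 -1.4] w 0.261 q [-0.39  0.22  2.05 -0.    0.87 -0.16]
row [0.0004, 0.0079, 0.0005, -0.0012, -0.0, -0.0001] dist 0.008 deg 0.2
```

Request:
{"fn": "apply_moves", "kwargs": {
  "plan": [
    [[0.0,0.004,0.001,0,0,0,1],[0.0,0.008,0.001,0,0,0,1],[0.0,0.012,0.001,0,0,0,1],[0,0.016,0.001,0,0,0,1],[0,0.02,0.001,0,0,0,1],[0,0.024,0.001,0,0,0,1],[0,0.028,0.001,0,0,0,1],[0,0.028,0.001,0,0,0,1]]
  ]
}}

```text
time: 18.93
tool_pos: [0.5409, -0.1917, 0.0015]
tcp_rot: [-2.463, -1.948, 0.002]
wrist_force: [-0.3, 1.1, -1.0]
width: 0.266
```

Run:
```python
from h import *
stat();go(rw(.017,-.078,.0012),YAW)
im=read_camera('wrist'); crop(im,160,180,480,420,2.4,'w19')
stat()
```

```text
t 18.93 tcp [ 0.5409 -0.1917  0.0015] phi -0.232 z [-0.002  0.    -1.   ] rack [-0.0041 -0.0785  0.0015] F [-0.3  1.1 -1. ] w 0.266 q [-0.38  0.27  1.99 -0.    0.88 -0.15]
row [0.0005, 0.0211, 0.0003, -0.0007, 0.0, -0.0] dist 0.021 deg 0.1
t 18.98 tcp [ 0.5403 -0.1916  0.0014] phi -0.232 z [-0.003  0.001 -1.   ] rack [-0.0047 -0.0784  0.0014] F [ 0.3 -0.6 -1.5] w 0.267 q [-0.38  0.27  1.99 -0.    0.88 -0.15]
```

View pics/w19.png

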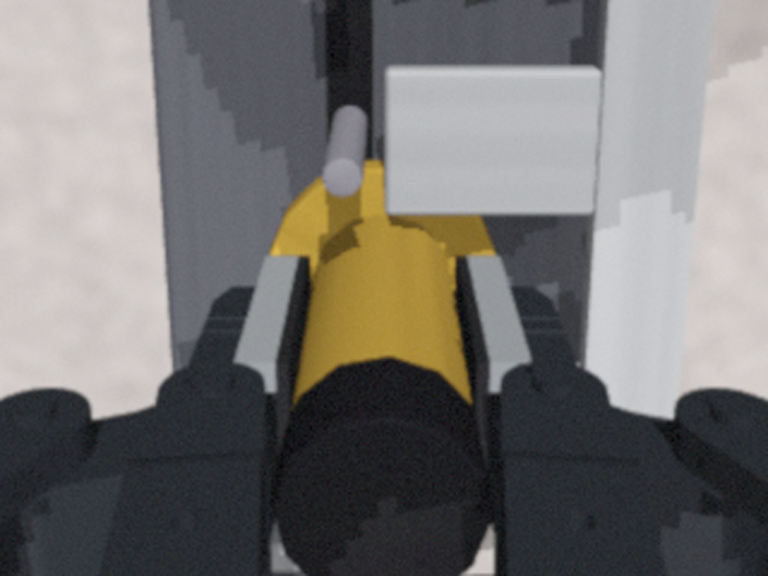

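Request:
{"fn": "apply_moves", "kwargs": {
  "plan": [
    [[0.0,0.004,0,0,0,0,1],[0.0,0.008,0,0,0,0,1],[0.0,0.012,0,0,0,0,1],[0,0.016,0,0,0,0,1],[0,0.019,0,0,0,0,1],[0,0.021,0,0,0,0,1],[0,0.021,0,0,0,0,1],[0,0.021,0,0,0,0,1]]
  ]
}}

```text
time: 19.65
tool_pos: [0.5602, -0.1962, 0.0012]
tcp_rot: [-2.462, -1.947, 0.003]
wrist_force: [0.4, -0.2, -0.5]
width: 0.265
```

Run:
```python
from h import *
stat();go(rw(.017,-.078,.000),YAW)
im=read_camera('wrist'); crop(im,160,180,480,420,2.4,'w20')
stat()
```

```text
t 19.65 tcp [ 0.5602 -0.1962  0.0012] phi -0.232 z [-0.003  0.001 -1.   ] rack [ 0.0157 -0.0784  0.0012] F [ 0.4 -0.2 -0.5] w 0.265 q [-0.38  0.31  1.94 -0.    0.9  -0.15]
row [0.0004, 0.0013, 0.0012, -0.0011, 0.0, -0.0001] dist 0.002 deg 0.2
t 19.7 tcp [ 0.56   -0.1962  0.0012] phi -0.232 z [-0.003  0.001 -1.   ] rack [ 0.0155 -0.0784  0.0012] F [ 0.2  0.3 -1.4] w 0.266 q [-0.38  0.31  1.94 -0.    0.9  -0.15]
```

View pics/w20.png

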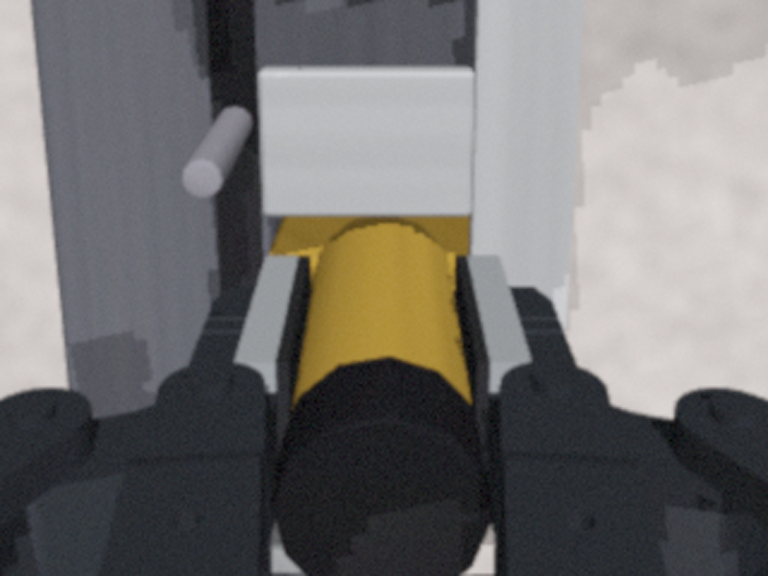

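Request:
{"fn": "apply_moves", "kwargs": {
  "plan": [
    [[0.0,0.001,0,0,0,0,1],[0.0,0.002,0,0,0,0,1],[0.0,0.002,0.001,0,0,0,1],[0,0.002,0.001,0,0,0,1],[0,0.002,0.001,0,0,0,0.3],[0,0.002,0.001,0,0,0,0.1],[0,0.002,0.001,0,0,0,0],[0,0.002,0.001,0,0,0,0]]
  ]
}}

```text
time: 20.37
tool_pos: [0.5624, -0.1968, 0.0004]
tcp_rot: [-2.463, -1.948, 0.003]
wrist_force: [-0.0, -0.4, -0.1]
width: 0.5
```

Run:
```python
from h import *
stat()
im=read_camera('wrist'); crop(im,160,180,480,420,2.4,'w21')
```

```text
t 20.37 tcp [ 5.624e-01 -1.968e-01  4.000e-04] phi -0.232 z [-0.002  0.001 -1.   ] rack [ 0.018  -0.0784  0.0004] F [-0.  -0.4 -0.1] w 0.5 q [-0.38  0.31  1.94 -0.    0.89 -0.15]
```

View pics/w21.png

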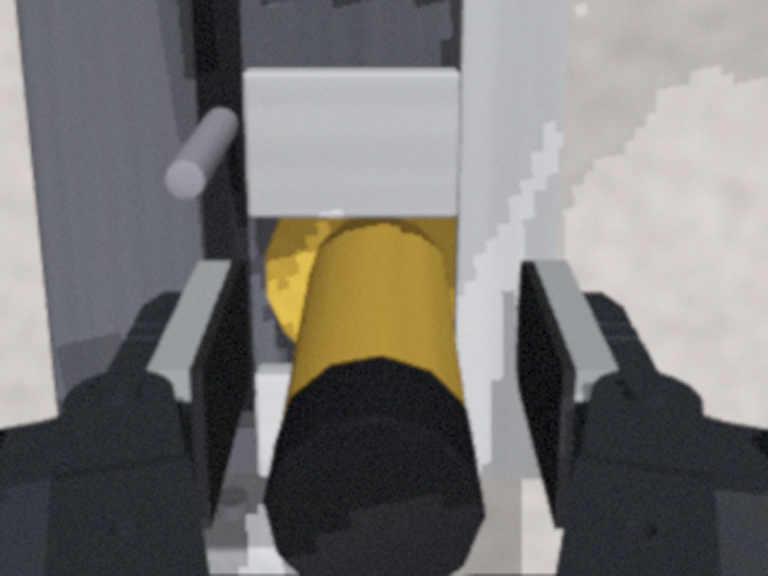

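Request:
{"fn": "apply_moves", "kwargs": {
  "plan": [
    [[0,0,-0.03,0,0,0,0],[0,0,-0.07,0,0,0,0],[0,0,-0.11,0,0,0,0],[0.03,-0.01,-0.14,0,0,0,0],[0.07,-0.02,-0.14,0,0,0,0],[0.11,-0.03,-0.14,0,0,0,0],[0.15,-0.04,-0.14,0,0,0,0],[0.19,-0.05,-0.14,0,0,0,0]]
  ]
}}

```text
time: 21.08
tool_pos: [0.5577, 0.0012, 0.1412]
tcp_rot: [-2.464, -1.947, 0.001]
wrist_force: [-0.4, 0.5, -0.1]
width: 0.498
```

Run:
```python
from h import *
stat();go([.5497,.2385,.14],YAW)
```

```text
t 21.08 tcp [0.5577 0.0012 0.1412] phi -0.233 z [-0.001  0.001 -1.   ] rack [-0.0322  0.1131  0.1412] F [-0.4  0.5 -0.1] w 0.498 q [-0.04  0.09  1.92  0.    1.14  0.19]
row [0.2291, -0.0626, 0.0014, -0.0005, -0.0001, -0.0004] dist 0.237 deg 0.1
```

Request:
{"fn": "apply_moves", "kwargs": {
  "plan": [
    [[0.04,-0.01,0,0,0,0,0],[0.08,-0.02,0,0,0,0,0],[0.12,-0.03,0,0,0,0,0],[0.16,-0.045,0,0,0,0,0],[0.2,-0.06,0,0,0,0,0],[0.228,-0.063,0.01,0,0,0,0],[0.228,-0.063,0.02,0,0,0,0],[0.228,-0.063,0.03,0,0,0,0]]
  ]
}}

```text
time: 21.75
tool_pos: [0.5488, 0.2378, 0.1103]
tcp_rot: [-2.459, -1.952, 0.002]
wrist_force: [0.1, -0.7, -0.3]
width: 0.498
```

Run:
```python
from h import *
stat();go([.5497,.2385,-.010],YAW)
C=cam('wrist');im=read_camera('wrist'); cv2.imwrite('pics/w22.png',im[:,:,::-1])
for v in ([.5497,.2385],[.5588,.3152],[.4503,.3265]): print(proj(C,v+[.074]),proj(C,v+[.010]))
```

```text
t 21.75 tcp [0.5488 0.2378 0.1103] phi -0.229 z [-0.002  0.001 -1.   ] rack [-0.0953  0.3413  0.1103] F [ 0.1 -0.7 -0.3] w 0.498 q [0.37 0.19 1.86 0.   1.09 0.59]
row [0.0009, 0.001, 0.1203, -0.0007, -0.0001, 0.0011] dist 0.12 deg 0.2
[321.98768972 250.88070924] [321.68027969 223.72766054]
[305.39347203 105.08256547] [308.92354499 109.74674643]
[ 94.5236004  132.90412305] [146.33486198 131.1214899 ]
```

View pics/w22.png

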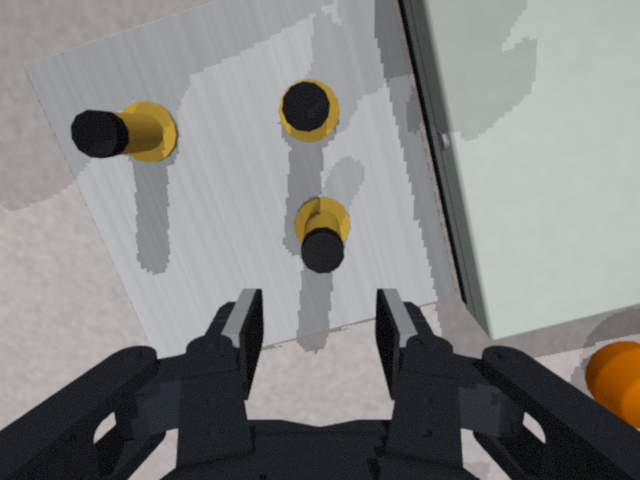

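Request:
{"fn": "apply_moves", "kwargs": {
  "plan": [
    [[0.001,0.001,0.04,0,0,0.001,0],[0.001,0.001,0.08,0,0,0.001,0],[0.001,0.001,0.11,0,0,0.001,0],[0.001,0.001,0.12,0,0,0.001,0],[0.001,0.001,0.12,0,0,0.001,0],[0.001,0.001,0.12,0,0,0.001,0],[0.001,0.001,0.12,0,0,0.001,0],[0.001,0.001,0.12,0,0,0.001,0]]
  ]
}}

```text
time: 22.47
tool_pos: [0.5522, 0.2374, -0.0065]
tcp_rot: [-2.467, -1.944, -0.004]
wrist_force: [0.4, 0.2, 0.2]
width: 0.499
```

Request:
{"fn": "apply_moves", "kwargs": {
  "plan": [
    [[0,0,0,0,0,0,0],[0,0,0,0,0,0,0.3],[0,0,0,0,0,0,1],[0,0,0,0,0,0,1],[0,0,0,0,0,0,1],[0,0,0,0,0,0,1],[0,0,0,0,0,0,1],[0,0,0,0,0,0,1]]
  ]
}}

```text
time: 23.13
tool_pos: [0.5506, 0.2373, -0.0078]
tcp_rot: [-2.465, -1.944, -0.0]
wrist_force: [-0.7, -0.3, 6.3]
width: 0.265
```

Run:
```python
from h import *
stat();print(wr([.5497,.2385,.035]));go(rw(-.06,-.026,.15),YAW)
im=read_camera('wrist'); crop(im,160,180,480,420,2.4,'w23')
```

```text
t 23.13 tcp [ 0.5506  0.2373 -0.0078] phi -0.235 z [-0.001  0.001 -1.   ] rack [-0.0934  0.3413 -0.0078] F [-0.7 -0.3  6.3] w 0.265 q [0.36 0.33 1.94 0.   0.88 0.6 ]
[-0.09458267  0.34225553  0.035     ]
row [-0.3671, 0.0343, -0.1583, -0.0004, -0.0003, -0.001] dist 0.401 deg 0.2
```

View pics/w23.png

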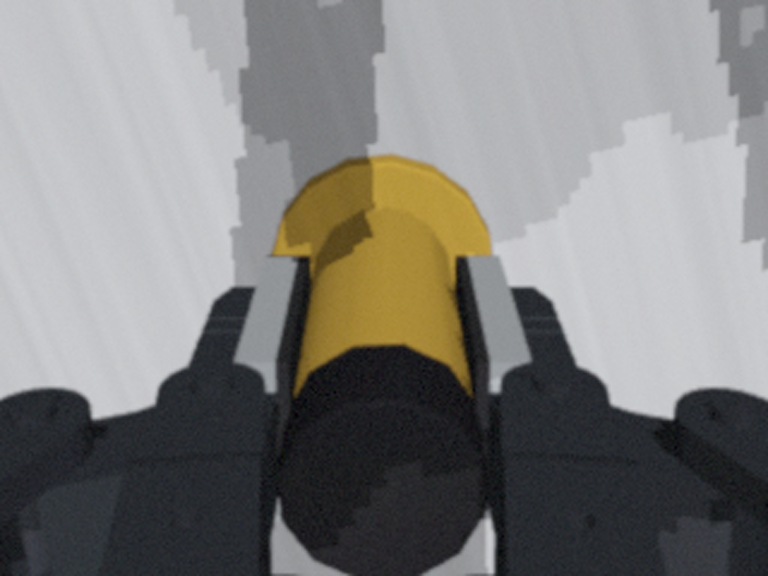

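Request:
{"fn": "apply_moves", "kwargs": {
  "plan": [
    [[0,0,-0.04,0,0,0,1],[0,0,-0.08,0,0,0,1],[0,0,-0.12,0,0,0,1],[-0.03,0.003,-0.15,0,0,0,1],[-0.07,0.006,-0.15,0,0,0,1],[-0.11,0.01,-0.15,0,0,0,1],[-0.15,0.014,-0.15,0,0,0,1],[-0.19,0.018,-0.15,0,0,0,1]]
  ]
}}

```text
time: 23.85
tool_pos: [0.5225, 0.0465, 0.1409]
tcp_rot: [-2.464, -1.945, 0.002]
wrist_force: [0.2, -0.7, -2.0]
width: 0.268
```

Run:
```python
from h import *
stat();go(rw(-.06,-.0265,.10),YAW)
```

```text
t 23.85 tcp [0.5225 0.0465 0.1409] phi -0.234 z [-0.002  0.001 -1.   ] rack [-0.0768  0.1491  0.1409] F [ 0.2 -0.7 -2. ] w 0.268 q [0.04 0.02 1.98 0.   1.14 0.27]
row [-0.1756, 0.0173, 0.0408, -0.0008, -0.0, -0.0007] dist 0.181 deg 0.2
```

Request:
{"fn": "apply_moves", "kwargs": {
  "plan": [
    [[-0.04,0.004,0,0,0,0,1],[-0.08,0.008,0,0,0,0,1],[-0.12,0.012,0,0,0,0,1],[-0.16,0.016,0,0,0,-0.0007,1],[-0.176,0.017,0.02,0,0,-0.0007,1],[-0.176,0.017,0.05,0,0,-0.0007,1],[-0.176,0.017,0.09,0,0,-0.0007,1],[-0.176,0.017,0.12,0,0,-0.0007,1]]
  ]
}}

```text
time: 24.52
tool_pos: [0.4973, -0.1277, 0.0187]
tcp_rot: [-2.464, -1.944, 0.003]
wrist_force: [-0.1, 0.3, -1.4]
width: 0.268
```

Run:
```python
from h import *
stat();go(rw(-.034,-.0265,.006),YAW)
```

```text
t 24.52 tcp [ 0.4973 -0.1277  0.0187] phi -0.235 z [-0.003  0.001 -1.   ] rack [-0.0612 -0.0262  0.0187] F [-0.1  0.3 -1.4] w 0.268 q [-0.3   0.15  2.1  -0.    0.89 -0.06]
row [-0.0002, 0.0273, 0.0126, -0.0011, -0.0, -0.0008] dist 0.03 deg 0.3
```

Request:
{"fn": "apply_moves", "kwargs": {
  "plan": [
    [[0,0.008,0.01,-0.001,0,-0.0008,1],[0,0.018,0.012,-0.001,0,-0.0008,1],[0,0.027,0.012,-0.001,0,-0.0008,1],[0,0.027,0.012,-0.001,0,-0.0008,1],[0,0.027,0.012,-0.001,0,-0.0008,1],[0,0.027,0.012,-0.001,0,-0.0008,1],[0,0.027,0.012,-0.001,0,-0.0008,1],[0,0.027,0.012,-0.001,0,-0.0008,1]]
  ]
}}

```text
time: 25.18
tool_pos: [0.5245, -0.1334, 0.0089]
tcp_rot: [2.462, 1.951, 0.001]
wrist_force: [0.9, 0.5, -0.5]
width: 0.267
```

Run:
```python
from h import *
stat();go(rw(-.004,-.0265,.0055),YAW)
im=read_camera('wrist'); crop(im,160,180,480,420,2.4,'w24')
```

```text
t 25.18 tcp [ 0.5245 -0.1334  0.0089] phi -0.231 z [ 0.001 -0.    -1.   ] rack [-0.0335 -0.0255  0.0089] F [ 0.9  0.5 -0.5] w 0.267 q [-0.3   0.21  2.06 -0.    0.88 -0.06]
row [-0.0011, 0.0295, 0.0034, 0.0002, 0.0, 0.0005] dist 0.03 deg 0.1
```

View pics/w24.png

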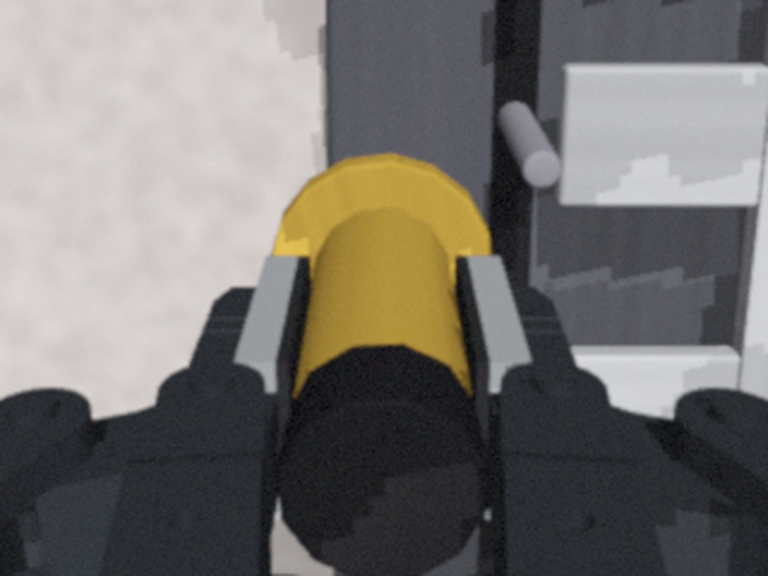

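Request:
{"fn": "apply_moves", "kwargs": {
  "plan": [
    [[-0.001,0,0.0035,0,0,0,1],[-0.001,0,0.0035,0,0,0,1],[-0.001,0.003,0.0035,0,0,0,1],[-0.001,0.009,0.0035,0,0,0,1],[-0.001,0.015,0.0035,0,0,0,1],[-0.001,0.021,0.0035,0,0,0,1],[-0.001,0.027,0.0035,0,0,0,1],[-0.001,0.03,0.0035,0,0,0,1]]
  ]
}}

```text
time: 25.9
tool_pos: [0.5551, -0.1417, 0.0052]
tcp_rot: [2.462, 1.95, 0.001]
wrist_force: [0.2, 0.5, -1.0]
width: 0.265
```

Run:
```python
from h import *
stat();go(rw(.017,-.0265,.0045),YAW)
im=read_camera('wrist'); crop(im,160,180,480,420,2.4,'w25')
```

```text
t 25.9 tcp [ 0.5551 -0.1417  0.0052] phi -0.231 z [ 0.001 -0.    -1.   ] rack [-0.0019 -0.0265  0.0052] F [ 0.2  0.5 -1. ] w 0.265 q [-0.29  0.26  1.99  0.    0.89 -0.06]
row [-0.0, 0.0189, 0.0007, 0.0004, 0.0, 0.0004] dist 0.019 deg 0.1
```

View pics/w25.png

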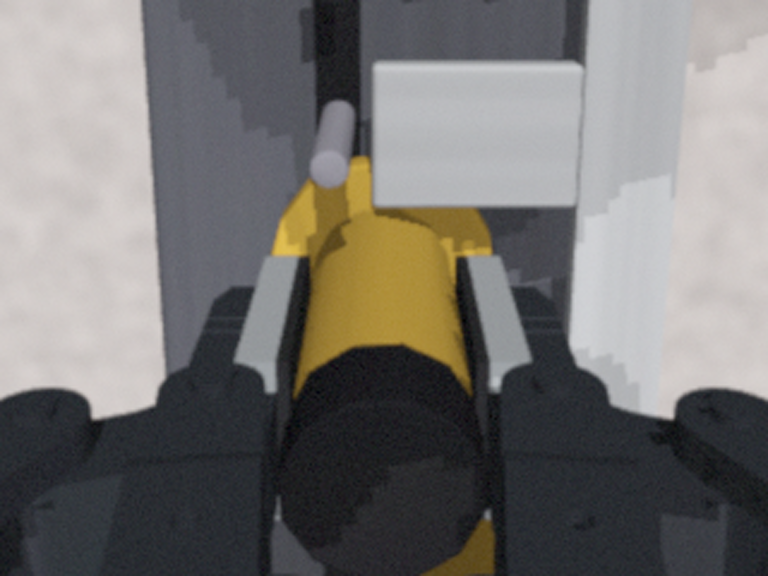

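Request:
{"fn": "apply_moves", "kwargs": {
  "plan": [
    [[0,0.005,0,0,0,0,1],[0,0.01,0,0,0,0,1],[0,0.015,0,0,0,0,1],[0,0.019,0,0,0,0,1],[0,0.021,0,0,0,0,1],[0,0.021,0,0,0,0,1],[0,0.021,0,0,0,0,1],[0,0.021,0,0,0,0,1]]
  ]
}}

```text
time: 26.62
tool_pos: [0.5739, -0.1461, 0.0048]
tcp_rot: [-2.463, -1.951, 0.0]
wrist_force: [-0.1, 0.1, -0.7]
width: 0.265
```

Run:
```python
from h import *
stat();go(rw(.017,-.0265,.0045),YAW)
```

```text
t 26.62 tcp [ 0.5739 -0.1461  0.0048] phi -0.231 z [-0.  0. -1.] rack [ 0.0174 -0.0264  0.0048] F [-0.1  0.1 -0.7] w 0.265 q [-0.29  0.3   1.95  0.    0.9  -0.06]
row [-0.0001, -0.0004, 0.0003, -0.0, -0.0, 0.0004] dist 0.001 deg 0.1
```

Request:
{"fn": "apply_moves", "kwargs": {
  "plan": [
    [[0,0.001,0.0005,0,0,0,1],[0,0.001,0.0005,0,0,0,0.3],[0,0.001,0.0005,0,0,0,0],[0,0.001,0.0005,0,0,0,0],[0,0.001,0.0005,0,0,0,0],[0,0.001,-0.03,0,0,0,0],[0,0.001,-0.07,0,0,0,0],[0,0.001,-0.11,0,0,0,0]]
  ]
}}

```text
time: 27.28
tool_pos: [0.5735, -0.1459, 0.1146]
tcp_rot: [-2.46, -1.949, 0.003]
wrist_force: [1.3, -0.4, -0.3]
width: 0.499
```

Run:
```python
from h import *
stat();go([.5588,.3152,.14],YAW)
im=read_camera('wrist'); crop(im,160,180,480,420,2.4,'w26')
```

```text
t 27.28 tcp [ 0.5735 -0.1459  0.1146] phi -0.231 z [-0.003  0.001 -1.   ] rack [ 0.0171 -0.0264  0.1146] F [ 1.3 -0.4 -0.3] w 0.499 q [-0.29  0.18  1.87  0.    1.1  -0.06]
row [0.4455, -0.1199, -0.0248, -0.0011, -0.0001, 0.0004] dist 0.462 deg 0.2
```

View pics/w26.png

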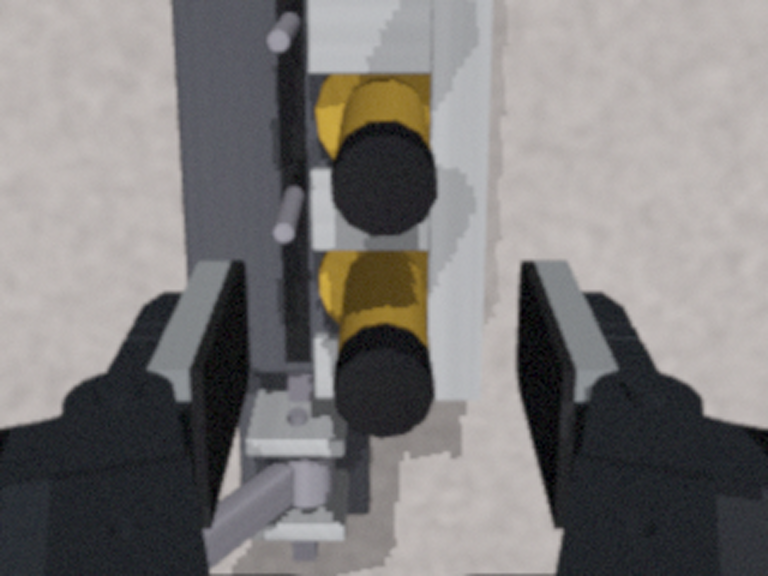

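Both vials sit home and upright in slots 1 and 2. Next is vial A.

Request:
{"fn": "apply_moves", "kwargs": {
  "plan": [
    [[0.04,-0.01,-0.025,0,0,0,0],[0.08,-0.02,-0.025,0,0,0,0],[0.12,-0.03,-0.025,0,0,0,0],[0.16,-0.042,-0.025,0,0,0,0],[0.2,-0.054,-0.025,0,0,0,0],[0.24,-0.065,-0.025,0,0,0,0],[0.28,-0.075,-0.025,0,0,0,0],[0.32,-0.086,-0.025,0,0,0,0]]
  ]
}}

```text
time: 28.0
tool_pos: [0.5646, 0.1828, 0.1403]
tcp_rot: [2.462, 1.95, 0.002]
wrist_force: [1.0, 0.3, 0.5]
width: 0.495
```

Run:
```python
from h import *
stat();go([.5588,.3152,.11],YAW)
```

```text
t 28.0 tcp [0.5646 0.1828 0.1403] phi -0.231 z [ 0.002  0.    -1.   ] rack [-0.0672  0.2915  0.1403] F [1.  0.3 0.5] w 0.495 q [ 0.27  0.15  1.85 -0.    1.14  0.5 ]
row [0.1276, -0.036, 0.0304, 0.0005, -0.0002, 0.0004] dist 0.136 deg 0.1
```

Request:
{"fn": "apply_moves", "kwargs": {
  "plan": [
    [[0.04,-0.011,0,0,0,0,0],[0.08,-0.022,0,0,0,0,0],[0.12,-0.034,0.01,0,0,0,0],[0.127,-0.036,0.03,0,0,0,0],[0.127,-0.036,0.03,0,0,0,0],[0.127,-0.036,0.03,0,0,0,0],[0.127,-0.036,0.03,0,0,0,0],[0.127,-0.036,0.03,0,0,0,0]]
  ]
}}

```text
time: 28.67
tool_pos: [0.5596, 0.3116, 0.111]
tcp_rot: [2.463, 1.949, 0.002]
wrist_force: [-0.1, -0.5, -0.2]
width: 0.501
```

Run:
```python
from h import *
stat();go([.5588,.3152,-.010],YAW)
C=cam('wrist');im=read_camera('wrist'); cv2.imwrite('pics/w27.png',im[:,:,::-1])
for v in ([.5588,.3152],[.4503,.3265]): print(proj(C,v+[.074]),proj(C,v+[.010]))
```

```text
t 28.67 tcp [0.5596 0.3116 0.111 ] phi -0.232 z [ 0.001  0.    -1.   ] rack [-0.1018  0.4156  0.111 ] F [-0.1 -0.5 -0.2] w 0.501 q [ 0.47  0.26  1.77 -0.    1.11  0.7 ]
row [0.0033, -0.0017, 0.121, 0.0004, -0.0002, -0.0] dist 0.121 deg 0.1
[317.57711933 246.31670723] [317.886642   220.19757786]
[125.38640199 269.98077206] [166.65612448 239.1543125 ]
```

View pics/w27.png

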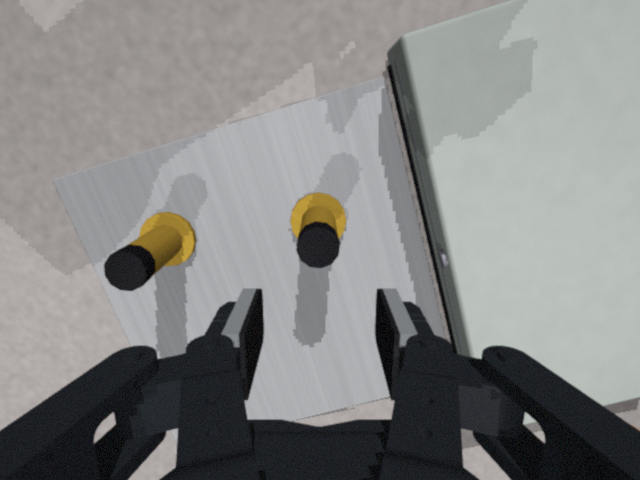

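Request:
{"fn": "apply_moves", "kwargs": {
  "plan": [
    [[0.003,-0.002,0.04,0,0,0,0],[0.003,-0.002,0.08,0,0,0,0],[0.003,-0.002,0.11,0,0,0,0],[0.003,-0.002,0.121,0,0,0,0],[0.003,-0.002,0.121,0,0,0,0],[0.003,-0.002,0.121,0,0,0,0],[0.003,-0.002,0.121,0,0,0,0],[0.003,-0.002,0.121,0,0,0,0]]
  ]
}}

```text
time: 29.38
tool_pos: [0.56, 0.3169, -0.0078]
tcp_rot: [2.462, 1.95, 0.008]
wrist_force: [-0.2, 1.0, 0.3]
width: 0.502
```

Run:
```python
from h import *
stat();go([.5588,.3152,-.010],YAW)
```

```text
t 29.38 tcp [ 0.56    0.3169 -0.0078] phi -0.231 z [ 0.005  0.002 -1.   ] rack [-0.1026  0.421  -0.0078] F [-0.2  1.   0.3] w 0.502 q [ 0.48  0.39  1.84 -0.    0.9   0.71]
row [-0.002, -0.0008, 0.0022, 0.0013, -0.0011, 0.0003] dist 0.003 deg 0.3
```

Request:
{"fn": "apply_moves", "kwargs": {
  "plan": [
    [[-0.001,-0.001,0,0.001,-0.001,0,0],[-0.001,-0.001,0,0.001,-0.001,0,0.3],[-0.001,-0.001,0,0.001,-0.001,0,1],[-0.001,-0.001,0,0.001,-0.001,0,1],[-0.001,-0.001,0,0.001,-0.001,0,1],[-0.001,-0.001,0,0.001,-0.001,0,1],[-0.001,-0.001,0,0.001,-0.001,0,1],[-0.001,-0.001,0,0.001,-0.001,0,1]]
  ]
}}

```text
time: 30.05
tool_pos: [0.5575, 0.3158, -0.0093]
tcp_rot: [2.462, 1.951, -0.003]
wrist_force: [-1.1, -0.8, 6.4]
width: 0.266
```

Run:
```python
from h import *
stat();print(wr([.5588,.3152,.035]));go(rw(-.06,.026,.15),YAW)
```

```text
t 30.05 tcp [ 0.5575  0.3158 -0.0093] phi -0.231 z [-0.001 -0.001 -1.   ] rack [-0.1048  0.4193 -0.0093] F [-1.1 -0.8  6.4] w 0.266 q [ 0.48  0.39  1.84 -0.    0.91  0.71]
[-0.10337966  0.41899088  0.035     ]
row [-0.3936, 0.0441, -0.1588, -0.0003, 0.0005, 0.0005] dist 0.427 deg 0.1
```

Request:
{"fn": "apply_moves", "kwargs": {
  "plan": [
    [[0,0,-0.04,0,0,0,1],[0,0,-0.08,0,0,0,1],[0,0,-0.12,0,0,0,1],[-0.03,0.003,-0.15,0,0,0,1],[-0.07,0.007,-0.15,0,0,0,1],[-0.11,0.012,-0.15,0,0,0,1],[-0.15,0.017,-0.15,0,0,0,1],[-0.19,0.021,-0.15,0,0,0,1]]
  ]
}}

```text
time: 30.72
tool_pos: [0.5327, 0.1243, 0.1394]
tcp_rot: [-2.461, -1.952, 0.007]
wrist_force: [2.3, 0.4, -2.1]
width: 0.263
```

Run:
```python
from h import *
stat();go(rw(-.06,.026,.015),YAW)
im=read_camera('wrist'); crop(im,160,180,480,420,2.4,'w28')
```

```text
t 30.72 tcp [0.5327 0.1243 0.1394] phi -0.23 z [-0.004 -0.002 -1.   ] rack [-0.0848  0.2272  0.1394] F [ 2.3  0.4 -2.1] w 0.263 q [ 0.18  0.07  1.94 -0.    1.14  0.42]
row [-0.2008, 0.0247, 0.1249, -0.001, 0.0011, 0.0008] dist 0.238 deg 0.3
```

View pics/w28.png

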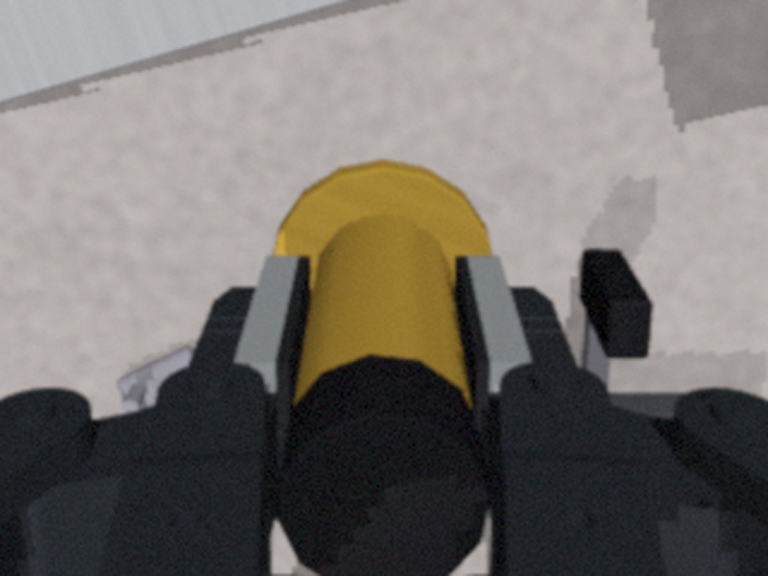

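Request:
{"fn": "apply_moves", "kwargs": {
  "plan": [
    [[-0.04,0.005,0,0,0,0,1],[-0.08,0.01,0,0,0,0,1],[-0.12,0.015,0,0,0,0,1],[-0.16,0.02,0,0,0,0,1],[-0.2,0.025,0,-0.001,0.001,0.0005,1],[-0.2,0.025,0.03,-0.001,0.001,0.0005,1],[-0.2,0.025,0.07,-0.001,0.001,0.0005,1],[-0.2,0.025,0.11,-0.001,0.001,0.0005,1]]
  ]
}}

```text
time: 31.43
tool_pos: [0.5132, -0.0763, 0.0303]
tcp_rot: [2.464, 1.944, 0.005]
wrist_force: [0.8, -0.3, -2.7]
width: 0.266
```

Run:
```python
from h import *
stat();go(rw(-.034,.0255,.0045),YAW)
```

```text
t 31.43 tcp [ 0.5132 -0.0763  0.0303] phi -0.235 z [ 0.004 -0.001 -1.   ] rack [-0.0576  0.0275  0.0303] F [ 0.8 -0.3 -2.7] w 0.266 q [-0.2   0.14  2.09  0.    0.91  0.04]
row [-0.0019, 0.0235, 0.0259, 0.0014, -0.0001, -0.0009] dist 0.035 deg 0.3
```

Request:
{"fn": "apply_moves", "kwargs": {
  "plan": [
    [[-0.001,0,0.024,0.001,0,-0.001,1],[-0.001,0.01,0.025,0.001,0,-0.001,1],[-0.001,0.02,0.026,0.001,0,-0.001,1],[-0.001,0.023,0.026,0.001,0,-0.001,1],[-0.001,0.023,0.026,0.001,0,-0.001,1],[-0.001,0.023,0.026,0.001,0,-0.001,1],[-0.001,0.023,0.026,0.001,0,-0.001,1],[-0.001,0.023,0.026,0.001,0,-0.001,1]]
  ]
}}

```text
time: 32.1
tool_pos: [0.5339, -0.0811, 0.0044]
tcp_rot: [-2.459, -1.952, 0.003]
wrist_force: [0.1, -0.2, -1.4]
width: 0.266
```

Run:
```python
from h import *
stat();go(rw(-.004,.026,.0042),YAW)
im=read_camera('wrist'); crop(im,160,180,480,420,2.4,'w29')
```

```text
t 32.1 tcp [ 0.5339 -0.0811  0.0044] phi -0.229 z [-0.003  0.001 -1.   ] rack [-0.0364  0.0276  0.0044] F [ 0.1 -0.2 -1.4] w 0.266 q [-0.2   0.21  2.06  0.    0.87  0.03]
row [-0.0017, 0.0324, 0.0001, -0.0009, -0.0, 0.001] dist 0.032 deg 0.2
```

View pics/w29.png

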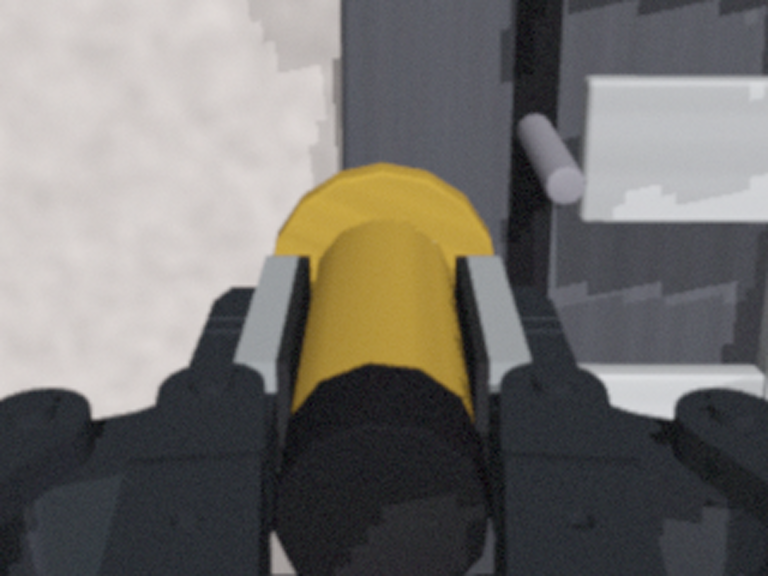

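Request:
{"fn": "apply_moves", "kwargs": {
  "plan": [
    [[-0.001,0,0.0005,-0.0005,0,0.001,1],[-0.001,0.003,0.0005,-0.0005,0,0.001,1],[-0.001,0.008,0.0005,-0.0005,0,0.001,1],[-0.001,0.013,0.0005,-0.0005,0,0.001,1],[-0.001,0.019,0.0005,-0.0005,0,0.001,1],[-0.001,0.025,0.0005,-0.0005,0,0.001,1],[-0.001,0.031,0.0005,-0.0005,0,0.001,1],[-0.001,0.033,0.0005,-0.0005,0,0.001,1]]
  ]
}}

```text
time: 32.82
tool_pos: [0.5675, -0.0901, 0.0036]
tcp_rot: [-2.464, -1.949, 0.0]
wrist_force: [0.8, -0.5, -0.9]
width: 0.267
```

Run:
```python
from h import *
stat();go(rw(.018,.026,.0035),YAW)
im=read_camera('wrist'); crop(im,160,180,480,420,2.4,'w30')
```

```text
t 32.82 tcp [ 0.5675 -0.0901  0.0036] phi -0.233 z [-0.  0. -1.] rack [-0.0016  0.0266  0.0036] F [ 0.8 -0.5 -0.9] w 0.267 q [-0.2   0.27  1.99  0.    0.89  0.03]
row [-0.0006, 0.0196, 0.0001, -0.0001, -0.0, -0.0001] dist 0.02 deg 0.0
```

View pics/w30.png

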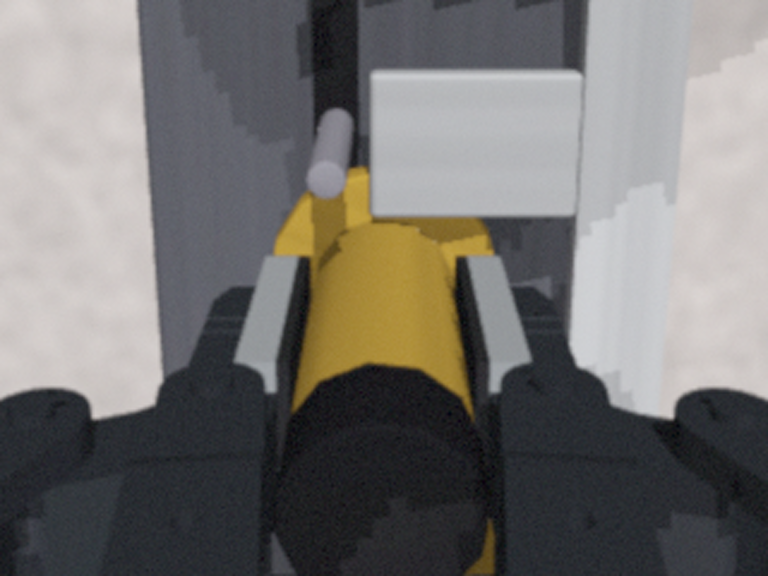

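Request:
{"fn": "apply_moves", "kwargs": {
  "plan": [
    [[0,0.005,0,0,0,0,1],[0,0.01,0,0,0,0,1],[0,0.015,0,0,0,0,1],[0,0.019,0,0,0,0,1],[0,0.021,0,0,0,0,1],[0,0.021,0,0,0,0,1],[0,0.021,0,0,0,0,1],[0,0.021,0,0,0,0,1]]
  ]
}}

```text
time: 33.53
tool_pos: [0.5858, -0.0944, 0.0031]
tcp_rot: [-2.463, -1.948, 0.002]
wrist_force: [-2.2, -0.7, -1.6]
width: 0.267
```

Run:
```python
from h import *
stat()
```

```text
t 33.53 tcp [ 0.5858 -0.0944  0.0031] phi -0.232 z [-0.002  0.    -1.   ] rack [0.0172 0.0266 0.0031] F [-2.2 -0.7 -1.6] w 0.267 q [-0.2   0.3   1.94  0.    0.9   0.03]
```

Contact at the closed end (−2 N). Release and rise.

Request:
{"fn": "apply_moves", "kwargs": {
  "plan": [
    [[0,0,0.0005,0,0,0,1],[0,0,0.0005,0,0,0,0.3],[0,0,0.0005,0,0,0,0],[0,0,0.0005,0,0,0,0],[0,0,0.0005,0,0,0,0],[0,0,-0.03,0,0,0,0],[0,0,-0.07,0,0,0,0],[0,0,-0.11,0,0,0,0]]
  ]
}}

```text
time: 34.2
tool_pos: [0.5852, -0.0943, 0.1132]
tcp_rot: [-2.461, -1.947, 0.005]
wrist_force: [0.8, 0.4, 0.2]
width: 0.503
```

Run:
```python
from h import *
stat();go([.4503,.3265,.14],YAW)
im=read_camera('wrist'); crop(im,160,180,480,420,2.4,'w31')
im=read_camera('top'); crop(im,80,200,280,350,3.5,'t31')
```

```text
t 34.2 tcp [ 0.5852 -0.0943  0.1132] phi -0.232 z [-0.005  0.001 -1.   ] rack [0.0165 0.0265 0.1132] F [0.8 0.4 0.2] w 0.503 q [-0.2   0.18  1.87  0.    1.1   0.03]
row [0.3784, -0.2283, -0.0258, -0.0015, 0.0, -0.0001] dist 0.443 deg 0.3
```

View pics/w31.png

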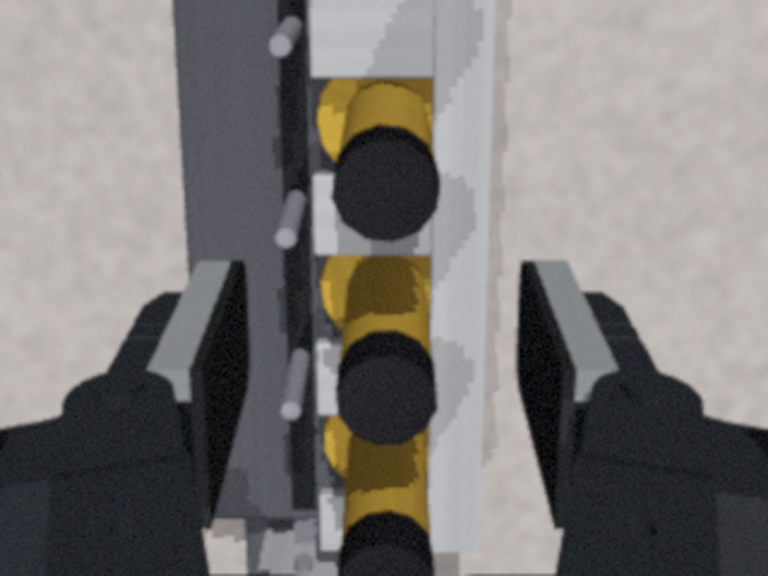

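View pics/t31.png

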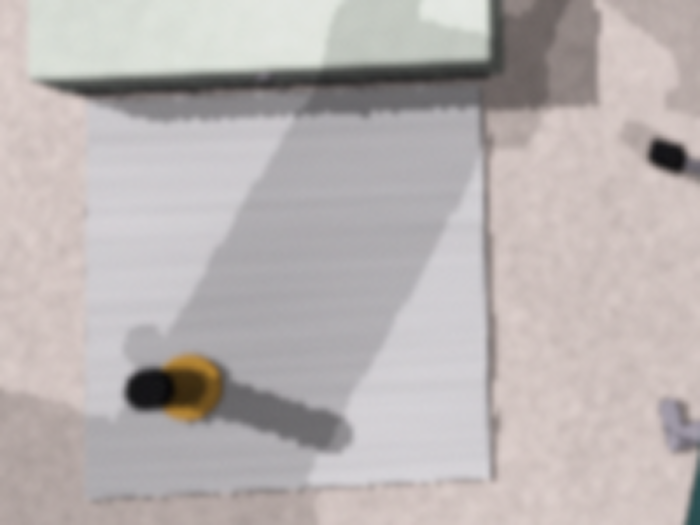

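Three vials are home, and the fourth is still where it was.

Request:
{"fn": "apply_moves", "kwargs": {
  "plan": [
    [[0.035,-0.02,-0.025,0,0,0,0],[0.07,-0.04,-0.025,0,0,0,0],[0.105,-0.06,-0.025,0,0,0,0],[0.14,-0.08,-0.025,0,0,0,0],[0.175,-0.1,-0.025,0,0,0,0],[0.21,-0.12,-0.025,0,0,0,0],[0.245,-0.14,-0.025,0,0,0,0],[0.28,-0.16,-0.025,0,0,0,0]]
  ]
}}

```text
time: 34.97
tool_pos: [0.4947, 0.2166, 0.1388]
tcp_rot: [-2.464, -1.948, -0.0]
wrist_force: [0.2, -0.0, 0.4]
width: 0.495
```

Run:
```python
from h import *
stat();go([.4503,.3265,.11],YAW)
```

```text
t 34.97 tcp [0.4947 0.2166 0.1388] phi -0.233 z [-0.     0.001 -1.   ] rack [-0.143   0.3083  0.1388] F [ 0.2 -0.   0.4] w 0.495 q [0.37 0.05 1.96 0.   1.13 0.6 ]
row [0.0967, -0.0686, 0.0289, -0.0002, -0.0002, -0.0001] dist 0.122 deg 0.1
```

Request:
{"fn": "apply_moves", "kwargs": {
  "plan": [
    [[0.033,-0.023,0.0,0,0,0,0],[0.066,-0.046,0.0,0,0,0,0],[0.096,-0.068,0.01,0,0,0,0],[0.096,-0.068,0.03,0,0,0,0],[0.096,-0.068,0.03,0,0,0,0],[0.096,-0.068,0.03,0,0,0,0],[0.096,-0.068,0.03,0,0,0,0],[0.096,-0.068,0.03,0,0,0,0]]
  ]
}}

```text
time: 35.63
tool_pos: [0.4525, 0.3232, 0.1098]
tcp_rot: [-2.465, -1.946, -0.001]
wrist_force: [0.6, 0.2, -0.1]
width: 0.503
```

Run:
```python
from h import *
stat();go([.4503,.3265,-.010],YAW)
C=cam('wrist');im=read_camera('wrist'); cv2.imwrite('pics/w32.png',im[:,:,::-1])
for v in ([.4503,.3265],): print(proj(C,v+[.074]),proj(C,v+[.010]))
```

```text
t 35.63 tcp [0.4525 0.3232 0.1098] phi -0.234 z [-0.     0.001 -1.   ] rack [-0.2087  0.4023  0.1098] F [ 0.6  0.2 -0.1] w 0.503 q [0.57 0.11 1.95 0.   1.08 0.81]
row [0.0026, -0.0028, 0.1198, -0.0001, -0.0003, -0.0006] dist 0.12 deg 0.1
[315.34430211 248.16428804] [316.29200919 221.57631276]
```

View pics/w32.png

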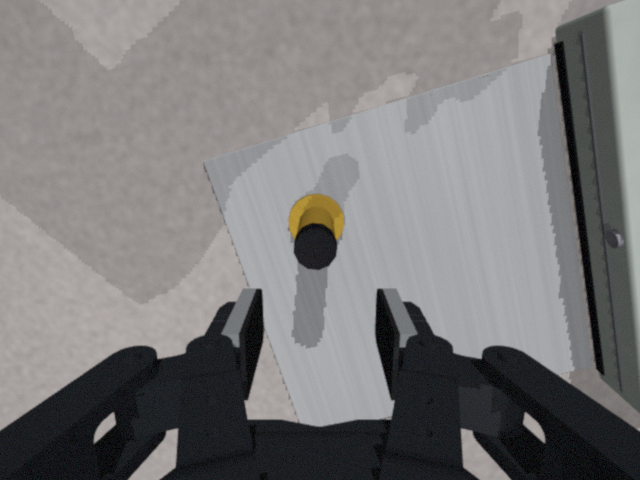

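Request:
{"fn": "apply_moves", "kwargs": {
  "plan": [
    [[0.002,-0.003,0.04,0,0,0,0],[0.002,-0.003,0.08,0,0,0,0],[0.002,-0.003,0.11,0,0,0,0],[0.002,-0.003,0.12,0,0,0,0],[0.002,-0.003,0.12,0,0,0,0],[0.002,-0.003,0.12,0,0,0,0],[0.002,-0.003,0.12,0,0,0,0],[0.002,-0.003,0.12,0,0,0,0]]
  ]
}}

```text
time: 36.35
tool_pos: [0.451, 0.3278, -0.0085]
tcp_rot: [-2.464, -1.948, -0.006]
wrist_force: [-0.9, 0.0, 0.1]
width: 0.498
```

Run:
```python
from h import *
stat();go([.4503,.3265,-.010],YAW)
```

```text
t 36.35 tcp [ 0.451   0.3278 -0.0085] phi -0.233 z [ 0.003  0.003 -1.   ] rack [-0.2112  0.4065 -0.0085] F [-0.9  0.   0.1] w 0.498 q [0.58 0.26 2.03 0.   0.85 0.81]
row [-0.0015, -0.0004, 0.0015, 0.0006, -0.0012, -0.0002] dist 0.002 deg 0.2
```

Request:
{"fn": "apply_moves", "kwargs": {
  "plan": [
    [[-0.001,0,0,0,-0.001,0,0],[-0.001,0,0,0,-0.001,0,0.3],[-0.001,0,0,0,-0.001,0,1],[-0.001,0,0,0,-0.001,0,1],[-0.001,0,0,0,-0.001,0,1],[-0.001,0,0,0,-0.001,0,1],[-0.001,0,0,0,-0.001,0,1],[-0.001,0,0,0,-0.001,0,1]]
  ]
}}

```text
time: 37.02
tool_pos: [0.4495, 0.3262, -0.0098]
tcp_rot: [2.463, 1.948, -0.002]
wrist_force: [-0.3, -1.3, 5.8]
width: 0.269
```

Run:
```python
from h import *
stat();print(wr([.4503,.3265,.035]));go(rw(-.06,.078,.15),YAW)
```

```text
t 37.02 tcp [ 0.4495  0.3262 -0.0098] phi -0.232 z [-0.    -0.002 -1.   ] rack [-0.2123  0.4046 -0.0098] F [-0.3 -1.3  5.8] w 0.269 q [ 0.58  0.26  2.03 -0.    0.85  0.82]
[-0.21156765  0.40501599  0.035     ]
row [-0.3268, 0.1524, -0.1593, 0.0, 0.0005, -0.0] dist 0.394 deg 0.1
```

Request:
{"fn": "apply_moves", "kwargs": {
  "plan": [
    [[0,0,-0.04,0,0,0,1],[0,0,-0.08,0,0,0,1],[0,0,-0.12,0,0,0,1],[-0.03,0.013,-0.145,0,0,0,1],[-0.06,0.027,-0.15,0,0,0,1],[-0.095,0.044,-0.15,0,0,0,1],[-0.13,0.06,-0.15,0,0,0,1],[-0.165,0.077,-0.15,0,0,0,1]]
  ]
}}

```text
time: 37.68
tool_pos: [0.4852, 0.1463, 0.1393]
tcp_rot: [2.462, 1.95, -0.005]
wrist_force: [0.5, -0.6, -1.7]
width: 0.263
```

Run:
```python
from h import *
stat();go(rw(-.06,.078,.015),YAW)
im=read_camera('wrist'); crop(im,160,180,480,420,2.4,'w33')
```

```text
t 37.68 tcp [0.4852 0.1463 0.1393] phi -0.231 z [-0.002 -0.003 -1.   ] rack [-0.1361  0.2377  0.1393] F [ 0.5 -0.6 -1.7] w 0.263 q [ 0.25 -0.01  2.02 -0.    1.13  0.48]
row [-0.1594, 0.0761, 0.1247, -0.0004, 0.001, 0.0003] dist 0.216 deg 0.2
```

View pics/w33.png

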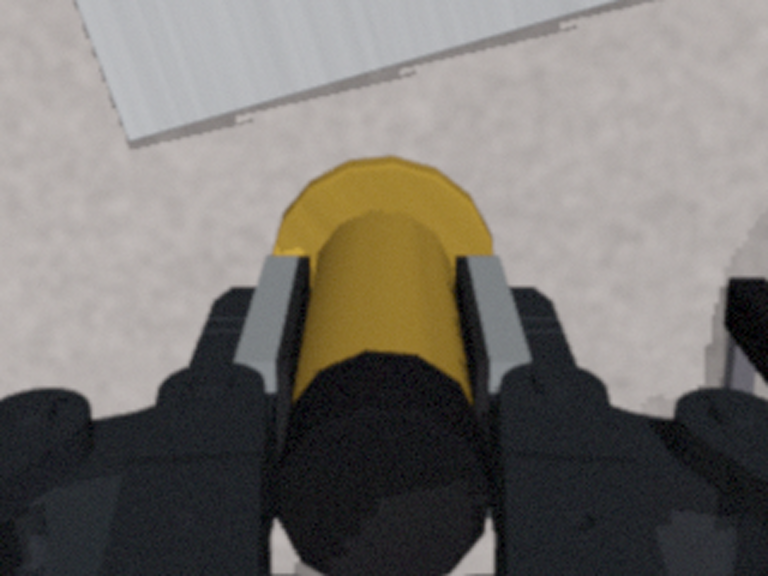

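Request:
{"fn": "apply_moves", "kwargs": {
  "plan": [
    [[-0.035,0.018,0,0,0,0,1],[-0.07,0.036,0,0,0,0,1],[-0.105,0.052,0,0,0,0,1],[-0.14,0.068,0,0,0,0,1],[-0.16,0.076,0,0,0.001,0,1],[-0.16,0.076,0.03,0,0.001,0,1],[-0.16,0.076,0.07,0,0.001,0,1],[-0.16,0.076,0.11,0,0.001,0,1]]
  ]
}}

```text
time: 38.4
tool_pos: [0.5241, -0.0266, 0.0297]
tcp_rot: [2.464, 1.946, 0.003]
wrist_force: [0.7, -0.5, -1.9]
width: 0.265
```

Run:
```python
from h import *
stat();go(rw(-.034,.078,.0037),YAW)
```

```text
t 38.4 tcp [ 0.5241 -0.0266  0.0297] phi -0.234 z [ 0.003  0.    -1.   ] rack [-0.0585  0.0783  0.0297] F [ 0.7 -0.5 -1.9] w 0.265 q [-0.1   0.15  2.08  0.    0.91  0.14]
row [-0.0003, 0.0244, 0.0261, 0.0008, -0.0002, -0.0006] dist 0.036 deg 0.2
```

Request:
{"fn": "apply_moves", "kwargs": {
  "plan": [
    [[0,0,0.024,0,0,-0.0005,1],[0,0.01,0.026,0,0,-0.0005,1],[0,0.02,0.026,0,0,-0.0005,1],[0,0.024,0.026,0,0,-0.0005,1],[0,0.024,0.026,0,0,-0.0005,1],[0,0.024,0.026,0,0,-0.0005,1],[0,0.024,0.026,0,0,-0.0005,1],[0,0.024,0.026,0,0,-0.0005,1]]
  ]
}}

```text
time: 39.07
tool_pos: [0.5194, -0.0264, -0.0038]
tcp_rot: [-2.431, -1.925, 0.057]
wrist_force: [-42.6, 10.8, 16.4]
width: 0.263
```

Run:
```python
from h import *
stat();go(rw(-.004,.078,.0037),YAW)
im=read_camera('wrist'); crop(im,160,180,480,420,2.4,'w34')
```

```text
t 39.07 tcp [ 0.5194 -0.0264 -0.0038] phi -0.231 z [-0.053  0.008 -0.999] rack [-0.0631  0.0775 -0.0038] F [-42.6  10.8  16.4] w 0.263 q [-0.1   0.22  2.06  0.    0.91  0.13]
row [0.0004, 0.0586, -0.0107, -0.0172, 0.0013, 0.0003] dist 0.06 deg 3.1
```

View pics/w34.png

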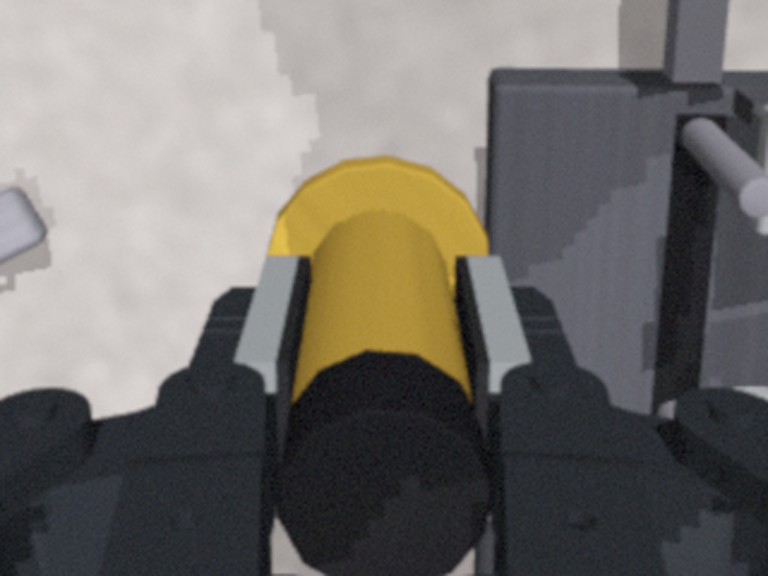

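Request:
{"fn": "apply_moves", "kwargs": {
  "plan": [
    [[0,-0.02,0,0,0,0,1],[0,-0.03,-0.01,0,0,0,1],[0,-0.03,-0.02,0,0,0,1],[0,-0.03,-0.02,0,0,0,1],[0,-0.03,-0.02,0,0,0,1],[0,-0.03,-0.02,0,0,0,1],[0,-0.03,-0.02,0,0,0,1],[0,-0.03,-0.02,0,0,0,1]]
  ]
}}

```text
time: 39.78
tool_pos: [0.5171, -0.0247, 0.0234]
tcp_rot: [-2.462, -1.95, 0.002]
wrist_force: [-0.0, -0.2, -1.4]
width: 0.265
```

Run:
```python
from h import *
stat();go(rw(-.034,.078,.0037),YAW)
im=read_camera('wrist'); crop(im,160,180,480,420,2.4,'w35')
im=read_camera('side'); crop(im,250,150,390,290,5,'s35')
```

```text
t 39.78 tcp [ 0.5171 -0.0247  0.0234] phi -0.231 z [-0.002  0.    -1.   ] rack [-0.0658  0.0786  0.0234] F [-0.  -0.2 -1.4] w 0.265 q [-0.1   0.15  2.09  0.    0.9   0.13]
row [-0.0007, 0.0318, 0.0196, -0.0005, 0.0, 0.0004] dist 0.037 deg 0.1
```

View pics/w35.png

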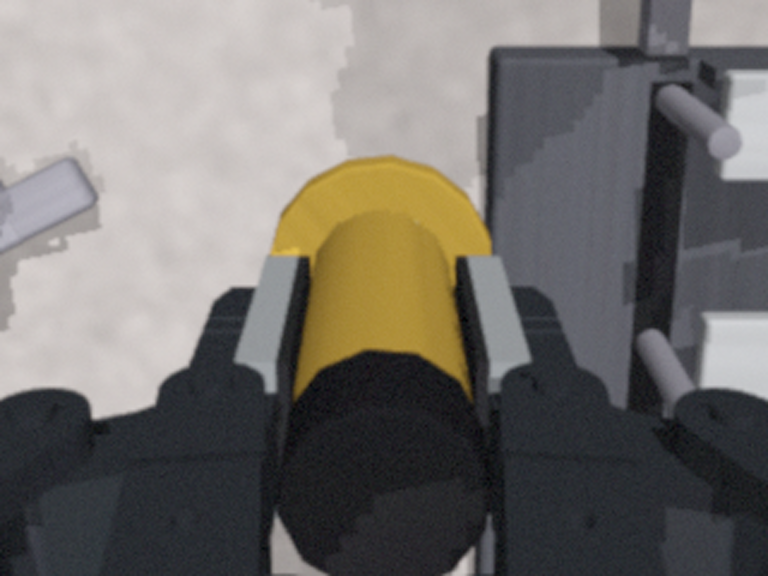

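View pics/s35.png

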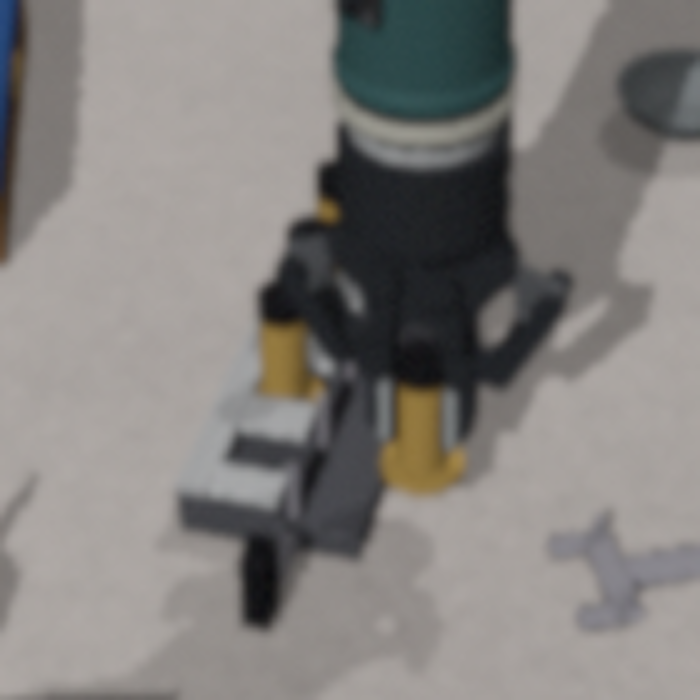

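Request:
{"fn": "apply_moves", "kwargs": {
  "plan": [
    [[0,0.008,0.004,0,0,0,1],[0,0.016,0.008,0,0,0,1],[0,0.024,0.01,0,0,0,1],[0,0.032,0.012,0,0,0,1],[0,0.032,0.014,0,0,0,1],[0,0.032,0.016,0,0,0,1],[0,0.032,0.016,0,0,0,1],[0,0.032,0.016,0,0,0,1]]
  ]
}}

```text
time: 40.55
tool_pos: [0.5471, -0.0317, 0.007]
tcp_rot: [-2.461, -1.949, 0.003]
wrist_force: [-0.7, 1.0, -1.7]
width: 0.262
```

Run:
```python
from h import *
stat();go(rw(-.004,.078,.0037),YAW)
im=read_camera('wrist'); crop(im,160,180,480,420,2.4,'w36')
stat()
```

```text
t 40.55 tcp [ 0.5471 -0.0317  0.007 ] phi -0.231 z [-0.003  0.    -1.   ] rack [-0.0349  0.0787  0.007 ] F [-0.7  1.  -1.7] w 0.262 q [-0.1   0.22  2.04  0.    0.88  0.13]
row [-0.0007, 0.031, 0.0033, -0.0009, 0.0, 0.0004] dist 0.031 deg 0.2
t 40.6 tcp [ 0.5472 -0.0317  0.0072] phi -0.231 z [-0.002  0.    -1.   ] rack [-0.0348  0.0787  0.0072] F [ 0.1 -0.4 -1.4] w 0.265 q [-0.1   0.22  2.04  0.    0.88  0.13]
```

View pics/w36.png

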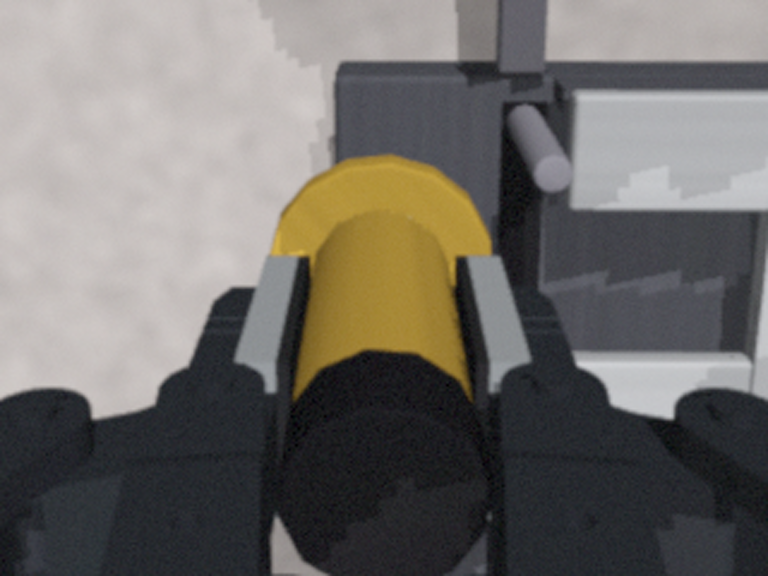

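Request:
{"fn": "apply_moves", "kwargs": {
  "plan": [
    [[-0.001,0,0.002,0,0,0,1],[-0.001,0,0.0035,0,0,0,1],[-0.001,0,0.0035,0,0,0,1],[-0.001,0,0.0035,0,0,0,1],[-0.001,0,0.0035,0,0,0,1],[-0.001,0,0.0035,0,0,0,1],[-0.001,0,0.0035,0,0,0,1],[-0.001,0,0.0035,0,0,0,1]]
  ]
}}

```text
time: 41.27
tool_pos: [0.5476, -0.0328, 0.0041]
tcp_rot: [-2.462, -1.95, 0.001]
wrist_force: [0.8, 0.8, -1.1]
width: 0.268
```

Run:
```python
from h import *
stat();go(rw(-.004,.078,.0037),YAW)
```

```text
t 41.27 tcp [ 0.5476 -0.0328  0.0041] phi -0.231 z [-0.001  0.    -1.   ] rack [-0.0342  0.0777  0.0041] F [ 0.8  0.8 -1.1] w 0.268 q [-0.11  0.23  2.04  0.    0.88  0.13]
row [0.0002, 0.0302, 0.0003, -0.0005, 0.0, 0.0004] dist 0.03 deg 0.1
```

Request:
{"fn": "apply_moves", "kwargs": {
  "plan": [
    [[0,0.004,0.0005,0,0,0,1],[0,0.008,0.0005,0,0,0,1],[0,0.012,0.0005,0,0,0,1],[0,0.017,0.0005,0,0,0,1],[0,0.022,0.0005,0,0,0,1],[0,0.027,0.0005,0,0,0,1],[0,0.031,0.0005,0,0,0,1],[0,0.031,0.0005,0,0,0,1]]
  ]
}}

```text
time: 41.93
tool_pos: [0.579, -0.0402, 0.0036]
tcp_rot: [-2.462, -1.95, 0.0]
wrist_force: [-0.5, 0.5, -2.1]
width: 0.264
```

Run:
```python
from h import *
stat();go(rw(.018,.078,.0035),YAW)
im=read_camera('wrist'); crop(im,160,180,480,420,2.4,'w37')
```

```text
t 41.93 tcp [ 0.579  -0.0402  0.0036] phi -0.231 z [-0.  0. -1.] rack [-0.0019  0.0778  0.0036] F [-0.5  0.5 -2.1] w 0.264 q [-0.11  0.28  1.97  0.    0.89  0.12]
row [0.0002, 0.0199, 0.0001, -0.0001, -0.0, 0.0004] dist 0.02 deg 0.1
```

View pics/w37.png

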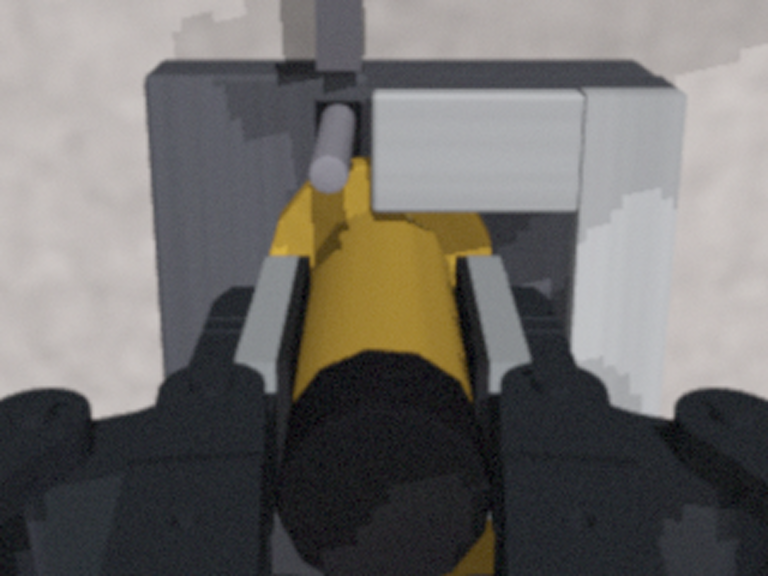

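Request:
{"fn": "apply_moves", "kwargs": {
  "plan": [
    [[0,0.005,0,0,0,0,1],[0,0.01,0,0,0,0,1],[0,0.015,0,0,0,0,1],[0,0.019,0,0,0,0,1],[0,0.021,0,0,0,0,1],[0,0.021,0,0,0,0,1],[0,0.021,0,0,0,0,1],[0,0.021,0,0,0,0,1]]
  ]
}}

```text
time: 42.65
tool_pos: [0.598, -0.0447, 0.0032]
tcp_rot: [-2.462, -1.95, 0.002]
wrist_force: [-0.2, -0.0, -2.0]
width: 0.261
```

Run:
```python
from h import *
stat()
```

```text
t 42.65 tcp [ 0.598  -0.0447  0.0032] phi -0.231 z [-0.002  0.    -1.   ] rack [0.0176 0.0778 0.0032] F [-0.2 -0.  -2. ] w 0.261 q [-0.12  0.31  1.93  0.    0.9   0.11]
```

Request:
{"fn": "apply_moves", "kwargs": {
  "plan": [
    [[0,0.001,0.0005,0,0,0,1],[0,0.001,0.001,0,0,0,0.3],[0,0.001,0.001,0,0,0,0],[0,0.001,0.001,0,0,0,0],[0,0.001,0.001,0,0,0,0],[0,0.001,-0.03,0,0,0,0],[0,0.001,-0.07,0,0,0,0],[0,0.001,-0.11,0,0,0,0]]
  ]
}}

```text
time: 43.32
tool_pos: [0.5978, -0.0448, 0.1132]
tcp_rot: [-2.46, -1.949, 0.005]
wrist_force: [1.6, -0.1, -0.9]
width: 0.498
```

Run:
```python
from h import *
stat();go(rw(-.011,.159,.114),YAW)
im=read_camera('wrist'); cv2.imwrite('pics/w38.png',im[:,:,::-1])
im=read_camera('side'); crop(im,230,140,390,290,4.5,'s38')
```

```text
t 43.32 tcp [ 0.5978 -0.0448  0.1132] phi -0.231 z [-0.005  0.001 -1.   ] rack [0.0175 0.0776 0.1132] F [ 1.6 -0.1 -0.9] w 0.498 q [-0.12  0.19  1.85  0.    1.1   0.11]
row [0.0814, -0.0284, -0.0007, -0.0016, 0.0001, 0.0004] dist 0.086 deg 0.3
```

View pics/w38.png

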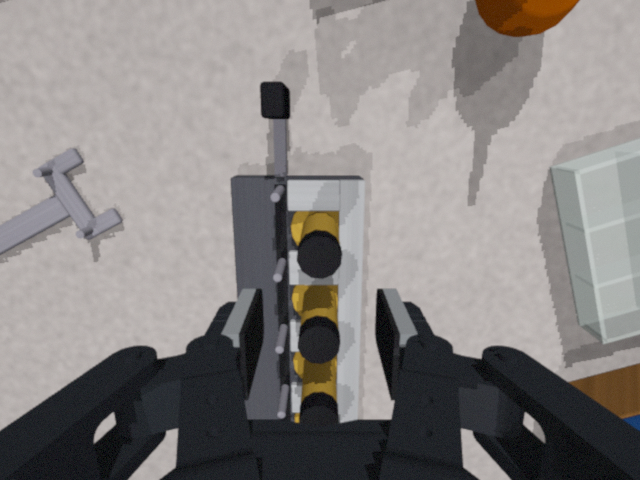

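View pics/s38.png

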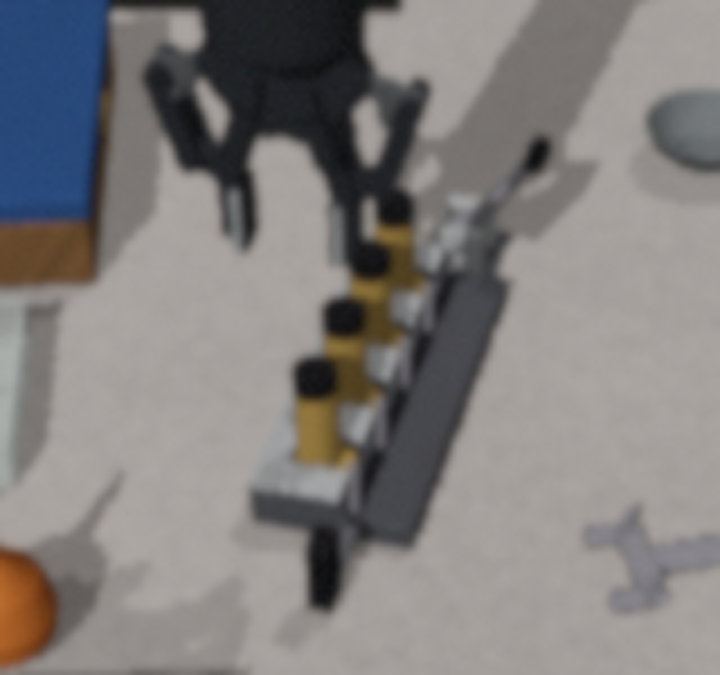

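Request:
{"fn": "apply_moves", "kwargs": {
  "plan": [
    [[0.04,-0.014,0,0,0,0,0],[0.081,-0.028,0,-0.0015,0,0,0],[0.081,-0.028,0.04,-0.0015,0,0,0],[0.081,-0.028,0.06,-0.0015,0,0,0],[0.081,-0.028,0.06,-0.0015,0,0,0],[0.081,-0.028,0.06,-0.0015,0,0,0],[0.081,-0.028,0.06,-0.0015,0,0,0],[0.081,-0.028,0.06,-0.0015,0,0,0]]
  ]
}}

```text
time: 44.08
tool_pos: [0.5924, 0.0398, 0.0555]
tcp_rot: [2.46, 1.947, 0.008]
wrist_force: [0.4, -0.6, 0.4]
width: 0.498
```

Run:
```python
from h import *
stat();go(rw(-.0105,.159,-.013),YAW)
im=read_camera('wrist'); crop(im,160,180,480,420,2.4,'w39')
```

```text
t 44.08 tcp [0.5924 0.0398 0.0555] phi -0.232 z [ 0.007 -0.001 -1.   ] rack [-0.0073  0.1587  0.0555] F [ 0.4 -0.6  0.4] w 0.498 q [ 0.03  0.23  1.92 -0.    0.98  0.26]
row [0.0002, -0.0037, 0.0685, 0.0021, -0.0003, 0.0002] dist 0.069 deg 0.4
```

View pics/w39.png

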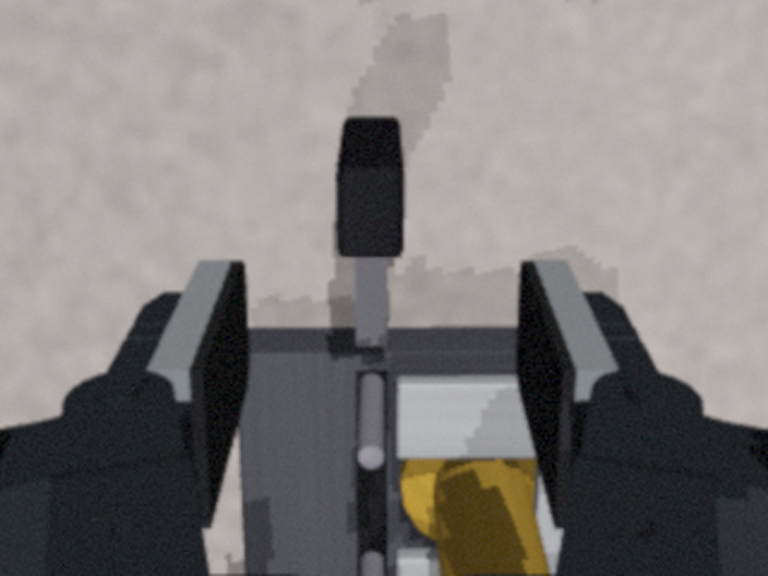

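Request:
{"fn": "apply_moves", "kwargs": {
  "plan": [
    [[0,-0.004,0.04,0.001,0,0,0],[0,-0.004,0.068,0.001,0,0,0],[0,-0.004,0.068,0.001,0,0,0],[0,-0.004,0.068,0.001,0,0,0],[0,-0.004,0.068,0.001,0,0,0],[0,-0.004,0.068,0.001,0,0,0],[0,-0.004,0.068,0.001,0,0,0],[0,-0.004,0.068,0.001,0,0,0]]
  ]
}}

```text
time: 44.8
tool_pos: [0.5885, 0.0412, -0.0126]
tcp_rot: [2.461, 1.949, 0.004]
wrist_force: [-0.0, -0.1, -0.3]
width: 0.502
```

Run:
```python
from h import *
stat();go(rw(-.0105,.159,-.013),YAW)
```

```text
t 44.8 tcp [ 0.5885  0.0412 -0.0126] phi -0.231 z [ 0.003  0.    -1.   ] rack [-0.0114  0.1592 -0.0126] F [-0.  -0.1 -0.3] w 0.502 q [0.03 0.32 1.96 0.   0.86 0.26]
row [-0.0002, 0.0009, 0.0004, 0.001, -0.0003, 0.0004] dist 0.001 deg 0.2
```

Close and slide 26 mm to the right (tool −x).

Request:
{"fn": "apply_moves", "kwargs": {
  "plan": [
    [[0,0,0,0,0,0,1],[0,0,0,0,0,0,1],[0,0,0,0,0,0,1],[0,0,0,0,0,0,1],[0,0,0,0,0,0,1],[0,0,0,0,0,0,1],[-0.003,0,0,0,0,0,1],[-0.006,0,0,0,0,0,1]]
  ],
  "force": 40
}}

```text
time: 45.47
tool_pos: [0.589, 0.0355, -0.0134]
tcp_rot: [2.459, 1.948, 0.009]
wrist_force: [7.6, -0.1, -2.3]
width: 0.157
```

Request:
{"fn": "apply_moves", "kwargs": {
  "plan": [
    [[-0.003,0,0,0,0,0,1],[-0.006,0,0,0,0,0,1],[-0.009,0,0,0,0,0,1],[-0.012,0,0,0,0,0,1],[-0.015,0,0,0,0,0,1],[-0.018,0,0,0,0,0,1],[-0.019,0,0,0,0,0,1],[-0.019,0,0,0,0,0,1]]
  ]
}}

```text
time: 46.13
tool_pos: [0.5846, 0.0165, -0.0134]
tcp_rot: [2.459, 1.948, 0.008]
wrist_force: [6.8, -1.1, -3.0]
width: 0.152
```

Run:
```python
from h import *
stat()
im=read_camera('wrist'); crop(im,160,180,480,420,2.4,'w40');stat()
```

```text
t 46.13 tcp [ 0.5846  0.0165 -0.0134] phi -0.231 z [ 0.007 -0.    -1.   ] rack [-0.0095  0.1342 -0.0134] F [ 6.8 -1.1 -3. ] w 0.152 q [-0.01  0.31  1.98 -0.    0.85  0.22]
t 46.18 tcp [ 0.5845  0.0165 -0.0134] phi -0.231 z [ 0.006 -0.    -1.   ] rack [-0.0096  0.1342 -0.0134] F [ 7.9 -1.3 -1.9] w 0.153 q [-0.01  0.31  1.98 -0.    0.85  0.22]
```

View pics/w40.png

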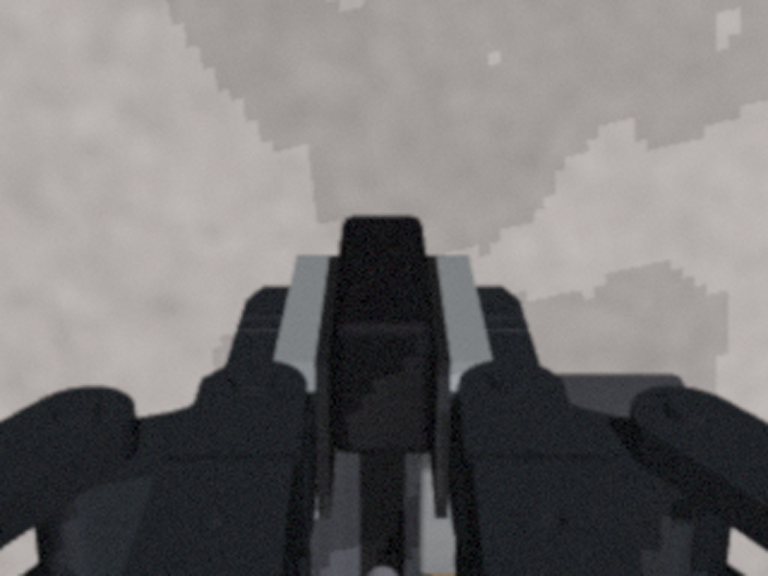

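Request:
{"fn": "apply_moves", "kwargs": {
  "plan": [
    [[-0.001,0,0,0,0,0,1],[-0.002,0,0,0,0,0,1],[-0.003,0,0,0,0,0,1],[-0.004,0,0,0,0,0,1],[-0.004,0,0,0,0,0,1],[-0.004,0,0,0,0,0,1],[-0.004,0,0,0,0,0,1],[-0.004,0,0,0,0,0,1]]
  ]
}}

```text
time: 46.85
tool_pos: [0.5843, 0.0153, -0.0134]
tcp_rot: [2.461, 1.948, 0.013]
wrist_force: [9.1, 8.0, -4.1]
width: 0.155
```

Run:
```python
from h import *
stat()
```

```text
t 46.85 tcp [ 0.5843  0.0153 -0.0134] phi -0.232 z [ 0.008  0.003 -1.   ] rack [-0.0095  0.1331 -0.0134] F [ 9.1  8.  -4.1] w 0.155 q [-0.02  0.3   1.98  0.    0.85  0.21]
```

Request:
{"fn": "apply_moves", "kwargs": {
  "plan": [
    [[0.003,0,0,0,0,0,0.5],[0.003,0,0,0,0,0,0],[0.003,0,0,0,0,0,0],[0.003,0,0,0,0,0,0],[0.003,0,-0.04,0,0,0,0],[0.003,0,-0.08,0,0,0,0],[0.003,0,-0.12,0,0,0,0],[0.003,0,-0.16,0,0,0,0]]
  ]
}}

```text
time: 47.52
tool_pos: [0.5798, 0.0155, 0.1466]
tcp_rot: [-2.462, -1.95, 0.002]
wrist_force: [1.3, -0.1, -0.1]
width: 0.498
```

Run:
```python
from h import *
stat();go(rw(-.1,.03,.16),YAW)
```

```text
t 47.52 tcp [0.5798 0.0155 0.1466] phi -0.231 z [-0.002 -0.    -1.   ] rack [-0.014   0.1321  0.1466] F [ 1.3 -0.1 -0.1] w 0.498 q [-0.02  0.12  1.87 -0.    1.15  0.22]
row [-0.1021, -0.0862, -0.0132, -0.0005, 0.0002, 0.0003] dist 0.134 deg 0.1
```

Request:
{"fn": "apply_moves", "kwargs": {
  "plan": [
    [[-0.03,-0.026,-0.03,0,0,0,0],[-0.06,-0.052,-0.05,0,0,0,1],[-0.1,-0.086,-0.05,0,0,0,1],[-0.1,-0.086,-0.05,0,0,0,1],[-0.1,-0.086,-0.05,0,0,0,1],[-0.1,-0.086,-0.05,0,0,0,1],[-0.1,-0.086,-0.05,0,0,0,1],[-0.1,-0.086,-0.05,0,0,0,1]]
  ]
}}

```text
time: 48.18
tool_pos: [0.4747, -0.0614, 0.1951]
tcp_rot: [-2.462, -1.951, 0.0]
wrist_force: [-0.3, 0.9, 0.0]
width: -0.001
```

Run:
```python
from h import *
stat();st=readout.read_state();C=cam('wrist')
im=read_camera('wrist'); cv2.imwrite('pics/w41.png',im[:,:,::-1]);np.savez('w41.npz',im=im,p=st['tool_pos'],r=st['tcp_rot']); stat()
crop(im,330,60,530,300,2.5,'w41a')
go(rw(-.1,-.142,.16),YAW)
```

```text
t 48.18 tcp [ 0.4747 -0.0614  0.1951] phi -0.23 z [-0.  0. -1.] rack [-0.0985  0.0331  0.1951] F [-0.3  0.9  0. ] w -0.001 q [-0.18 -0.11  2.01  0.    1.24  0.05]
t 48.23 tcp [ 0.4748 -0.0613  0.195 ] phi -0.23 z [-0.001  0.    -1.   ] rack [-0.0985  0.0332  0.195 ] F [-0.4 -0.3 -0.1] w -0.007 q [-0.18 -0.11  2.01  0.    1.24  0.05]
row [-0.1752, -0.0018, 0.035, -0.0002, -0.0, 0.0007] dist 0.179 deg 0.1
```

View pics/w41.png

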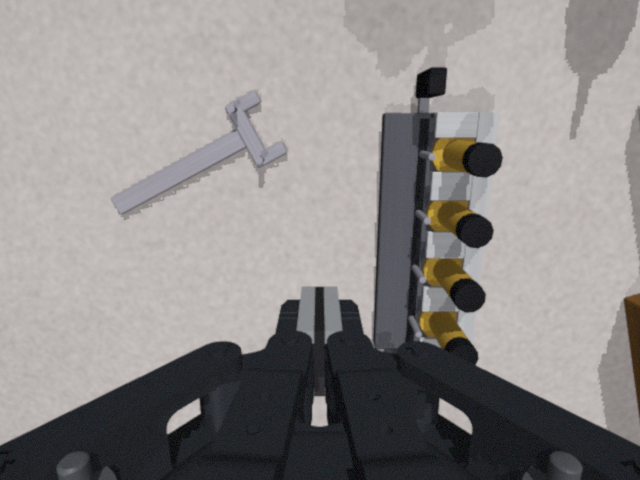

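View pics/w41a.png

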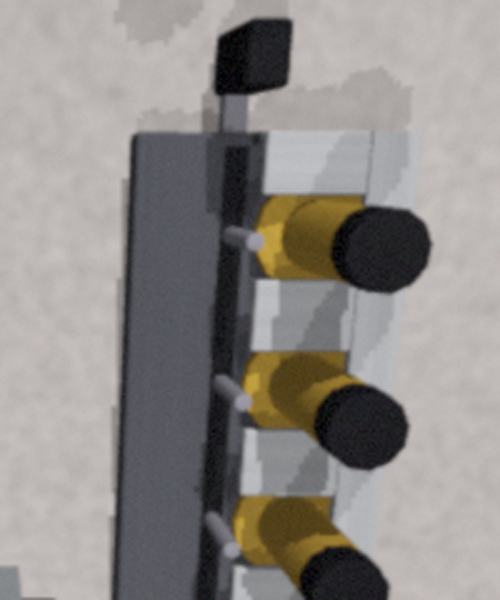

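Run:
```python
from h import *
d=np.load('w41.npz');C=cam('wrist',dict(tool_pos=d['p'],tcp_rot=d['r']))
for u in [(330+382/2.5,60+249/2.5),(330+361/2.5,60+426/2.5),(467,294.5)]: print('cap',wr(atz(C,u,.083)))
for u in [(255,241),(242,401),(230,549)]: print('post',wr(atz(C,(330+u[0]/2.5,60+u[1]/2.5),.048)))
```

```text
cap [0.01582527 0.07800491 0.083     ]
cap [0.01534523 0.02647676 0.083     ]
cap [ 0.01502695 -0.02468813  0.083     ]
post [-0.01057201  0.07759203  0.048     ]
post [-0.01084386  0.02583455  0.048     ]
post [-0.01110873 -0.02622642  0.048     ]
```

Request:
{"fn": "apply_moves", "kwargs": {
  "plan": [
    [[-0.04,0,0,0,0,0,1],[-0.08,0,0,0,0,0,1],[-0.12,0,0,0,0,0,1],[-0.16,-0.004,0,0,0,0,1],[-0.175,-0.006,0.03,0,0,0,1],[-0.175,-0.006,0.06,0,0,0,1],[-0.175,-0.006,0.09,0,0,0,1],[-0.175,-0.006,0.12,0,0,0,1]]
  ]
}}

```text
time: 48.9
tool_pos: [0.4289, -0.2311, 0.0739]
tcp_rot: [2.463, 1.95, 0.0]
wrist_force: [1.1, -0.6, -0.2]
width: 0.001
```

Run:
```python
from h import *
stat();go(rw(-.1,-.142,.042),YAW)
im=read_camera('wrist'); cv2.imwrite('pics/w42.png',im[:,:,::-1]);stat()
```

```text
t 48.9 tcp [ 0.4289 -0.2311  0.0739] phi -0.231 z [ 0.  0. -1.] rack [-0.1041 -0.1426  0.0739] F [ 1.1 -0.6 -0.2] w 0.001 q [-0.55  0.02  2.12  0.    1.   -0.31]
row [0.0006, 0.0041, 0.0319, 0.0, -0.0, 0.0003] dist 0.032 deg 0.1
t 48.95 tcp [ 0.4243 -0.2281  0.0674] phi -0.231 z [-0.009  0.006 -1.   ] rack [-0.1092 -0.1407  0.0674] F [-2.6  1.2 -4.3] w -0.005 q [-0.55  0.03  2.13  0.    1.   -0.31]
```

View pics/w42.png

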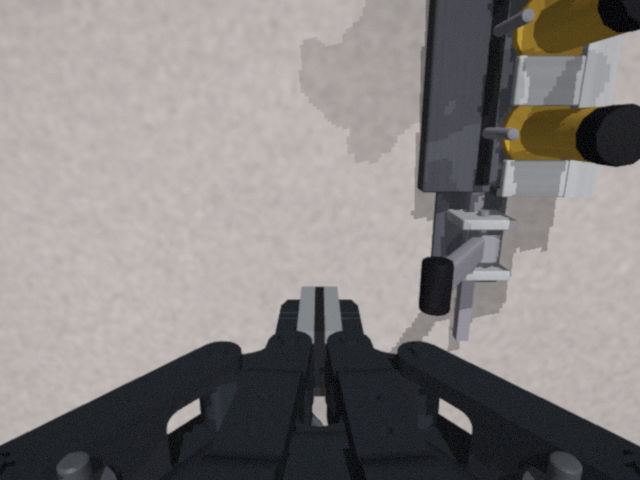

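Request:
{"fn": "apply_moves", "kwargs": {
  "plan": [
    [[0,0,0.032,0,0,0,1],[0,0.02,0.032,0,0,0,1],[0,0.035,0.032,0,0,0,1],[0,0.05,0.032,0,0,0,1],[0,0.065,0.032,0,0,0,1],[0,0.08,0.032,0,0,0,1],[0,0.095,0.032,0,0,0,1],[0,0.11,0.032,0,0,0,1]]
  ]
}}

```text
time: 49.62
tool_pos: [0.5371, -0.2556, 0.0436]
tcp_rot: [-2.461, -1.952, 0.0]
wrist_force: [0.9, -0.2, 0.4]
width: 0.0
```

Run:
```python
from h import *
stat()
im=read_camera('wrist'); cv2.imwrite('pics/w43.png',im[:,:,::-1]);stat()
```

```text
t 49.62 tcp [ 0.5371 -0.2556  0.0436] phi -0.23 z [-0.  0. -1.] rack [ 0.0069 -0.1415  0.0436] F [ 0.9 -0.2  0.4] w 0.0 q [-0.49  0.25  1.92  0.    0.97 -0.26]
t 49.67 tcp [ 0.5403 -0.2567  0.0443] phi -0.23 z [ 0.003 -0.001 -1.   ] rack [ 0.0102 -0.1418  0.0443] F [ 3.6 -1.8  1.6] w -0.001 q [-0.49  0.26  1.91  0.    0.97 -0.26]
```

View pics/w43.png

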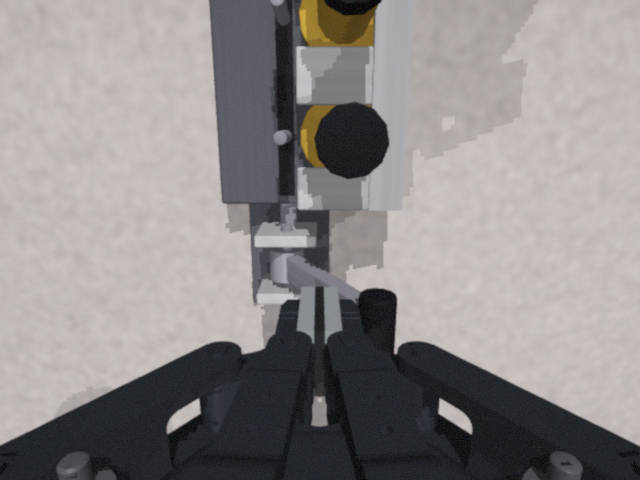

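Lever fell to the rear. Now retreat forward and up, then verify with all views.

Request:
{"fn": "apply_moves", "kwargs": {
  "plan": [
    [[0,-0.03,0,0,0,0,1],[0,-0.06,-0.02,0,0,0,1],[0,-0.08,-0.06,0,0,0,1],[0,-0.1,-0.1,0,0,0,1],[0,-0.12,-0.14,0,0,0,1],[0.03,-0.14,-0.16,0,0,0,1],[0.06,-0.14,-0.18,0,0,0,1],[0.09,-0.14,-0.18,0,0,0,1]]
  ]
}}

```text
time: 50.33
tool_pos: [0.422, -0.1362, 0.2302]
tcp_rot: [2.457, 1.943, 0.008]
wrist_force: [1.2, -0.4, 0.7]
width: -0.0
```

Request:
{"fn": "apply_moves", "kwargs": {
  "plan": [
    [[0.01,0,0,0,0,0,1],[0.01,0,0,0,0,0,1],[0.01,0,0,0,0,0,1],[0.01,0,0,0,0,0,1],[0.01,0,0,0,0,0,1],[0.01,0,0,0,0,0,1],[0.01,0,0,0,0,0,1],[0.01,0,0,0,0,0,1]]
  ]
}}

```text
time: 51.0
tool_pos: [0.4218, -0.1271, 0.2231]
tcp_rot: [-2.463, -1.949, 0.001]
wrist_force: [0.4, -0.9, 0.1]
width: 0.003
```

Run:
```python
from h import *
stat();st=readout.read_state()
im=read_camera('wrist'); cv2.imwrite('pics/w44.png',im[:,:,::-1]);np.savez('w44.npz',im=im,p=st['tool_pos'],r=st['tcp_rot'])
print('tip pred',proj(cam('wrist'),rw(.032,-.142,.085)))
crop(im,380,60,580,300,2.5,'w44a')
im=read_camera('side'); crop(im,250,140,390,280,4.5,'s44')
im=read_camera('top'); cv2.imwrite('pics/t44.png',im[:,:,::-1])
```

```text
t 51.0 tcp [ 0.4218 -0.1271  0.2231] phi -0.232 z [-0.001  0.    -1.   ] rack [-0.1349 -0.043   0.2231] F [ 0.4 -0.9  0.1] w 0.003 q [-0.35 -0.21  2.04 -0.    1.31 -0.12]
tip pred [513.7082771  326.53974927]
```

View pics/w44.png

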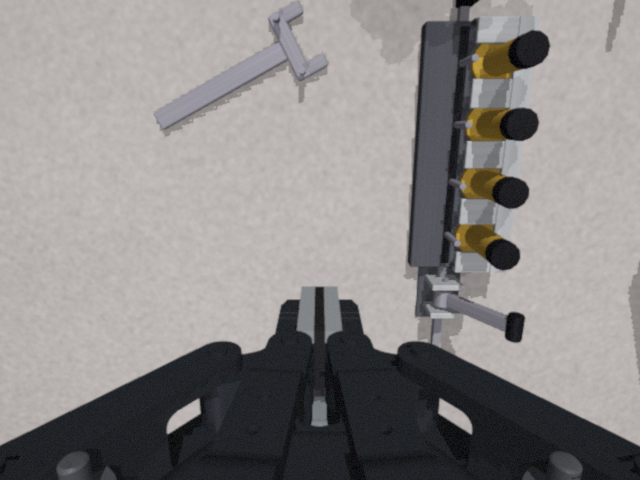

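View pics/s44.png

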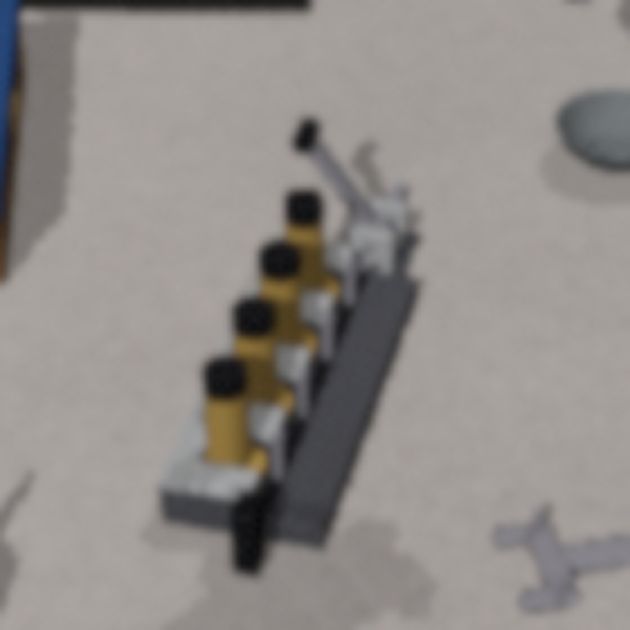

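View pics/t44.png

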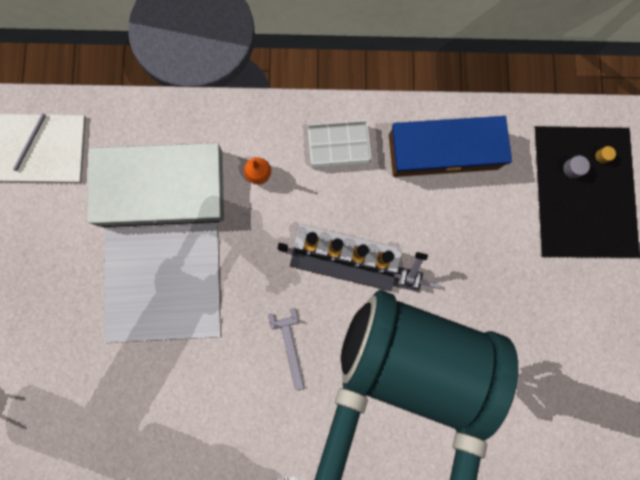

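Run:
```python
from h import *
d=np.load('w44.npz');C=cam('wrist',dict(tool_pos=d['p'],tcp_rot=d['r']))
for u in [(529,49.5),(519,124),(510,192),(501,253.5)]: print('cap',wr(atz(C,u,.083)))
for y in (.078,.026,-.026,-.078): print(proj(C,rw(.017,y,.086)),proj(C,rw(.017,y,.078)))
```

```text
cap [0.01519138 0.07757855 0.083     ]
cap [0.01489651 0.02590574 0.083     ]
cap [ 0.01470225 -0.02575217  0.083     ]
cap [ 0.01380339 -0.0766919   0.083     ]
[533.71665339  48.101225  ] [528.15282329  50.10359125]
[523.73552619 123.86165062] [518.67045806 123.8908428 ]
[514.63603045 192.93016933] [510.00574909 191.31548265]
[506.30629536 256.15592159] [502.05730895 253.16645948]
```

Run:
```python
from workcell import bot
print(bot.finish_job())
```

```text
the job is handed in; nothing more can be done
None
```

The job is handed in and, by my last checks, complete: all four brass vials stand in slots 1–4 with their feet under the plate. It took about 51 s of the 210 s allowed. I did the steps in the required order: lever to the front, rod open, vials in, rod home, lever to the back.

**Last checks (wrist, side and top cameras):**
- **Vials:** all upright. Their caps measured rack x of about 14–15 mm (limits 10–22) and sat within 1.5 mm of each slot's middle. Slot 1 measured the shallowest, at 13.8 mm.
- **Keeper rod:** I slid it until it hit its stop. Three of its posts measured within 0.5 mm of their slot middles; I did not measure the fourth.
- **Cam lever:** its tip lies within a pixel of where the rear stop should put it.
- **Other objects:** the blower, dish and wrench look unmoved, and the gripper was clear of everything.

**What disagreed or went wrong:**
- **Finger tips:** they sit about 34 mm short of the stated TCP. My first try on the keeper grip closed on nothing, and I corrected the heights after that.
- **Rack position:** the fixed cameras and the wrist camera differed by about 4 mm. I used the wrist camera throughout.
- **Fourth vial:** its foot bumped the front of the base with about 43 N at the wrist. I backed off, saw that the grip had not slipped, and put it in normally.

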